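# Close up a gel caster with its eccentric cam

## Robot

A 6-joint arm with a two-finger parallel gripper is mounted at the origin on the work surface. World frame = base frame: x ahead of the robot, y to its left, z up, the work surface at z = 0. Lengths are in mm, angles in rad, forces in N, time in s.
With the tool pointing down it reaches from about 350 to 775 mm from the base axis. Payload 7.3 kg.
Tool frame: the origin (TCP) lies at the very end of the fingers, on their centre line; the grasp point (between the pads) lies 19 mm behind it; x points along the fingers, z is the direction in which the jaws open and shut, and the axes are right-handed (so a half turn about x gives the same grasp; the last joint's range is limited). The gripper opens to 92 mm and grips with 3 to 60 N. Pads are 19 mm wide; open, the fingers measure 130 mm over their backs; the gripper's body (75 mm by 190 mm) begins 47 mm behind the grasp point.
Start: joints at [1.008, 0.342, 1.524, -0, 1.275, -0.146], TCP at [212.527, 480.08, 226.741] pointing down, gripper open.
Joint ranges: [-2.53, 2.53], [-0.77, 2.02], [0.04, 2.7], [-1, 4.14], [0.28, 2.66], [-3.11, 3.11]. Speed limits (rad/s): [2.57, 2.57, 3.14, 3.14, 3.14, 3.14].

## Interface

Orientations are given as [roll, pitch, yaw] about the fixed x, y, z axes, in that order (R = Rz(yaw) Ry(pitch) Rx(roll)).
In Python, from plant import * gives the robot as it stands.
- The arm moves only by the shell command python3 -m creep 'ROWS'. ROWS is JSON, a list of rows, each an object of numbers: "tx", "ty", "tz": the shift along the tool's x, y, z in cm; "wx", "wy", "wz": the turn, a rotation vector about the tool's x, y, z in rad; "gripper": the closure, from -1 (fully open) to 1 (shut). A call has 1 to 8 rows; each row is the pose to reach, as a shift and turn from the pose commanded when the call began, along the tool's axes at that moment; what a row does not reach only later rows make up. A row lasts 1/12 s, in which the tool goes at most 41.7 mm and 7.16 degrees, less where a joint would pass 70% of its speed; a pose out of reach is approached as far as the arm can. A call with a gripper value outside its range is refused whole. The fingers move at their own pace and stop on an object; the grip force is fixed at half the most. Time passes only in rows, so rows that repeat a pose let the fingers close. It gives the time, the measured TCP pose, the force and the opening at its end, in the units of the state.
- get_obs(): the state, without advancing time (a new reading comes with each control period).
- capture(name): name is "scene" or "top" or "wrist"; returns a dict with "frame" (384x512x3 uint8, red, green, blue), "z_map" (384x512 float32, mm along the optical axis (not along the pixel's ray), 0 where there is no reading), "vertical_fov" (degrees; the focal length in pixels is half the picture's height over the tangent of half this angle, whatever the lens; pixels are square), "cx", "cy" (the principal point, pixels), "xyz" and "rotation" of the camera in the world. Camera axes: x right, y down, z forward; pixel columns grow to the right and rows downward; lengths in mm; the calibration is good to about 2 mm. The wrist camera is an equidistant fisheye: a pixel r from the principal point sees the ray r / f radians off the axis. A picture is of the moment at which its call begins.
- close_job(): hands the job in, once; it reports no verdict.
The state is a dict: "time": time; "joint_positions": joint angles; "dq": joint speeds; "tau": joint torques, N m; "tool_pos": TCP position; "tcp_rot": TCP orientation; "contact_force": force on the tool from outside, world axes, zero at the start; "moment": the same for the moment, N m; "grip_width": finger opening in mm.
Only numpy, scipy, OpenCV 4.12 (cv2) and the standard library are available. Lean on these libraries where they do the work, as an engineer would, in place of code of your own. Each camera call takes 0.05 s, during which the arm holds its last target.

## Task

Get the gel caster ready for pouring: first turn the cam knob back so that its lobe stands well clear, then set the white tray down on the caster's bed, centred, lengthwise and right up against the end wall, and stand the gate bar flush against the tray's open end on the cam side. Then turn the cam knob until its lobe bears firmly on the gate and clamps everything tight, and let go. Set the parts down gently, do not drop them, and leave the other things on the bench alone.

Things in the scene. Friction and masses are not known exactly. Their poses are not given: they have to be found in the camera images.
- caster: gel caster, fixed to the bench: grey base plate 230 mm long (own x), 110 mm wide, 12 mm thick. Origin: centre of its underside, z up. At the -x end stands the end wall, 12 mm thick, 90 mm wide, top 42 mm above the bench, inner face (looking to +x) at x = -95 mm. At the +x end is the cam, its upright axis at x = 54 mm, y = 0. Between them is the bare flat bed, 12 mm above the bench
- tray_home (a point): point on the caster's bed where the centre of the tray's underside lies when home: caster x = -45 mm, y = 0, z = 12 mm; axes as the caster's
- gate_home (a point): point on the caster's bed where the centre of the gate's underside lies when home: caster x = 13 mm, y = 0, z = 12 mm; axes as the caster's
- tray: casting tray, white plastic, 100 mm long (own x), 60 mm wide (own y), 28 mm high: a 5 mm floor and two 6 mm side walls along its length; both ends open and alike. Origin: centre of its underside, z up. About 0.15 kg; can be gripped across its 60 mm width from above
- gate: end gate, a straight white plastic bar 70 mm long (own y), 16 mm thick (own x), 26 mm high, standing on its long edge. In the middle of its top stands a tab to hold it by: 12 mm along own y, 20 mm along own x, from 26 to 48 mm above the underside. Origin: centre of its underside, z up; both faces alike. About 0.08 kg
- cam (a joint): angle (0 to 2.7 rad) of the black eccentric cam: the lobe points at this angle from caster +x, counter-clockwise from above; at 0 it points away from the end wall. Starts turned in (over 1.8), when the gate has no room; below 1.3 it leaves 8 mm of play. With tray and gate home it touches the gate at 2.0 and is firmly tight 0.1 to 0.2 further. 0.25 N m of friction holds it where it is left
- cam_grip (a point): centre of the metal knob bar on top of the cam, on the turning axis, 76 mm above the bench. The bar is 46 mm long, along the line from the axis to the lobe (this point's x axis points to the lobe), 14 mm thick and 32 mm tall (60 to 92 mm above the bench); it turns with the cam
- cam_lobe (a point): tip of the cam's lobe, 40 mm from the axis, 24 mm above the bench. The cam is a disc of radius 28 mm, its centre 12 mm off the axis, 15 to 33 mm above the bench; it reaches 28 - 12 cos(angle) mm from the axis towards the end wall
- beaker: open glass beaker, 70 mm across, 90 mm tall, bystander. Origin: centre of its underside
- flask: conical glass flask, 76 mm across the foot, 120 mm tall, bystander. Origin: centre of its underside
- jar: small brown glass jar with a black cap, 60 mm across, 80 mm tall, bystander. Origin: centre of its underside
- comb: white well comb lying flat, a bar 84 mm long with five short teeth, 8 mm high, bystander. Origin: centre of its underside
- spatula: slim steel lab spatula, 175 mm long, lying flat, bystander. Origin: about midway along it, at its underside
- tape_roll: roll of paper tape, 64 mm across, 18 mm high, lying flat, bystander. Origin: centre of its underside
Mind the look-alikes: they are no part of the job. What is shaped like the tray but orange, purple or yellow is not meant.

How it is judged:
By the outcome, as a careful person would: the job done as asked, in the order asked, and still so for the second after the job is handed in, with the robot touching nothing.
It also fails if it takes over 72 s, if anything falls off the work surface, if the arm or the gripper's body presses on something with over 40 N, if the wrist force passes 120 N, or if a joint passes its speed limit or range.

## Working session

There is one attempt and no reset: what is moved stays moved. The work goes in short steps, Python scripts to look and compute and a shell command to move; the robot and the scene stay as the last step left them, time stands still between calls to the robot, and variables do not carry over. Pictures are saved under pics/ and viewed, and the job is handed in when it is done.

```bash
ls; mkdir -p pics; cat > h.py <<'E'
import numpy as np, cv2
from plant import *
def save(name,img,s=1.5):
    img=cv2.resize(img,None,fx=s,fy=s,interpolation=cv2.INTER_CUBIC) if s!=1 else img
    cv2.imwrite('pics/'+name+'.png',img[...,::-1])
def P(c,u,v,z=None,h=None):
    """pixel->world; h: intersect plane z=h"""
    f=c['frame'].shape[0]/2/np.tan(np.radians(c['vertical_fov'])/2)
    R=np.array(c['rotation']);t=np.array(c['xyz'])
    d=np.array([(u-c['cx'])/f,(v-c['cy'])/f,1.])
    if h is not None:
        w=R@d; return t+w*(h-t[2])/w[2]
    if z is None: z=c['z_map'][int(round(v)),int(round(u))]
    return t+R@(d*z)
E
python3 - <<'E'
from h import *
print(get_obs())
for n in ['scene','top']:
    c=capture(n); print(n,c['vertical_fov'],c['cx'],c['cy'],c['xyz'],c['rotation'])
    save(n+'0',c['frame'])
    np.savez(n+'0.npz',**c)
E
```

```text
pics
{'time': 0.0, 'joint_positions': array([ 1.00798068e+00,  3.42723486e-01,  1.52498764e+00,  1.94058303e-05,
        1.27540781e+00, -1.46011462e-01]), 'dq': array([-1.37640055e-03,  4.72775481e-04,  2.62037299e-04,  1.10954495e-03,
        1.67922604e-05,  3.64079394e-04]), 'tau': array([ 1.79928534e-04, -4.31236553e+01, -2.44225860e+01,  7.17364834e-02,
        5.58151701e-02, -1.13323679e-04]), 'tool_pos': array([212.30738867, 479.72400953, 226.05482405]), 'tcp_rot': array([ 2.98342363,  1.56926994, -2.1457752 ]), 'contact_force': array([0.39288186, 0.65255033, 0.10297455]), 'moment': array([-0.00678921,  0.02430798,  0.00469234]), 'grip_width': 92.04377861681098}
scene 43.71923063559072 255.99639900945303 196.32771239825777 [1043.19092176 -573.98184007 1145.08054928] [-2.49083737  0.00755943  0.6556019 ]
top 52.441965357645984 259.2107429054707 189.8595417868152 [ 361.76518885   54.52409403 1236.15559452] [-2.96698587  0.01318857 -1.59871701]
```

```bash
sed -i "s/R=np.array(c\['rotation'\])/R=Rot.from_euler('xyz',c['rotation']).as_matrix()/; 1a from scipy.spatial.transform import Rotation as Rot" h.py; cat h.py | head -12
```

```text
import numpy as np, cv2
from scipy.spatial.transform import Rotation as Rot
from plant import *
def save(name,img,s=1.5):
    img=cv2.resize(img,None,fx=s,fy=s,interpolation=cv2.INTER_CUBIC) if s!=1 else img
    cv2.imwrite('pics/'+name+'.png',img[...,::-1])
def P(c,u,v,z=None,h=None):
    """pixel->world; h: intersect plane z=h"""
    f=c['frame'].shape[0]/2/np.tan(np.radians(c['vertical_fov'])/2)
    R=Rot.from_euler('xyz',c['rotation']).as_matrix();t=np.array(c['xyz'])
    d=np.array([(u-c['cx'])/f,(v-c['cy'])/f,1.])
    if h is not None:
```

View pics/scene0.png

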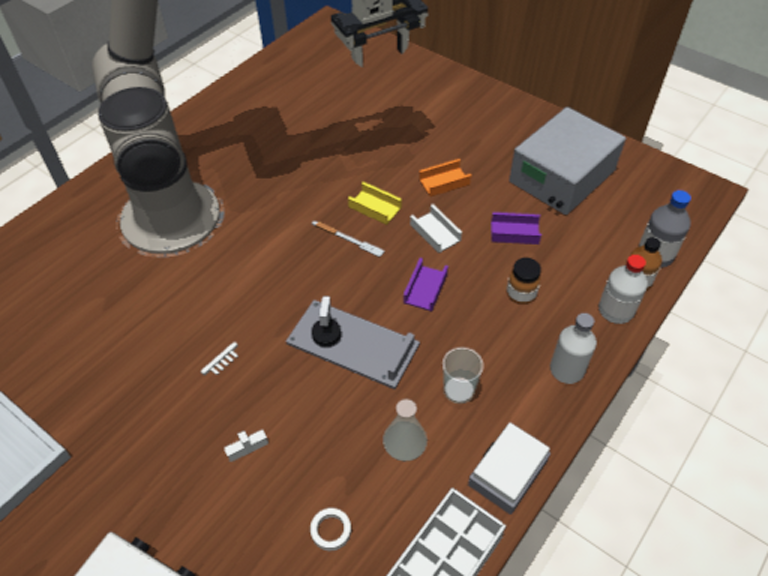

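View pics/top0.png

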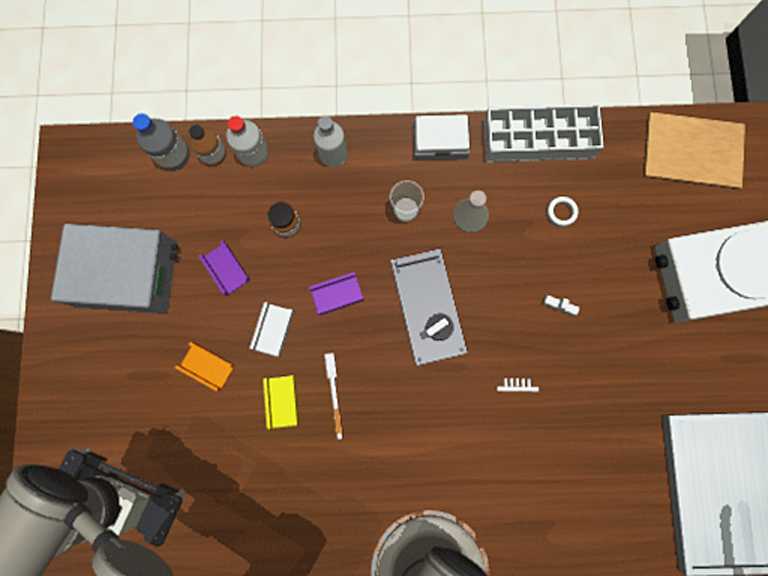

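```bash
python3 - <<'E'
from h import *
c=dict(np.load('top0.npz')); f=c['frame']
def crop(n,u0,v0,w,h,s):
    save(n,f[v0:v0+h,u0:u0+w],s)
crop('ctray',155,190,60,60,9)
crop('cgate',350,185,50,40,12)
crop('ccast',250,160,70,90,6.6)
for u,v in [(180,218),(374,203),(280,185),(288,240),(291,218),(250,195)]:
    print(u,v,P(c,u,v).round(1), P(c,u,v,h=0).round(1))
E
```

```text
180 218 [496.2 318.6   5.3] [496.8 319.7   0. ]
374 203 [ 520.4 -286.6   46.6] [ 526.6 -300.     0. ]
280 185 [591.6  -2.1  13.2] [594.1  -2.7   0. ]
288 240 [416.8 -20.5  13.6] [417.4 -21.3   0. ]
291 218 [477.3 -27.2  90.5] [486.4 -33.7   0. ]
250 195 [563.8  94.7   3.5] [564.3  94.8   0. ]
```

View pics/ctray.png

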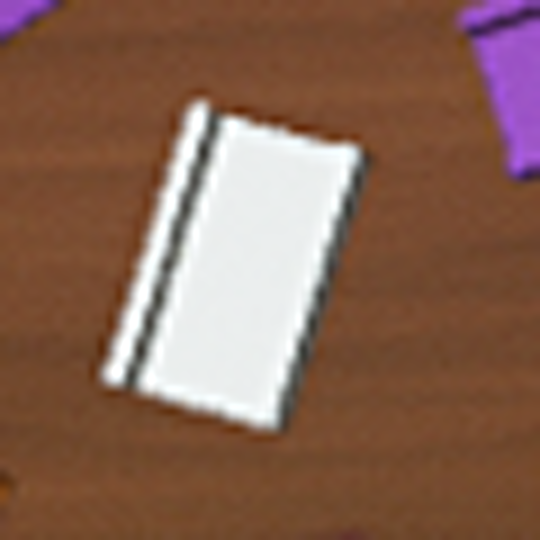

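View pics/cgate.png

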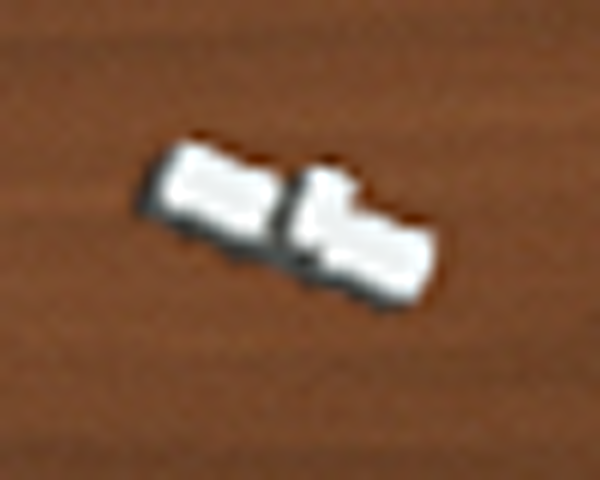

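View pics/ccast.png

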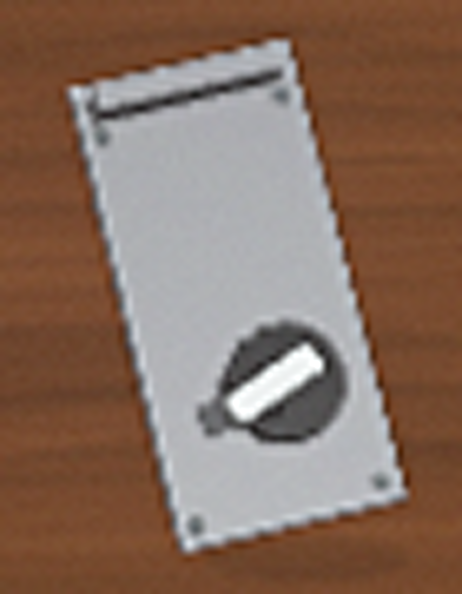

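```bash
python3 - <<'E'
from h import *
c=dict(np.load('top0.npz'))
def px(p,o,s): return o[0]+(p[0]+.5)/s-.5, o[1]+(p[1]+.5)/s-.5
def pts(ps,o,s,h): return np.array([P(c,*px(p,o,s),h=h) for p in ps])
pl=pts([(185,552),(408,494),(290,38),(68,88)],(250,160),6.6,12)
print('plate',pl.round(1)); d=np.linalg.norm(np.roll(pl,-1,0)-pl,axis=1); print(d.round(1))
o=pl.mean(0); ax=(pl[0]+pl[1]-pl[2]-pl[3]); yaw=np.arctan2(ax[1],ax[0]); print('caster',o.round(1),yaw)
ex=np.array([np.cos(yaw),np.sin(yaw)]); ey=np.array([-ex[1],ex[0]])
print('axis',o[:2]+54*ex)
b=pts([(228,403),(244,423),(324,361),(308,342)],(250,160),6.6,92); print('bar',b.round(1),b.mean(0)); print(np.linalg.norm(np.roll(b,-1,0)-b,axis=1))
v=b[2]+b[3]-b[0]-b[1]; print('cam ang',(np.arctan2(v[1],v[0])-yaw)%(2*np.pi))
print('disc', pts([(285,382)],(250,160),6.6,33))
# tray top corners (z 28): left wall outer, floor
t=pts([(195,97),(103,382)],(155,190),9,28); print('tray left wall top outer',t.round(1),np.linalg.norm(t[0]-t[1]))
t2=pts([(362,147),(283,430)],(155,190),9,28); print('tray right',t2.round(1),np.linalg.norm(t2[0]-t2[1]),np.linalg.norm(t2-t,axis=1))
q=np.vstack([t,t2]); v=t[0]+t2[0]-t[1]-t2[1]; print('tray',q.mean(0),np.arctan2(v[1],v[0]))
g=pts([(180,140),(155,187),(410,303),(436,234)],(350,185),12,26); print('gate',g.round(1),g.mean(0),np.linalg.norm(np.roll(g,-1,0)-g,axis=1))
v=g[0]+g[1]-g[2]-g[3]; print(np.arctan2(v[1],v[0]))
E
```

```text
plate [[407.8  12.1  12. ]
 [432.  -94.2  12. ]
 [654.9 -48.1  12. ]
 [633.3  60.9  12. ]]
[109.  227.6 111.1 230.7]
caster [532.  -17.3  12. ] -2.932884105981436
axis [479.20120441 -28.48608452]
bar [[470.   -6.6  92. ]
 [460.9 -13.4  92. ]
 [487.5 -50.1  92. ]
 [496.2 -43.4  92. ]] [478.64592187 -28.35565055  92.        ]
[11.334405   45.36718425 11.03023639 45.1536628 ]
cam ang 1.985259420174922
disc [[484.637711   -36.81110926  33.        ]]
tray left wall top outer [[549.8 326.   28. ]
 [451.5 356.9  28. ]] 102.99952394103333
tray right [[530.4 267.6  28. ]
 [433.3 294.7  28. ]] 100.85341959409868 [61.52930954 64.78625361]
tray [491.2318468  311.30797045  28.        ] -0.2881298869089011
gate [[ 545.5 -264.7   26. ]
 [ 533.3 -257.3   26. ]
 [ 501.  -320.9   26. ]
 [ 518.8 -329.1   26. ]] [ 524.61791634 -293.01057022   26.        ] [14.26201064 71.34952593 19.62059701 69.73326618]
1.1390239045936172
```

```bash
cat >> h.py <<'E'
def go(x,y,z,yaw,pr=True):
    """row values (cm, rad) to bring TCP to x,y,z(mm), jaw axis to world yaw (mod pi), tool straight down"""
    o=get_obs(); p=np.array(o['tool_pos']); R=Rot.from_euler('xyz',o['tcp_rot']).as_matrix()
    out=[]
    for k in (0,1):
        a=yaw+np.pi*k
        X=np.array([0,0,-1.]);Z=np.array([np.cos(a),np.sin(a),0]);Y=np.cross(Z,X)
        T=np.column_stack([X,Y,Z]); w=Rot.from_matrix(R.T@T).as_rotvec(); out.append(w)
    t=R.T@(np.array([x,y,z])-p)/10
    print('t',t.round(2),'w',out[0].round(3),'or',out[1].round(3))
def st():
    o=get_obs(); R=Rot.from_euler('xyz',o['tcp_rot']).as_matrix()
    print('t=%.2f'%o['time'],'tcp',o['tool_pos'].round(1),'x',R[:,0].round(3),'jawyaw %.3f'%np.arctan2(R[1,2],R[0,2]),'q',o['joint_positions'].round(2),'F',o['contact_force'].round(1),'M',o['moment'].round(2),'w %.1f'%o['grip_width'])
E
python3 - <<'E'
from h import *
st(); go(440,-10,220,0.62)
c=capture('wrist'); print(c['xyz'],c['rotation'],c['vertical_fov'],c['cx'],c['cy']); save('w0',c['frame'])
E
```

```text
t=0.10 tcp [212.3 479.7 226.1] x [-0.001 -0.001 -1.   ] jawyaw 1.154 q [ 1.01  0.34  1.52 -0.    1.28 -0.15] F [-0.4 -0.3 -0.5] M [-0.02 -0.01 -0.03] w 91.5
t [  0.65 -40.65 -35.56] w [ 0.534 -0.001  0.   ] or [-2.608e+00 -0.000e+00 -2.000e-03]
[150.66643181 508.0856656  383.27982679] [2.88634944e+00 1.48285313e-03 1.15453605e+00] 65.70646984690485 258.97115812249626 187.1102382499854
```

View pics/w0.png

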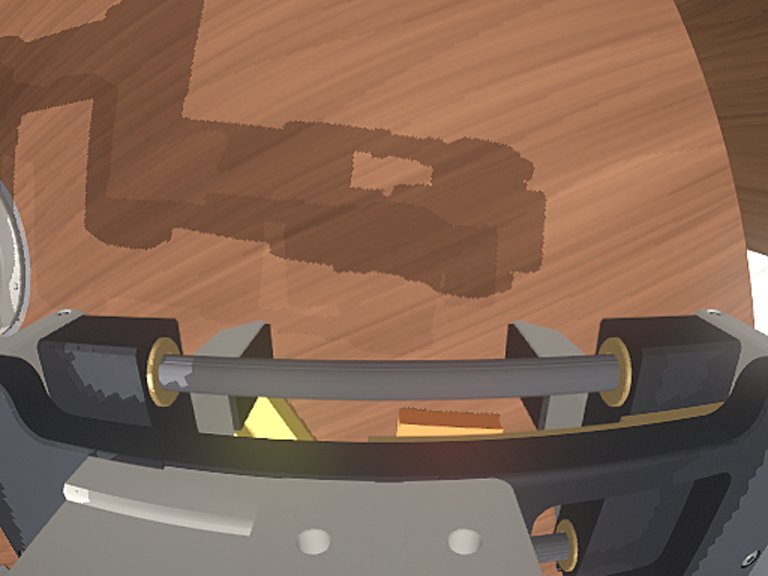

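```bash
python3 - <<'E'
from h import *
go(479,-28.5,190,0.63)
E
```

```text
t [  3.66 -44.96 -35.68] w [ 0.524 -0.001  0.   ] or [-2.618e+00 -0.000e+00 -1.000e-03]
```

```bash
python3 -m creep '[{"tx":0,"ty":-3,"tz":-2.4,"wx":0.04},{"tx":0,"ty":-6,"tz":-4.8,"wx":0.08},{"tx":0.5,"ty":-9,"tz":-7.1,"wx":0.12},{"tx":1,"ty":-11.5,"tz":-9.1,"wx":0.16},{"tx":1,"ty":-14,"tz":-11.1,"wx":0.2},{"tx":1.5,"ty":-17,"tz":-13.5,"wx":0.25},{"tx":1.5,"ty":-20,"tz":-15.9,"wx":0.3},{"tx":2,"ty":-22.5,"tz":-17.8,"wx":0.35}]'; python3 -c "
from h import *
st();go(479,-28.5,190,0.63)"
```

```text
t=0.15 tcp [212.4 479.8 226.2] x [-0.001 -0.001 -1.   ] jawyaw 1.154 q [ 1.01  0.34  1.52  0.    1.28 -0.15] F [-0.   0.2  0.6] M [-0.   -0.02 -0.02] w 91.7
t [  3.66 -44.96 -35.68] w [ 0.524 -0.001  0.   ] or [-2.618e+00 -0.000e+00 -1.000e-03]validation failed for argument at $[0]...
```

```bash
python3 -m creep '[{"tx":0.0,"ty":-3.0,"tz":-2.4,"wx":0.04,"wy":0,"wz":0,"gripper":-1}]'; python3 -c "
from h import *
st();go(479,-28.5,190,0.63)"
```

```text
time: 0.23
tool_pos: [228.6, 449.1, 226.2]
tcp_rot: [0.841, 1.568, 1.959]
contact_force: [1.3, -0.4, -0.1]
grip_width: 92.1
t=0.23 tcp [228.6 449.1 226.2] x [-0.001  0.002 -1.   ] jawyaw 1.118 q [ 0.95  0.3   1.58  0.    1.25 -0.17] F [ 1.3 -0.4 -0.1] M [-0.11 -0.02 -0.03] w 92.1
t [  3.49 -43.41 -32.  ] w [ 0.488  0.001 -0.002] or [-2.653e+00  3.000e-03  2.000e-03]
```

```bash
python3 -m creep '[{"tx":0,"ty":-3,"tz":-2.2,"wx":0.04,"wy":0,"wz":0,"gripper":-1},{"tx":0,"ty":-6,"tz":-4.4,"wx":0.08,"wy":0,"wz":0,"gripper":-1},{"tx":0.5,"ty":-9,"tz":-6.6,"wx":0.12,"wy":0,"wz":0,"gripper":-1},{"tx":0.5,"ty":-12,"tz":-8.8,"wx":0.16,"wy":0,"wz":0,"gripper":-1},{"tx":1,"ty":-15,"tz":-11,"wx":0.2,"wy":0,"wz":0,"gripper":-1},{"tx":1,"ty":-18,"tz":-13.2,"wx":0.24,"wy":0,"wz":0,"gripper":-1},{"tx":1.5,"ty":-21,"tz":-15.5,"wx":0.28,"wy":0,"wz":0,"gripper":-1},{"tx":1.5,"ty":-24,"tz":-17.7,"wx":0.32,"wy":0,"wz":0,"gripper":-1}]'; python3 -c "
from h import *
st();go(479,-28.5,190,0.63)"
```

```text
time: 0.9
tool_pos: [367.5, 179.4, 211.1]
tcp_rot: [2.584, 1.57, -2.907]
contact_force: [0.2, 0.0, -0.1]
grip_width: 91.7
t=0.90 tcp [367.5 179.4 211.1] x [-0.001 -0.    -1.   ] jawyaw 0.792 q [ 0.27  0.14  1.84  0.    1.16 -0.53] F [ 0.2  0.  -0.1] M [ 0.   -0.05  0.02] w 91.7
t [  2.1  -22.54  -6.97] w [ 0.162 -0.001 -0.   ] or [-2.979e+00  1.000e-03 -1.000e-03]
```

```bash
python3 -m creep '[{"tx":0,"ty":-3.5,"tz":-1.1,"wx":0.02,"wy":0,"wz":0,"gripper":-1},{"tx":0.5,"ty":-7,"tz":-2.2,"wx":0.05,"wy":0,"wz":0,"gripper":-1},{"tx":1,"ty":-10.5,"tz":-3.3,"wx":0.08,"wy":0,"wz":0,"gripper":-1},{"tx":1.5,"ty":-14,"tz":-4.4,"wx":0.1,"wy":0,"wz":0,"gripper":-1},{"tx":2,"ty":-17.5,"tz":-5.5,"wx":0.13,"wy":0,"wz":0,"gripper":-1},{"tx":2.1,"ty":-20.5,"tz":-6.4,"wx":0.15,"wy":0,"wz":0,"gripper":-1},{"tx":2.1,"ty":-22.5,"tz":-7,"wx":0.16,"wy":0,"wz":0,"gripper":-1},{"tx":2.1,"ty":-22.5,"tz":-7,"wx":0.16,"wy":0,"wz":0,"gripper":-1}]'; python3 -c "
from h import *
st();c=capture('wrist');save('w1',c['frame']);np.savez('w1.npz',**c);print(c['xyz'],c['rotation'])"
```

```text
time: 1.57
tool_pos: [480.6, -29.8, 190.2]
tcp_rot: [-1.727, 1.57, -1.097]
contact_force: [-0.7, -0.2, -1.2]
grip_width: 91.3
t=1.57 tcp [480.6 -29.8 190.2] x [ 0.001 -0.001 -1.   ] jawyaw 0.630 q [-0.22  0.3   1.7  -0.    1.15 -0.85] F [-0.7 -0.2 -1.2] M [-0.1  -0.02 -0.07] w 91.3
[440.73715322  25.73062182 347.29224658] [2.88499108e+00 1.02944211e-04 6.30367606e-01]
```

View pics/w1.png

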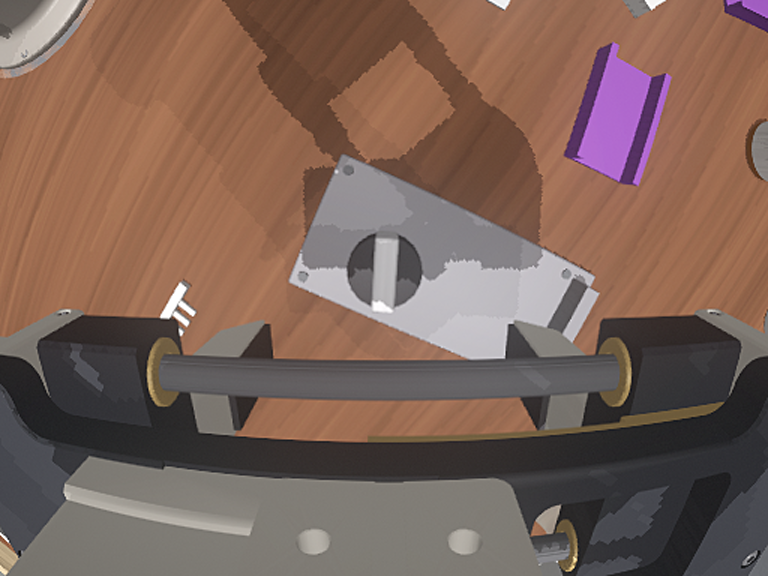

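```bash
cat >> h.py <<'E'
def W(c,u,v,h):
    """wrist fisheye pixel -> world on plane z=h"""
    f=c['frame'].shape[0]/2/np.tan(np.radians(c['vertical_fov'])/2)
    R=Rot.from_euler('xyz',c['rotation']).as_matrix();t=np.array(c['xyz'])
    d=np.array([u-c['cx'],v-c['cy']]); r=np.hypot(*d); th=r/f
    w=R@np.array([d[0]/r*np.sin(th),d[1]/r*np.sin(th),np.cos(th)])
    return t+w*(h-t[2])/w[2]
E
python3 -c "
from h import *
c=dict(np.load('w1.npz'));save('w1c',c['frame'][95:245,180:405],3.5)"
```

```text
(no output)
```

View pics/w1c.png

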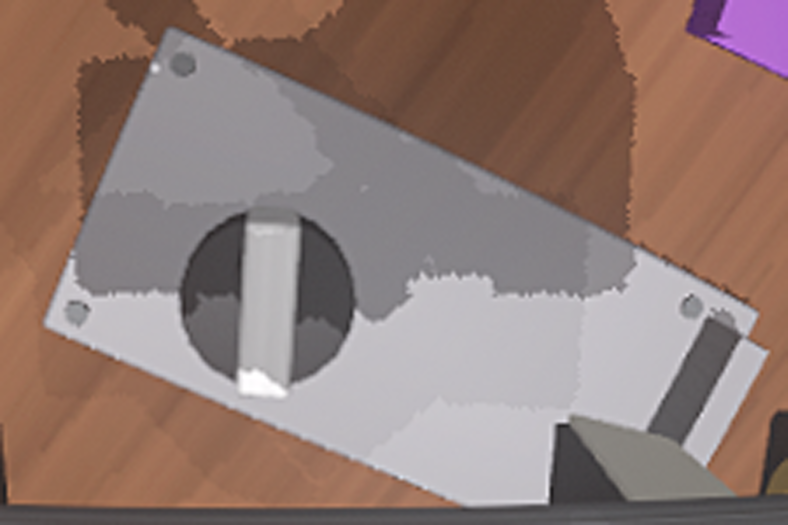

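```bash
python3 - <<'E'
from h import *
c=dict(np.load('w1.npz'))
q=lambda p:(180+(p[0]+.5)/3.5-.5,95+(p[1]+.5)/3.5-.5)
b=np.array([W(c,*q(p),92) for p in [(246,222),(300,224),(288,396),(238,392)]]); print(b.round(1),b.mean(0).round(1),np.linalg.norm(np.roll(b,-1,0)-b,axis=1).round(1)); v=b[3]+b[2]-b[0]-b[1]; print('yaw bar',np.arctan2(v[1],v[0]))
p=np.array([W(c,*q(p),12) for p in [(46,326),(170,28),(757,314)]]);print(p.round(1),np.linalg.norm(np.diff(p,axis=0),axis=1)); v=p[1]-p[2]; y=np.arctan2(v[1],v[0]);print('caster yaw',y)
v=p[0]-p[1];print(np.arctan2(v[1],v[0])-np.pi/2)
o=(p[0]+p[2])/2;print('origin',o)
print('axis',o[:2]+54*np.array([np.cos(y),np.sin(y)]))
E
```

```text
[[458.5 -12.   92. ]
 [469.6  -4.5  92. ]
 [493.8 -42.5  92. ]
 [482.7 -49.2  92. ]] [476.1 -27.   92. ] [13.4 45.  13.  44.4]
yaw bar -0.999369313818126
[[429.6 -92.3  12. ]
 [407.3  13.2  12. ]
 [629.1  58.7  12. ]] [107.82327112 226.34511469]
caster yaw -2.939313561160906
-2.9332276617422317
origin [529.34300184 -16.82654788  12.        ]
axis [476.4439945  -27.67528154]
```

```bash
python3 -c "
from h import *
st();go(477.6,-27.9,66,0.6)"
```

```text
t=1.62 tcp [479.4 -28.  190.2] x [-0.001  0.    -1.   ] jawyaw 0.631 q [-0.22  0.3   1.7  -0.    1.15 -0.85] F [-0.3  0.3 -0.4] M [-0.03  0.08  0.01] w 92.2
t [12.42  0.11 -0.14] w [ 0.031 -0.    -0.   ] or [-3.111e+00  1.000e-03 -1.000e-03]
```

```bash
python3 -m creep '[{"tx":3,"ty":0.1,"tz":-0.1,"wx":0.03,"wy":0,"wz":0,"gripper":0},{"tx":6,"ty":0.1,"tz":-0.1,"wx":0.03,"wy":0,"wz":0,"gripper":0},{"tx":9,"ty":0.1,"tz":-0.1,"wx":0.03,"wy":0,"wz":0,"gripper":0},{"tx":11,"ty":0.1,"tz":-0.1,"wx":0.03,"wy":0,"wz":0,"gripper":0},{"tx":12.4,"ty":0.1,"tz":-0.1,"wx":0.03,"wy":0,"wz":0,"gripper":0},{"tx":12.4,"ty":0.1,"tz":-0.1,"wx":0.03,"wy":0,"wz":0,"gripper":0}]'; python3 -c "
from h import *
st();c=capture('wrist');save('w2',c['frame'])"
```

```text
time: 2.12
tool_pos: [475.0, -24.7, 64.2]
tcp_rot: [2.277, 1.565, 2.882]
contact_force: [-0.5, 0.5, 1.2]
grip_width: 56.4
t=2.12 tcp [475.  -24.7  64.2] x [-0.006  0.002 -1.   ] jawyaw 0.605 q [-0.21  0.46  1.86  0.    0.82 -0.82] F [-0.5  0.5  1.2] M [-0.04  0.08  0.01] w 56.4
```

View pics/w2.png

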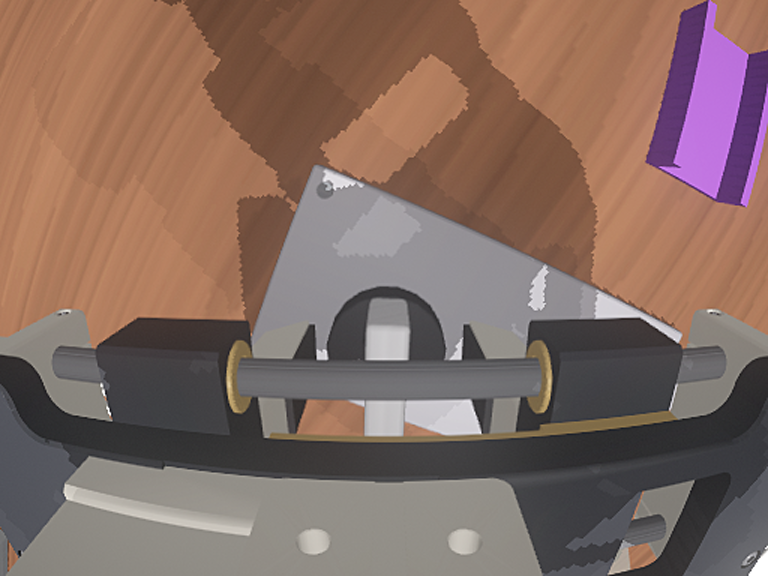

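```bash
python3 -c "
from h import *
st();go(477.6,-27.9,66,0.6)"
```

```text
t=2.17 tcp [476.2 -25.   65.8] x [-0.003  0.001 -1.   ] jawyaw 0.605 q [-0.21  0.46  1.86  0.    0.83 -0.82] F [-0.3 -0.9 -0.1] M [-0.05 -0.05  0.05] w 52.5
t [-0.02 -0.32 -0.05] w [ 0.005 -0.002 -0.003] or [-3.137  0.004 -0.004]
```

```bash
python3 -m creep '[{"tx":0,"ty":-0.3,"tz":0,"wx":0,"wy":0,"wz":0,"gripper":0},{"tx":0,"ty":-0.3,"tz":0,"wx":0,"wy":0,"wz":0,"gripper":0.3}]'; python3 -c "
from h import *
st();c=capture('wrist');st();c=capture('wrist');st();save('w3',c['frame'])"
```

```text
time: 2.33
tool_pos: [480.3, -28.7, 68.0]
tcp_rot: [-0.797, 1.568, -0.192]
contact_force: [-0.3, 0.2, 0.3]
grip_width: 43.2
t=2.33 tcp [480.3 -28.7  68. ] x [ 0.003 -0.    -1.   ] jawyaw 0.605 q [-0.22  0.46  1.85  0.    0.83 -0.82] F [-0.3  0.2  0.3] M [-0.03  0.05  0.01] w 43.2
t=2.38 tcp [480.3 -28.7  68. ] x [ 0.003 -0.    -1.   ] jawyaw 0.604 q [-0.22  0.46  1.85  0.    0.83 -0.82] F [ 0.3 -0.2  0.7] M [-0.08 -0.03  0.01] w 39.3
t=2.43 tcp [480.  -28.7  67.9] x [ 0.002 -0.    -1.   ] jawyaw 0.604 q [-0.22  0.46  1.85  0.    0.83 -0.82] F [0.1 0.5 0.3] M [-0.09 -0.03  0.02] w 35.9
```

View pics/w3.png

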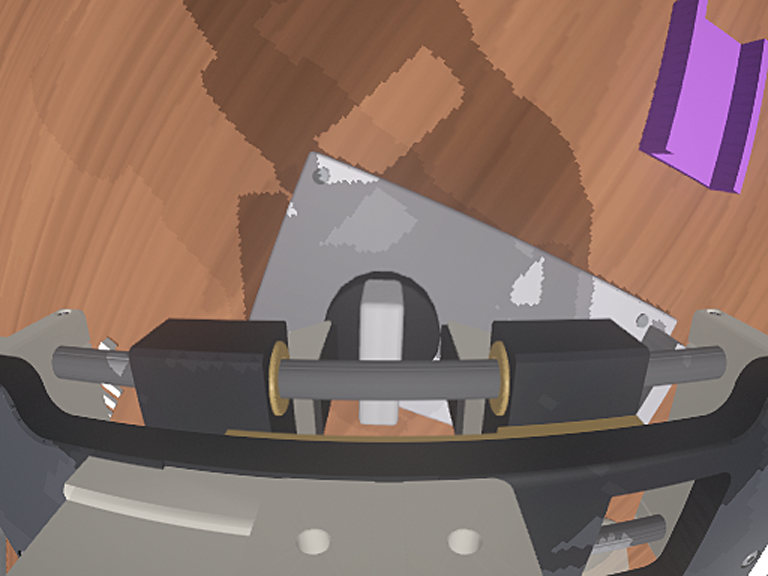

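```bash
python3 -m creep '[{"tx":0,"ty":0,"tz":0,"wx":0,"wy":0,"wz":0,"gripper":0.3},{"tx":0,"ty":0,"tz":0,"wx":0,"wy":0,"wz":0,"gripper":0.3},{"tx":0,"ty":0,"tz":0,"wx":0,"wy":0,"wz":0,"gripper":0.3}]'; python3 -c "
from h import *
st();go(477.8,-28,66,0.6)"
```

```text
time: 2.68
tool_pos: [479.4, -28.6, 67.1]
tcp_rot: [-0.678, 1.57, -0.074]
contact_force: [-0.4, 0.1, 0.6]
grip_width: 32.3
t=2.68 tcp [479.4 -28.6  67.1] x [ 0.001 -0.    -1.   ] jawyaw 0.604 q [-0.22  0.46  1.85  0.    0.83 -0.82] F [-0.4  0.1  0.6] M [-0.02 -0.   -0.02] w 32.3
t [ 0.11  0.14 -0.09] w [0.004 0.001 0.   ] or [-3.138e+00 -1.000e-03  1.000e-03]
```

```bash
python3 -m creep '[{"tx":0.1,"ty":0.1,"tz":0,"wx":0,"wy":0,"wz":0,"gripper":0.6},{"tx":0.1,"ty":0.1,"tz":0,"wx":0,"wy":0,"wz":0,"gripper":1},{"tx":0.1,"ty":0.1,"tz":0,"wx":0,"wy":0,"wz":0,"gripper":1},{"tx":0.1,"ty":0.1,"tz":0,"wx":0,"wy":0,"wz":0,"gripper":1},{"tx":0.1,"ty":0.1,"tz":0,"wx":0,"wy":0,"wz":0,"gripper":1},{"tx":0.1,"ty":0.1,"tz":0,"wx":0,"wy":0,"wz":0,"gripper":1}]'; python3 -c "
from h import *
st();"
```

```text
time: 3.18
tool_pos: [476.8, -28.8, 65.5]
tcp_rot: [2.807, 1.567, -2.872]
contact_force: [-6.2, -7.0, 4.9]
grip_width: 13.8
t=3.18 tcp [476.8 -28.8  65.5] x [-0.004 -0.001 -1.   ] jawyaw 0.604 q [-0.22  0.46  1.86 -0.    0.83 -0.82] F [-6.2 -7.   4.9] M [-1.16  1.18 -0.22] w 13.8
```

```bash
python3 -m creep '[{"tx":0,"ty":0,"tz":-0.1,"wx":0.05,"wy":0,"wz":0,"gripper":1},{"tx":0,"ty":0,"tz":-0.1,"wx":0.1,"wy":0,"wz":0,"gripper":1},{"tx":0,"ty":0,"tz":-0.1,"wx":0.15,"wy":0,"wz":0,"gripper":1},{"tx":0,"ty":0,"tz":-0.1,"wx":0.2,"wy":0,"wz":0,"gripper":1},{"tx":0,"ty":0,"tz":-0.1,"wx":0.25,"wy":0,"wz":0,"gripper":1},{"tx":0,"ty":0,"tz":-0.1,"wx":0.3,"wy":0,"wz":0,"gripper":1}]'; python3 -c "
from h import *
st();"
```

```text
time: 3.68
tool_pos: [476.7, -29.0, 65.6]
tcp_rot: [-3.084, 1.568, -2.781]
contact_force: [-4.6, -4.4, 2.6]
grip_width: 13.9
t=3.68 tcp [476.7 -29.   65.6] x [-0.003 -0.001 -1.   ] jawyaw 0.303 q [-0.22  0.46  1.86 -0.    0.82 -0.52] F [-4.6 -4.4  2.6] M [-0.77  0.75  0.26] w 13.9
```

```bash
python3 -m creep '[{"tx":0,"ty":-0.05,"tz":-0.1,"wx":0.12,"wy":0,"wz":0,"gripper":1},{"tx":0,"ty":-0.05,"tz":-0.1,"wx":0.24,"wy":0,"wz":0,"gripper":1},{"tx":0,"ty":-0.05,"tz":-0.1,"wx":0.36,"wy":0,"wz":0,"gripper":1},{"tx":0,"ty":-0.05,"tz":-0.1,"wx":0.48,"wy":0,"wz":0,"gripper":1},{"tx":0,"ty":-0.05,"tz":-0.1,"wx":0.6,"wy":0,"wz":0,"gripper":1},{"tx":0,"ty":-0.05,"tz":-0.1,"wx":0.72,"wy":0,"wz":0,"gripper":1},{"tx":0,"ty":-0.05,"tz":-0.1,"wx":0.84,"wy":0,"wz":0,"gripper":1},{"tx":0,"ty":-0.05,"tz":-0.1,"wx":0.92,"wy":0,"wz":0,"gripper":1}]'; python3 -c "
from h import *
st();"
```

```text
time: 4.35
tool_pos: [476.1, -29.0, 65.6]
tcp_rot: [-2.601, 1.569, 3.061]
contact_force: [-3.3, 0.4, 2.5]
grip_width: 13.9
t=4.35 tcp [476.1 -29.   65.6] x [-0.002  0.    -1.   ] jawyaw -0.621 q [-0.22  0.46  1.86 -0.    0.82  0.4 ] F [-3.3  0.4  2.5] M [-0.02  0.56  0.29] w 13.9
```

```bash
python3 -m creep '[{"tx":0,"ty":0,"tz":0,"wx":0,"wy":0,"wz":0,"gripper":0.3},{"tx":0,"ty":0,"tz":0,"wx":0,"wy":0,"wz":0,"gripper":0},{"tx":0,"ty":0,"tz":0,"wx":0,"wy":0,"wz":0,"gripper":-1},{"tx":0,"ty":0,"tz":0,"wx":0,"wy":0,"wz":0,"gripper":-1},{"tx":-3,"ty":0,"tz":0,"wx":0,"wy":0,"wz":0,"gripper":-1},{"tx":-7,"ty":0,"tz":0,"wx":0,"wy":0,"wz":0,"gripper":-1},{"tx":-11,"ty":0,"tz":0,"wx":0,"wy":0,"wz":0,"gripper":-1},{"tx":-14,"ty":0,"tz":0,"wx":0,"wy":0,"wz":0,"gripper":-1}]'; python3 -c "
from h import *
st();c=capture('wrist');st();save('w4',c['frame']);go(491,311,150,-0.288+np.pi/2)"
```

```text
time: 5.02
tool_pos: [477.6, -29.2, 208.8]
tcp_rot: [0.452, 1.568, -0.163]
contact_force: [1.2, -0.9, -0.3]
grip_width: 62.8
t=5.02 tcp [477.6 -29.2 208.8] x [ 0.003 -0.    -1.   ] jawyaw -0.615 q [-0.22  0.27  1.68  0.    1.19  0.39] F [ 1.2 -0.9 -0.3] M [-0.13  0.05 -0.  ] w 62.8
t=5.07 tcp [480.3 -29.7 213.9] x [ 0.012 -0.002 -1.   ] jawyaw -0.615 q [-0.22  0.27  1.67  0.    1.19  0.39] F [1.9 0.5 4.4] M [-0.11  0.01 -0.04] w 66.7
t [  6.32  28.42 -18.85] w [-1.897  0.012  0.007] or [ 1.244  0.007 -0.011]
```

View pics/w4.png

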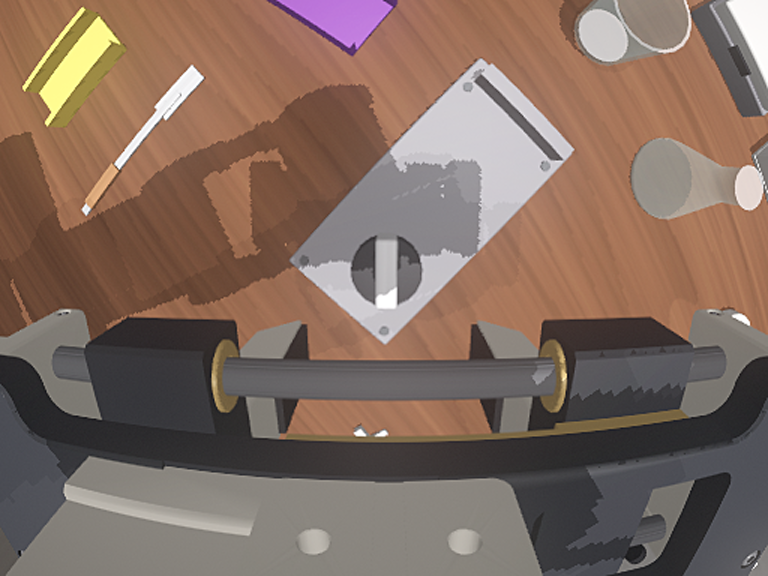

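```bash
python3 -m creep '[{"tx":0,"ty":2.6,"tz":-1.7,"wx":0.11,"wy":0,"wz":0,"gripper":-1},{"tx":0.5,"ty":5.2,"tz":-3.5,"wx":0.23,"wy":0,"wz":0,"gripper":-1},{"tx":1,"ty":7.8,"tz":-5.2,"wx":0.34,"wy":0,"wz":0,"gripper":-1},{"tx":1,"ty":10.4,"tz":-6.9,"wx":0.46,"wy":0,"wz":0,"gripper":-1},{"tx":1.5,"ty":13,"tz":-8.6,"wx":0.57,"wy":0,"wz":0,"gripper":-1},{"tx":1.5,"ty":15.5,"tz":-10.3,"wx":0.68,"wy":0,"wz":0,"gripper":-1},{"tx":2,"ty":18,"tz":-12,"wx":0.79,"wy":0,"wz":0,"gripper":-1},{"tx":2,"ty":20.5,"tz":-13.6,"wx":0.9,"wy":0,"wz":0,"gripper":-1}]'; python3 -c "
from h import *
st();go(491,311,190,-0.288-np.pi/2)"
```

```text
time: 5.73
tool_pos: [483.8, 218.3, 184.7]
tcp_rot: [-1.435, 1.569, -2.955]
contact_force: [0.3, 0.8, -0.3]
grip_width: 91.7
t=5.73 tcp [483.8 218.3 184.7] x [-0.001 -0.    -1.   ] jawyaw -1.520 q [0.28 0.39 1.57 0.   1.18 1.8 ] F [ 0.3  0.8 -0.3] M [-0.04  0.18 -0.05] w 91.7
t [-0.53  1.19 -9.23] w [0.339 0.    0.001] or [-2.803e+00 -2.000e-03  1.000e-03]
```

```bash
python3 -m creep '[{"tx":-0.2,"ty":0.4,"tz":-3,"wx":0.11,"wy":0,"wz":0,"gripper":-1},{"tx":-0.5,"ty":0.8,"tz":-6,"wx":0.22,"wy":0,"wz":0,"gripper":-1},{"tx":-0.5,"ty":1.2,"tz":-8.2,"wx":0.34,"wy":0,"wz":0,"gripper":-1},{"tx":-0.5,"ty":1.2,"tz":-9.2,"wx":0.34,"wy":0,"wz":0,"gripper":-1},{"tx":-0.5,"ty":1.2,"tz":-9.2,"wx":0.34,"wy":0,"wz":0,"gripper":-1},{"tx":-0.5,"ty":1.2,"tz":-9.2,"wx":0.34,"wy":0,"wz":0,"gripper":-1}]'; python3 -c "
from h import *
st();c=capture('wrist');st();save('w5',c['frame']);np.savez('w5.npz',**c);save('w5c',c['frame'][95:320,80:430],2.2)
c=capture('top');save('t5',c['frame']);np.savez('t5.npz',**c)"
```

```text
time: 6.23
tool_pos: [491.1, 308.8, 190.1]
tcp_rot: [-0.542, 1.569, -2.394]
contact_force: [-0.3, -0.0, -0.5]
grip_width: 91.9
t=6.23 tcp [491.1 308.8 190.1] x [-0.001 -0.001 -1.   ] jawyaw -1.852 q [ 0.43  0.47  1.42 -0.    1.25  2.28] F [-0.3 -0.  -0.5] M [-0.05  0.15 -0.01] w 91.9
t=6.28 tcp [491.2 308.2 190.3] x [-0.001 -0.001 -1.   ] jawyaw -1.853 q [ 0.43  0.47  1.42 -0.    1.25  2.28] F [-0.8 -0.1 -0. ] M [-0.03  0.21 -0.02] w 92.1
```

View pics/w5c.png

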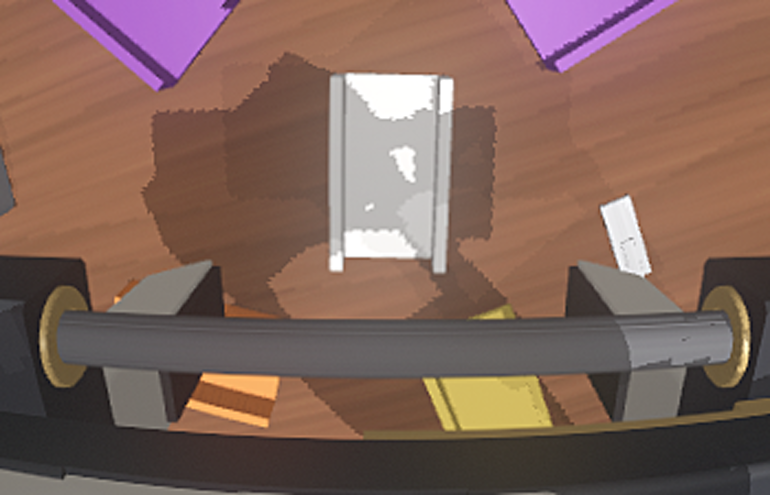

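View pics/t5.png

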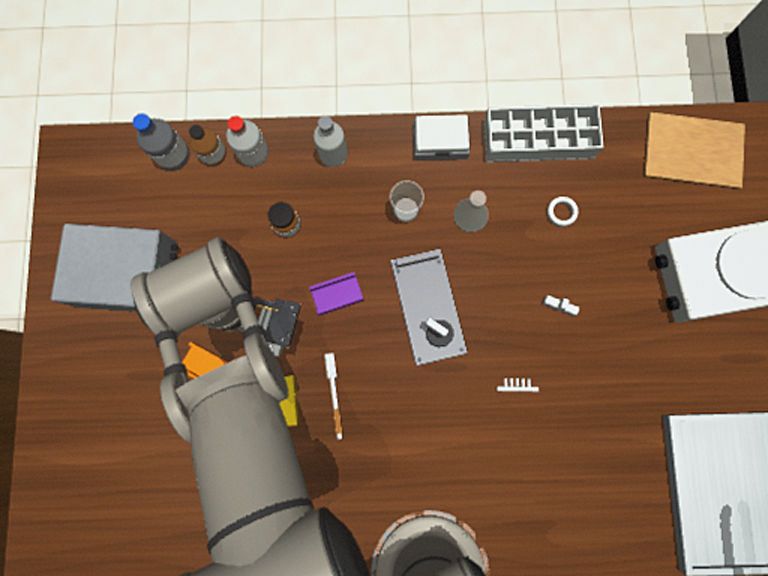

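```bash
python3 - <<'E'
from h import *
c=dict(np.load('w5.npz')); s=2.2
b=np.array([W(c,80+(p[0]+.5)/s-.5,95+(p[1]+.5)/s-.5,28) for p in [(331,74),(453,78),(447,272),(331,270)]])
print(b.round(1),b.mean(0).round(1),np.linalg.norm(np.roll(b,-1,0)-b,axis=1).round(1))
v=b[0]+b[1]-b[2]-b[3];y=np.arctan2(v[1],v[0]);print(y)
st(); x,yy=b.mean(0)[:2]; go((x+491)/2,(yy+311)/2,60,y-np.pi/2)
E
```

```text
[[547.  325.3  28. ]
 [528.7 268.7  28. ]
 [432.7 297.5  28. ]
 [450.5 355.3  28. ]] [489.7 311.7  28. ] [ 59.5 100.2  60.5 101.1]
-0.29653685938123425
t=6.33 tcp [491.4 307.9 190.5] x [-0.001 -0.001 -1.   ] jawyaw -1.855 q [ 0.43  0.47  1.42 -0.    1.25  2.28] F [ 0.  -0.4  0. ] M [-0.    0.17 -0.06] w 91.8
t [13.05 -0.19 -0.31] w [0.013 0.001 0.   ] or [-3.129e+00 -1.000e-03  1.000e-03]
```

```bash
python3 -m creep '[{"tx":3,"ty":-0.1,"tz":-0.3,"wx":0.01,"wy":0,"wz":0,"gripper":-1},{"tx":6.5,"ty":-0.2,"tz":-0.3,"wx":0.01,"wy":0,"wz":0,"gripper":-1},{"tx":10,"ty":-0.2,"tz":-0.3,"wx":0.01,"wy":0,"wz":0,"gripper":-1},{"tx":12.5,"ty":-0.2,"tz":-0.3,"wx":0.01,"wy":0,"wz":0,"gripper":-1},{"tx":14,"ty":-0.2,"tz":-0.3,"wx":0.01,"wy":0,"wz":0,"gripper":-1},{"tx":14,"ty":-0.2,"tz":-0.3,"wx":0.01,"wy":0,"wz":0,"gripper":-1},{"tx":14,"ty":-0.2,"tz":-0.3,"wx":0.01,"wy":0,"wz":0,"gripper":-1},{"tx":14,"ty":-0.2,"tz":-0.3,"wx":0.01,"wy":0,"wz":0,"gripper":-1}]'; python3 -c "
from h import *
st();go(490.3,311.5,6,-0.293-np.pi/2)"
```

```text
time: 7.0
tool_pos: [491.5, 312.4, 52.2]
tcp_rot: [2.281, 1.568, 0.415]
contact_force: [0.1, 0.9, 0.5]
grip_width: 91.7
t=7.00 tcp [491.5 312.4  52.2] x [ 0.002  0.001 -1.   ] jawyaw -1.866 q [ 0.43  0.63  1.57 -0.    0.94  2.3 ] F [0.1 0.9 0.5] M [-0.03  0.15  0.03] w 91.7
t [ 4.62 -0.09  0.13] w [-0.002 -0.002 -0.002] or [ 3.139e+00 -3.000e-03  2.000e-03]
```

```bash
python3 -m creep '[{"tx":1.5,"ty":-0.1,"tz":0.1,"wx":0,"wy":0,"wz":0,"gripper":-1},{"tx":3,"ty":-0.1,"tz":0.1,"wx":0,"wy":0,"wz":0,"gripper":-1},{"tx":4,"ty":-0.1,"tz":0.1,"wx":0,"wy":0,"wz":0,"gripper":-1},{"tx":4.5,"ty":-0.1,"tz":0.1,"wx":0,"wy":0,"wz":0,"gripper":-1},{"tx":4.5,"ty":-0.1,"tz":0.1,"wx":0,"wy":0,"wz":0,"gripper":-1},{"tx":4.5,"ty":-0.1,"tz":0.1,"wx":0,"wy":0,"wz":0,"gripper":-1}]'; python3 -c "
from h import *
st();go(490.3,311.5,6,-0.293-np.pi/2)"
```

```text
time: 7.5
tool_pos: [489.6, 312.2, 6.4]
tcp_rot: [2.34, 1.57, 0.474]
contact_force: [-0.4, 0.3, 0.7]
grip_width: 91.4
t=7.50 tcp [489.6 312.2   6.4] x [ 0.001  0.    -1.   ] jawyaw -1.866 q [0.44 0.69 1.61 0.   0.84 2.3 ] F [-0.4  0.3  0.7] M [-0.03  0.2  -0.04] w 91.4
t [0.04 0.09 0.05] w [-0.002 -0.001 -0.001] or [ 3.139e+00 -1.000e-03  1.000e-03]
```

Aligned within a millimetre; closing.

```bash
python3 -m creep '[{"tx":0,"ty":0,"tz":0,"wx":0,"wy":0,"wz":0,"gripper":-0.2},{"tx":0,"ty":0,"tz":0,"wx":0,"wy":0,"wz":0,"gripper":0},{"tx":0,"ty":0,"tz":0,"wx":0,"wy":0,"wz":0,"gripper":0.3},{"tx":0,"ty":0,"tz":0,"wx":0,"wy":0,"wz":0,"gripper":1},{"tx":0,"ty":0,"tz":0,"wx":0,"wy":0,"wz":0,"gripper":1},{"tx":0,"ty":0,"tz":0,"wx":0,"wy":0,"wz":0,"gripper":1},{"tx":0,"ty":0,"tz":0,"wx":0,"wy":0,"wz":0,"gripper":1},{"tx":0,"ty":0,"tz":0,"wx":0,"wy":0,"wz":0,"gripper":1}]'; python3 -c "
from h import *
st()"
```

```text
time: 8.17
tool_pos: [489.2, 312.1, 5.9]
tcp_rot: [2.417, 1.57, 0.551]
contact_force: [-1.1, -0.2, 0.9]
grip_width: 59.9
t=8.17 tcp [489.2 312.1   5.9] x [ 0.  0. -1.] jawyaw -1.866 q [0.44 0.69 1.61 0.   0.84 2.3 ] F [-1.1 -0.2  0.9] M [-0.08  0.26  0.07] w 59.9
```

```bash
python3 -m creep '[{"tx":-0.7,"ty":0,"tz":0,"wx":0,"wy":0,"wz":0,"gripper":1},{"tx":-2,"ty":0,"tz":0,"wx":0,"wy":0,"wz":0,"gripper":1},{"tx":-4,"ty":0,"tz":0,"wx":0,"wy":0,"wz":0,"gripper":1},{"tx":-6.5,"ty":0,"tz":0,"wx":0,"wy":0,"wz":0,"gripper":1},{"tx":-9,"ty":0,"tz":0,"wx":0,"wy":0,"wz":0,"gripper":1},{"tx":-11,"ty":0,"tz":0,"wx":0,"wy":0,"wz":0,"gripper":1},{"tx":-12,"ty":0,"tz":0,"wx":0,"wy":0,"wz":0,"gripper":1}]'; python3 -c "
from h import *
st();go(566,-10.2,125,-1.364)"
```

```text
time: 8.75
tool_pos: [490.1, 312.5, 128.7]
tcp_rot: [2.323, 1.567, 0.457]
contact_force: [0.2, 0.8, -1.6]
grip_width: 59.8
t=8.75 tcp [490.1 312.5 128.7] x [ 0.004  0.002 -1.   ] jawyaw -1.866 q [0.44 0.53 1.51 0.   1.1  2.3 ] F [ 0.2  0.8 -1.6] M [-0.05  0.14  0.  ] w 59.8
t [ 0.34 16.65 28.67] w [-0.502 -0.002 -0.004] or [ 2.64  -0.005  0.003]
```

```bash
python3 -m creep '[{"tx":0,"ty":0.8,"tz":1.4,"wx":-0.02,"wy":0,"wz":0,"gripper":1},{"tx":0,"ty":2.2,"tz":3.8,"wx":-0.06,"wy":0,"wz":0,"gripper":1},{"tx":0,"ty":3.9,"tz":6.7,"wx":-0.12,"wy":0,"wz":0,"gripper":1},{"tx":0,"ty":5.6,"tz":9.6,"wx":-0.17,"wy":0,"wz":0,"gripper":1},{"tx":0,"ty":7.3,"tz":12.5,"wx":-0.22,"wy":0,"wz":0,"gripper":1},{"tx":0,"ty":9,"tz":15.4,"wx":-0.27,"wy":0,"wz":0,"gripper":1},{"tx":0,"ty":10.7,"tz":18.3,"wx":-0.32,"wy":0,"wz":0,"gripper":1},{"tx":0,"ty":12.4,"tz":21.2,"wx":-0.37,"wy":0,"wz":0,"gripper":1}]'; python3 -c "
from h import *
st();go(566,-10.2,125,-1.364)"
```

```text
time: 9.42
tool_pos: [545.7, 71.5, 125.2]
tcp_rot: [-1.756, 1.57, 3.034]
contact_force: [0.9, -0.0, -2.6]
grip_width: 59.6
t=9.42 tcp [545.7  71.5 125.2] x [-0.001  0.    -1.   ] jawyaw -1.494 q [-0.01  0.49  1.6   0.    1.06  1.48] F [ 0.9 -0.  -2.6] M [-0.03  0.17  0.03] w 59.6
t [0.02 1.39 8.31] w [-0.13  -0.     0.001] or [3.012e+00 2.000e-03 0.000e+00]
```

```bash
python3 -m creep '[{"tx":0,"ty":0.5,"tz":2.8,"wx":-0.05,"wy":0,"wz":0,"gripper":1},{"tx":0,"ty":0.9,"tz":5.4,"wx":-0.09,"wy":0,"wz":0,"gripper":1},{"tx":0,"ty":1.2,"tz":7.3,"wx":-0.12,"wy":0,"wz":0,"gripper":1},{"tx":0,"ty":1.4,"tz":8.3,"wx":-0.13,"wy":0,"wz":0,"gripper":1},{"tx":0,"ty":1.4,"tz":8.3,"wx":-0.13,"wy":0,"wz":0,"gripper":1},{"tx":0,"ty":1.4,"tz":8.3,"wx":-0.13,"wy":0,"wz":0,"gripper":1},{"tx":0,"ty":1.4,"tz":8.3,"wx":-0.13,"wy":0,"wz":0,"gripper":1}]'; python3 -c "
from h import *
c=capture('wrist');save('w6',c['frame'])
c=capture('scene');save('s6',c['frame'][150:300,150:350],3.5);np.savez('s6.npz',**c)
st();go(566,-10.2,60,-1.364)"
```

```text
time: 10.0
tool_pos: [565.7, -7.8, 125.3]
tcp_rot: [-2.258, 1.57, 2.66]
contact_force: [0.1, 1.0, -1.5]
grip_width: 60.1
t=10.10 tcp [565.9  -7.5 125.6] x [-0.001  0.    -1.   ] jawyaw -1.365 q [-0.15  0.51  1.55  0.    1.08  1.22] F [ 0.6  0.3 -1.4] M [-0.04  0.15  0.02] w 59.5
t [ 6.56 -0.04  0.27] w [-0.001 -0.     0.   ] or [3.141e+00 1.000e-03 1.000e-03]
```

View pics/w6.png

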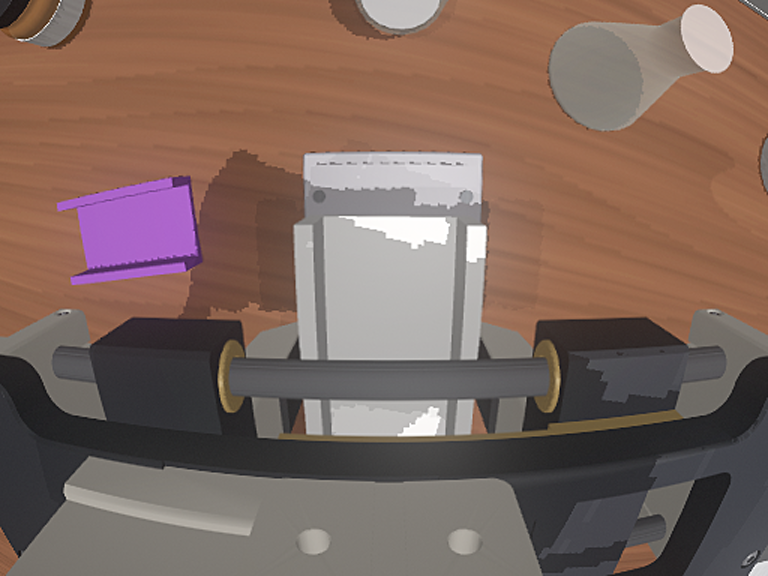

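View pics/s6.png

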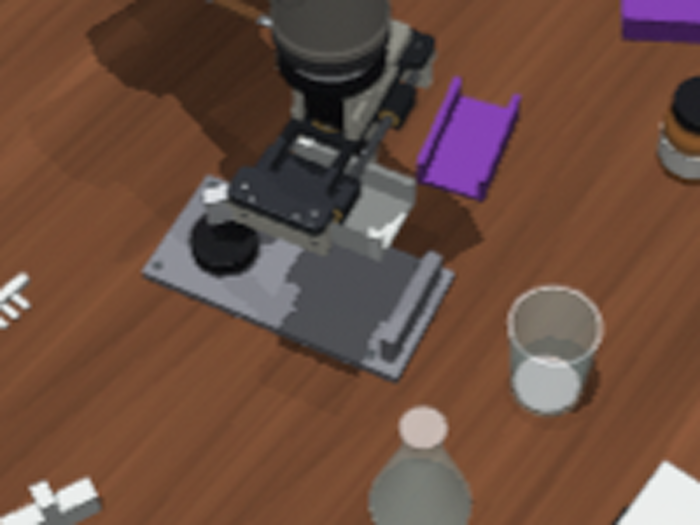

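```bash
python3 -m creep '[{"tx":1.5,"ty":0,"tz":0.2,"wx":0,"wy":0,"wz":0,"gripper":1},{"tx":3.5,"ty":0,"tz":0.25,"wx":0,"wy":0,"wz":0,"gripper":1},{"tx":6,"ty":0,"tz":0.25,"wx":0,"wy":0,"wz":0,"gripper":1},{"tx":8,"ty":0,"tz":0.25,"wx":0,"wy":0,"wz":0,"gripper":1},{"tx":9,"ty":0,"tz":0.25,"wx":0,"wy":0,"wz":0,"gripper":1},{"tx":9.5,"ty":0,"tz":0.25,"wx":0,"wy":0,"wz":0,"gripper":1},{"tx":9.5,"ty":0,"tz":0.25,"wx":0,"wy":0,"wz":0,"gripper":1},{"tx":9.5,"ty":0,"tz":0.25,"wx":0,"wy":0,"wz":0,"gripper":1}]'; python3 -c "
from h import *
c=capture('wrist');save('w7',c['frame'])
st();go(566,-10.2,18,-1.364)"
```

```text
time: 10.77
tool_pos: [567.4, -10.8, 31.5]
tcp_rot: [1.29, 1.57, -0.076]
contact_force: [0.5, 0.0, -1.4]
grip_width: 59.9
t=10.82 tcp [567.7 -10.9  31.9] x [ 0.002 -0.    -1.   ] jawyaw -1.366 q [-0.15  0.64  1.63  0.    0.87  1.21] F [-0.2 -0.2 -1.9] M [-0.1   0.06  0.06] w 59.9
t [ 1.39 -0.15 -0.11] w [-0.002  0.001 -0.002] or [ 3.14e+00 -3.00e-03 -1.00e-03]
```

View pics/w7.png

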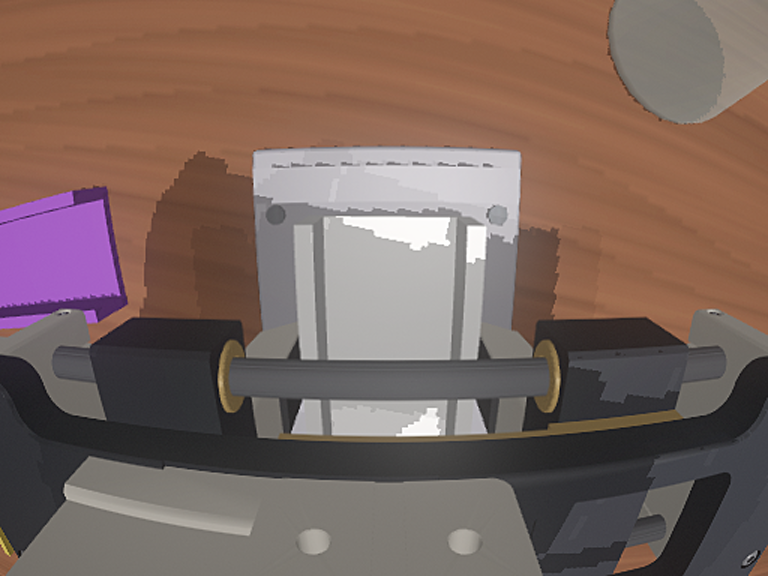

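```bash
python3 -m creep '[{"tx":0.4,"ty":-0.1,"tz":-0.1,"wx":0,"wy":0,"wz":0,"gripper":1},{"tx":0.8,"ty":-0.1,"tz":-0.1,"wx":0,"wy":0,"wz":0,"gripper":1},{"tx":1.1,"ty":-0.1,"tz":-0.1,"wx":0,"wy":0,"wz":0,"gripper":1},{"tx":1.2,"ty":-0.1,"tz":-0.1,"wx":0,"wy":0,"wz":0,"gripper":1},{"tx":1.2,"ty":-0.1,"tz":-0.1,"wx":0,"wy":0,"wz":0,"gripper":1},{"tx":1.2,"ty":-0.1,"tz":-0.1,"wx":0,"wy":0,"wz":0,"gripper":1}]'; python3 -c "
from h import *
st();go(566,-10.2,18,-1.364)"
```

```text
time: 11.32
tool_pos: [565.6, -10.3, 18.7]
tcp_rot: [-2.865, 1.571, 2.052]
contact_force: [0.7, 0.3, -1.7]
grip_width: 60.1
t=11.32 tcp [565.6 -10.3  18.7] x [-0.  0. -1.] jawyaw -1.366 q [-0.15  0.66  1.64  0.    0.84  1.21] F [ 0.7  0.3 -1.7] M [-0.07  0.15 -0.01] w 60.1
t [0.07 0.04 0.  ] w [-0.002 -0.     0.   ] or [3.14 0.   0.  ]
```

Now down to light contact.

```bash
python3 -m creep '[{"tx":0.1,"ty":0,"tz":0,"wx":0,"wy":0,"wz":0,"gripper":1},{"tx":0.1,"ty":0,"tz":0,"wx":0,"wy":0,"wz":0,"gripper":1},{"tx":0.1,"ty":0,"tz":0,"wx":0,"wy":0,"wz":0,"gripper":1}]'; python3 -c "
from h import *
st();c=capture('wrist');save('w8',c['frame'])"
```

```text
time: 11.57
tool_pos: [565.9, -10.3, 17.9]
tcp_rot: [1.336, 1.57, -0.03]
contact_force: [0.5, -0.8, -0.5]
grip_width: 59.5
t=11.57 tcp [565.9 -10.3  17.9] x [ 0.001 -0.    -1.   ] jawyaw -1.366 q [-0.15  0.66  1.65  0.    0.84  1.21] F [ 0.5 -0.8 -0.5] M [-0.05  0.13  0.03] w 59.5
```

View pics/w8.png

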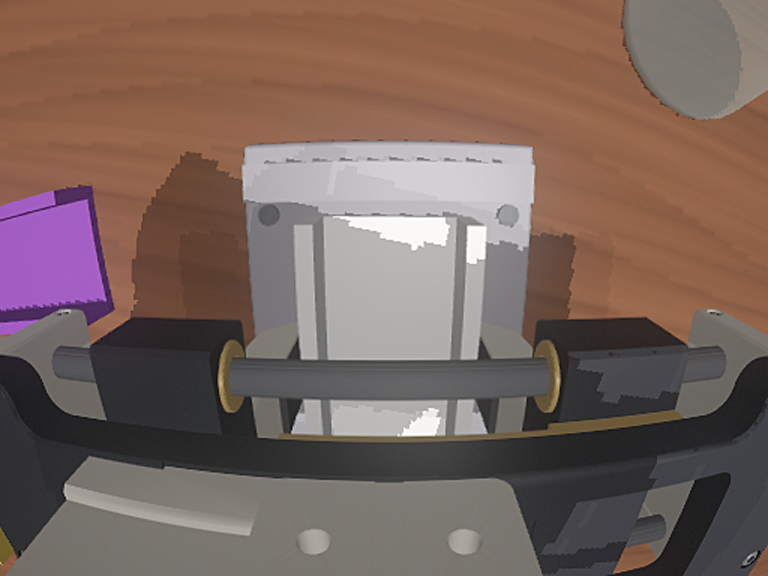

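```bash
python3 -m creep '[{"tx":0,"ty":0.2,"tz":-0.05,"wx":0,"wy":0,"wz":0,"gripper":1},{"tx":0,"ty":0.4,"tz":-0.05,"wx":0,"wy":0,"wz":0,"gripper":1},{"tx":0,"ty":0.5,"tz":-0.05,"wx":0,"wy":0,"wz":0,"gripper":1},{"tx":0,"ty":0.5,"tz":-0.05,"wx":0,"wy":0,"wz":0,"gripper":1}]'; python3 -c "
from h import *
st()"
```

```text
time: 11.95
tool_pos: [570.6, -8.7, 17.9]
tcp_rot: [1.55, 1.571, 0.184]
contact_force: [-2.0, -0.2, 3.1]
grip_width: 59.8
t=11.95 tcp [570.6  -8.7  17.9] x [ 0.  0. -1.] jawyaw -1.366 q [-0.15  0.66  1.63  0.    0.85  1.22] F [-2.  -0.2  3.1] M [-0.09  0.43  0.01] w 59.8
```

```bash
python3 -m creep '[{"tx":0,"ty":0.15,"tz":0,"wx":0,"wy":0,"wz":0,"gripper":1},{"tx":0,"ty":0.25,"tz":0,"wx":0,"wy":0,"wz":0,"gripper":1},{"tx":0,"ty":0.25,"tz":0,"wx":0,"wy":0,"wz":0,"gripper":1}]'; python3 -c "
from h import *
st()"
```

```text
time: 12.2
tool_pos: [572.9, -8.2, 17.9]
tcp_rot: [-2.661, 1.571, 2.256]
contact_force: [-3.7, -0.5, 4.3]
grip_width: 59.6
t=12.20 tcp [572.9  -8.2  17.9] x [-0.  0. -1.] jawyaw -1.366 q [-0.15  0.67  1.62  0.    0.85  1.22] F [-3.7 -0.5  4.3] M [-0.14  0.68 -0.01] w 59.6
```

```bash
python3 -m creep '[{"tx":0,"ty":0.15,"tz":0,"wx":0,"wy":0,"wz":0,"gripper":1},{"tx":0,"ty":0.2,"tz":0,"wx":0,"wy":0,"wz":0,"gripper":1},{"tx":0,"ty":0.2,"tz":0,"wx":0,"wy":0,"wz":0,"gripper":1}]'; python3 -c "
from h import *
st();c=capture('wrist');save('w9',c['frame'][80:260,120:400],2.8)"
```

```text
time: 12.45
tool_pos: [573.1, -8.1, 17.9]
tcp_rot: [-1.693, 1.567, -3.059]
contact_force: [-9.8, -2.7, 9.6]
grip_width: 59.8
t=12.45 tcp [573.1  -8.1  17.9] x [-0.004 -0.    -1.   ] jawyaw -1.366 q [-0.15  0.67  1.62 -0.    0.86  1.22] F [-9.8 -2.7  9.6] M [-0.61  1.56 -0.01] w 59.8
```

View pics/w9.png

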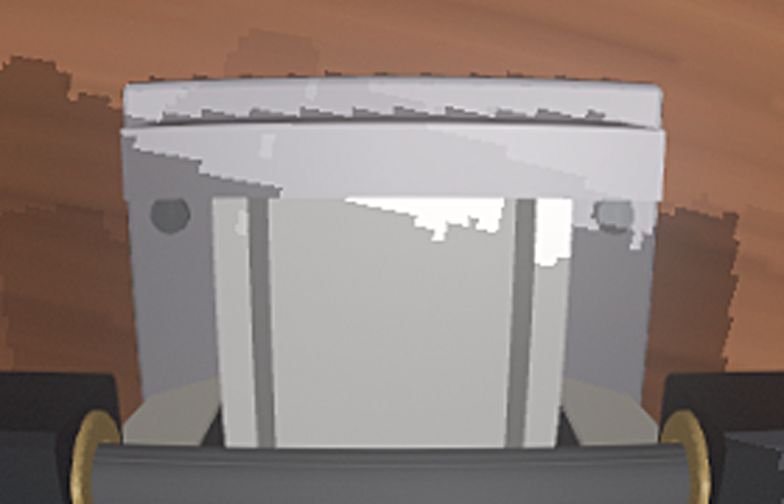

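```bash
python3 -m creep '[{"tx":-0.05,"ty":-0.15,"tz":0,"wx":0,"wy":0,"wz":0,"gripper":1},{"tx":-0.1,"ty":-0.15,"tz":0,"wx":0,"wy":0,"wz":0,"gripper":0},{"tx":-0.1,"ty":-0.15,"tz":0,"wx":0,"wy":0,"wz":0,"gripper":-0.5},{"tx":-0.1,"ty":-0.15,"tz":0,"wx":0,"wy":0,"wz":0,"gripper":-1},{"tx":-0.1,"ty":-0.15,"tz":0,"wx":0,"wy":0,"wz":0,"gripper":-1}]'; python3 -c "
from h import *
st()"
```

```text
time: 12.92
tool_pos: [573.9, -8.1, 18.7]
tcp_rot: [1.424, 1.57, 0.058]
contact_force: [-0.1, 0.4, 0.2]
grip_width: 75.3
t=12.92 tcp [573.9  -8.1  18.7] x [ 0.001  0.    -1.   ] jawyaw -1.366 q [-0.15  0.67  1.62  0.    0.85  1.22] F [-0.1  0.4  0.2] M [-0.08  0.22 -0.09] w 75.3
```

```bash
python3 -m creep '[{"tx":-1.5,"ty":0,"tz":0,"wx":0,"wy":0,"wz":0,"gripper":-1},{"tx":-4,"ty":0,"tz":0,"wx":0,"wy":0,"wz":0,"gripper":-1},{"tx":-8,"ty":0,"tz":0,"wx":0,"wy":0,"wz":0,"gripper":-1},{"tx":-12,"ty":0,"tz":0,"wx":0,"wy":0,"wz":0,"gripper":-1},{"tx":-16,"ty":0,"tz":0,"wx":0,"wy":0,"wz":0,"gripper":-1},{"tx":-17,"ty":-0.8,"tz":3,"wx":0.1,"wy":0,"wz":0,"gripper":-1},{"tx":-17,"ty":-1.8,"tz":6.5,"wx":0.2,"wy":0,"wz":0,"gripper":-1},{"tx":-17,"ty":-2.8,"tz":10,"wx":0.3,"wy":0,"wz":0,"gripper":-1}]'; python3 -c "
from h import *
st();go(524.6,-293,190,1.139-np.pi)"
```

```text
time: 13.58
tool_pos: [567.1, -112.4, 190.6]
tcp_rot: [1.402, 1.567, -0.267]
contact_force: [0.3, 0.2, 0.3]
grip_width: 92.0
t=13.58 tcp [ 567.1 -112.4  190.6] x [ 0.004 -0.001 -1.   ] jawyaw -1.669 q [-0.33  0.47  1.43  0.    1.24  1.34] F [0.3 0.2 0.3] M [-0.06  0.1   0.05] w 92.0
t [ 0.06 -2.47 18.39] w [ 0.334  0.    -0.004] or [-2.808  0.006  0.   ]
```

```bash
python3 -m creep '[{"tx":0,"ty":-0.5,"tz":3.6,"wx":0.07,"wy":0,"wz":0,"gripper":-1},{"tx":0,"ty":-1,"tz":7.2,"wx":0.14,"wy":0,"wz":0,"gripper":-1},{"tx":0,"ty":-1.5,"tz":10.8,"wx":0.2,"wy":0,"wz":0,"gripper":-1},{"tx":0,"ty":-2,"tz":14.4,"wx":0.27,"wy":0,"wz":0,"gripper":-1},{"tx":0,"ty":-2.4,"tz":17.2,"wx":0.33,"wy":0,"wz":0,"gripper":-1},{"tx":0,"ty":-2.5,"tz":18.4,"wx":0.33,"wy":0,"wz":0,"gripper":-1},{"tx":0,"ty":-2.5,"tz":18.4,"wx":0.33,"wy":0,"wz":0,"gripper":-1},{"tx":0,"ty":-2.5,"tz":18.4,"wx":0.33,"wy":0,"wz":0,"gripper":-1}]'; python3 -c "
from h import *
c=capture('wrist');np.savez('w10.npz',**c);save('w10',c['frame'][95:320,80:430],2.2)
c=capture('top');np.savez('t10.npz',**c);save('t10',c['frame'][155:250,240:400],4.8)
st()"
```

```text
time: 14.25
tool_pos: [523.9, -292.3, 188.5]
tcp_rot: [-2.889, 1.57, 1.398]
contact_force: [-0.1, 0.7, 0.3]
grip_width: 91.7
t=14.35 tcp [ 524.4 -291.   188.7] x [ 0.     0.001 -1.   ] jawyaw -1.994 q [-0.63  0.51  1.37  0.    1.27  1.36] F [ 0.3  0.  -0.4] M [-0.03  0.16  0.04] w 91.7
```

View pics/w10.png

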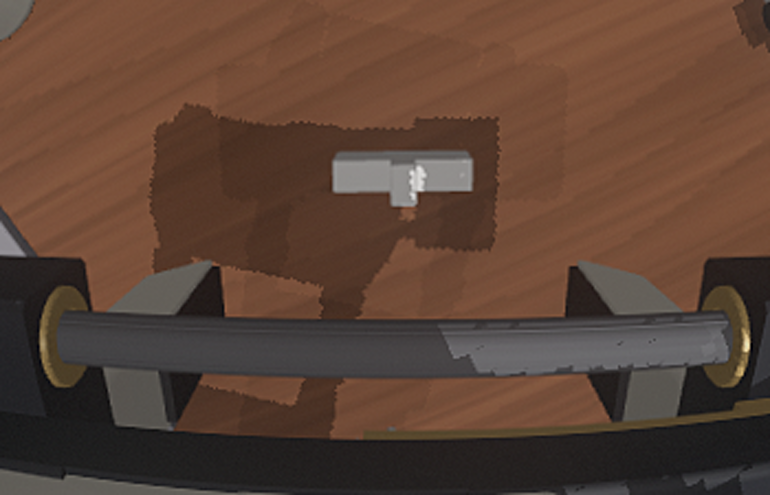

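View pics/t10.png

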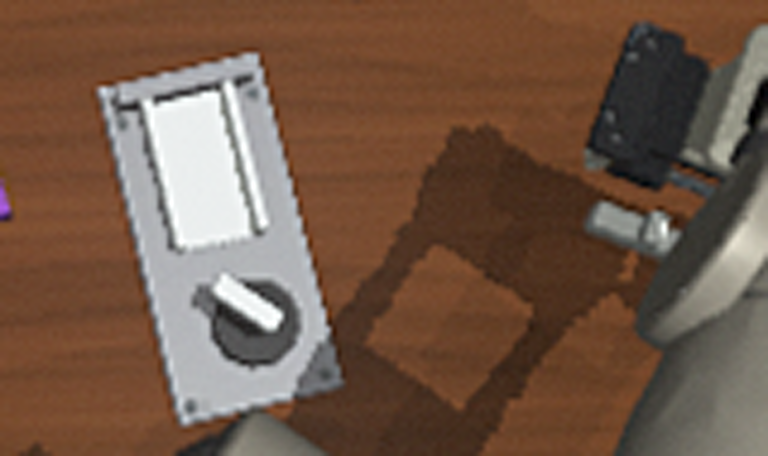

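```bash
python3 -c "
from h import *
c=dict(np.load('w10.npz'));save('w10c',c['frame'][155:200,220:305],9)
"
```

```text
(no output)
```

View pics/w10c.png

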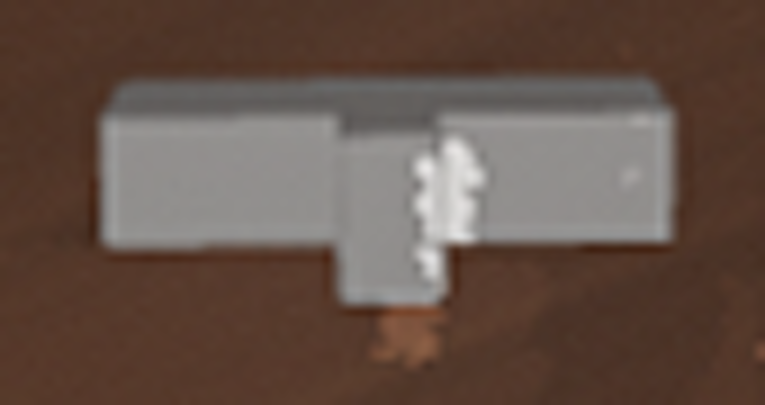

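```bash
python3 - <<'E'
from h import *
c=dict(np.load('w10.npz')); s=9
q=lambda p,h:W(c,220+(p[0]+.5)/s-.5,155+(p[1]+.5)/s-.5,h)
for h,ps in [(26,[(102,116),(672,108),(672,243),(102,247)]),(48,[(337,133),(448,131),(448,305),(339,306)])]:
    b=np.array([q(p,h) for p in ps]); print(b.mean(0).round(1),np.linalg.norm(np.roll(b,-1,0)-b,axis=1).round(1))
    v=b[1]+b[2]-b[0]-b[3]; print(np.arctan2(v[1],v[0]))
E
python3 -c "
from h import *
st();go(524.5,-292.3,60,-2.0)"
```

```text
[ 521.2 -294.6   26. ] [69.5 17.  70.3 16.4]
-1.9840721559953107
[ 521.  -294.9   48. ] [12.6 20.4 12.5 20.3]
-1.980944789134249
t=14.35 tcp [ 524.4 -291.   188.7] x [ 0.     0.001 -1.   ] jawyaw -1.994 q [-0.63  0.51  1.37  0.    1.27  1.36] F [ 0.3  0.  -0.4] M [-0.03  0.16  0.04] w 91.7
t [12.87  0.07  0.12] w [ 0.006 -0.001  0.   ] or [-3.135e+00 -0.000e+00 -1.000e-03]
```

```bash
python3 -c "
from h import *
go(521.5,-294.5,60,-1.983)"; python3 -m creep '[{"tx":3,"ty":-0.1,"tz":0.2,"wx":-0.01,"wy":0,"wz":0,"gripper":-0.2},{"tx":6,"ty":-0.2,"tz":0.4,"wx":-0.01,"wy":0,"wz":0,"gripper":-0.2},{"tx":9,"ty":-0.2,"tz":0.45,"wx":-0.01,"wy":0,"wz":0,"gripper":-0.2},{"tx":11.5,"ty":-0.2,"tz":0.45,"wx":-0.01,"wy":0,"wz":0,"gripper":-0.2},{"tx":13,"ty":-0.2,"tz":0.45,"wx":-0.01,"wy":0,"wz":0,"gripper":0},{"tx":13,"ty":-0.2,"tz":0.45,"wx":-0.01,"wy":0,"wz":0,"gripper":0.2},{"tx":13,"ty":-0.2,"tz":0.45,"wx":-0.01,"wy":0,"wz":0,"gripper":0.2}]'; python3 -c "
from h import *
c=capture('wrist');save('w11',c['frame'][95:320,80:430],2.2)
st();go(521.5,-294.5,30,-1.983)"
```

```text
t [12.87 -0.12  0.45] w [-0.011 -0.001  0.   ] or [3.131e+00 0.000e+00 1.000e-03]
time: 14.93
tool_pos: [520.6, -294.3, 58.5]
tcp_rot: [-2.005, 1.569, 2.294]
contact_force: [0.3, -0.5, -0.0]
grip_width: 49.9
t=14.98 tcp [ 521.2 -295.    59.6] x [ 0.001 -0.001 -1.   ] jawyaw -1.984 q [-0.64  0.64  1.52  0.    0.98  1.34] F [0.8 0.3 0.8] M [ 0.02  0.03 -0.04] w 45.9
t [ 2.96  0.01 -0.06] w [-0.001  0.    -0.001] or [ 3.14e+00 -2.00e-03 -0.00e+00]
```

View pics/w11.png

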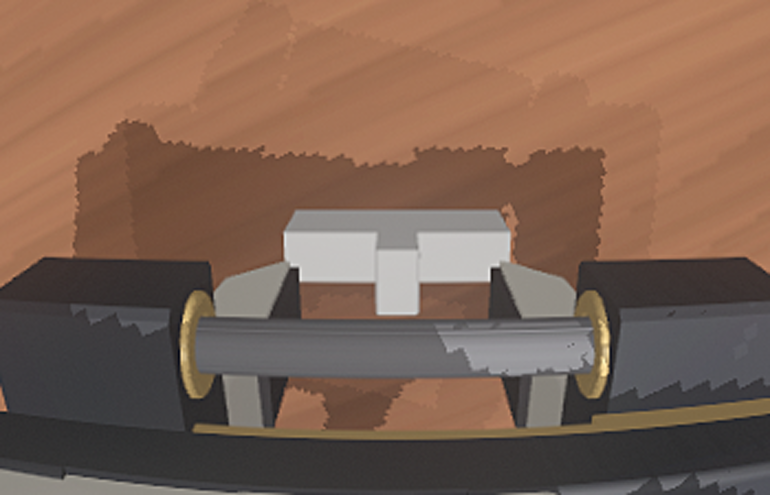

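```bash
python3 - <<'E'
from h import *
c=capture('wrist'); s=2.2
q=lambda p,h:W(c,80+(p[0]+.5)/s-.5,95+(p[1]+.5)/s-.5,h)
b=np.array([q(p,48) for p in [(376,250),(419,249),(419,314),(377,314)]]); print(b.mean(0).round(1),np.linalg.norm(np.roll(b,-1,0)-b,axis=1).round(1))
st();go(b.mean(0)[0],b.mean(0)[1],30,-1.983)
E
```

```text
[ 521.7 -295.6   48. ] [11.7 19.4 11.8 19.1]
t=15.03 tcp [ 521.4 -295.5   60.2] x [ 0.002 -0.001 -1.   ] jawyaw -1.985 q [-0.64  0.64  1.52  0.    0.98  1.34] F [-0.4  0.2  0.4] M [-0.02  0.15 -0.02] w 41.4
t [ 3.02  0.02 -0.01] w [-0.002  0.    -0.003] or [ 3.14e+00 -4.00e-03 -1.00e-03]
```

Within half a millimetre; going down and closing.

```bash
python3 -m creep '[{"tx":1,"ty":0,"tz":0,"wx":0,"wy":0,"wz":0,"gripper":0.1},{"tx":2,"ty":0,"tz":0,"wx":0,"wy":0,"wz":0,"gripper":0.1},{"tx":2.7,"ty":0,"tz":0,"wx":0,"wy":0,"wz":0,"gripper":0.1},{"tx":3,"ty":0,"tz":0,"wx":0,"wy":0,"wz":0,"gripper":0.1},{"tx":3,"ty":0,"tz":0,"wx":0,"wy":0,"wz":0,"gripper":0.1},{"tx":3,"ty":0,"tz":0,"wx":0,"wy":0,"wz":0,"gripper":0.1},{"tx":3,"ty":0,"tz":0,"wx":0,"wy":0,"wz":0,"gripper":0.4},{"tx":3,"ty":0,"tz":0,"wx":0,"wy":0,"wz":0,"gripper":0.6}]'; python3 -c "
from h import *
st()"
```

```text
time: 15.7
tool_pos: [520.4, -296.0, 29.0]
tcp_rot: [1.417, 1.57, -0.569]
contact_force: [-0.7, -0.3, 0.2]
grip_width: 32.2
t=15.70 tcp [ 520.4 -296.    29. ] x [ 0.001 -0.    -1.   ] jawyaw -1.986 q [-0.65  0.69  1.54  0.    0.92  1.34] F [-0.7 -0.3  0.2] M [-0.    0.17  0.01] w 32.2
```

```bash
python3 -m creep '[{"tx":0,"ty":0.1,"tz":0,"wx":0,"wy":0,"wz":0,"gripper":0.7},{"tx":0,"ty":0.1,"tz":0,"wx":0,"wy":0,"wz":0,"gripper":1},{"tx":0,"ty":0.1,"tz":0,"wx":0,"wy":0,"wz":0,"gripper":1},{"tx":0,"ty":0.1,"tz":0,"wx":0,"wy":0,"wz":0,"gripper":1},{"tx":0,"ty":0.1,"tz":0,"wx":0,"wy":0,"wz":0,"gripper":1},{"tx":0,"ty":0.1,"tz":0,"wx":0,"wy":0,"wz":0,"gripper":1}]'; python3 -c "
from h import *
st()"
```

```text
time: 16.2
tool_pos: [521.3, -296.3, 28.9]
tcp_rot: [1.615, 1.57, -0.371]
contact_force: [-0.1, -0.9, 1.6]
grip_width: 11.4
t=16.20 tcp [ 521.3 -296.3   28.9] x [ 0. -0. -1.] jawyaw -1.986 q [-0.64  0.69  1.54  0.    0.92  1.34] F [-0.1 -0.9  1.6] M [0.02 0.17 0.  ] w 11.4
```

```bash
python3 -m creep '[{"tx":-0.7,"ty":0,"tz":0,"wx":0,"wy":0,"wz":0,"gripper":1},{"tx":-2,"ty":0,"tz":0,"wx":0,"wy":0,"wz":0,"gripper":1},{"tx":-4,"ty":0,"tz":0,"wx":0,"wy":0,"wz":0,"gripper":1},{"tx":-7,"ty":0,"tz":0,"wx":0,"wy":0,"wz":0,"gripper":1},{"tx":-9.5,"ty":0,"tz":0,"wx":0,"wy":0,"wz":0,"gripper":1},{"tx":-11.5,"ty":0,"tz":0,"wx":0,"wy":0,"wz":0,"gripper":1},{"tx":-12,"ty":0,"tz":0,"wx":0,"wy":0,"wz":0,"gripper":1}]'; python3 -c "
from h import *
st();go(513.3,-20.5,145,-1.366)"
```

```text
time: 16.78
tool_pos: [522.5, -297.2, 152.8]
tcp_rot: [1.355, 1.564, -0.631]
contact_force: [0.3, -0.6, -0.2]
grip_width: 12.1
t=16.78 tcp [ 522.5 -297.2  152.8] x [ 0.005 -0.004 -1.   ] jawyaw -1.986 q [-0.64  0.54  1.42  0.    1.18  1.34] F [ 0.3 -0.6 -0.2] M [-0.03  0.14  0.01] w 12.1
t [  0.68 -12.   -24.95] w [-0.62   0.003 -0.006] or [ 2.522 -0.007 -0.004]
```

```bash
python3 -m creep '[{"tx":0.2,"ty":-0.6,"tz":-1.2,"wx":-0.04,"wy":0,"wz":0,"gripper":1},{"tx":0.3,"ty":-1.8,"tz":-3.7,"wx":-0.1,"wy":0,"wz":0,"gripper":1},{"tx":0.3,"ty":-3.2,"tz":-6.6,"wx":-0.18,"wy":0,"wz":0,"gripper":1},{"tx":0.3,"ty":-4.6,"tz":-9.5,"wx":-0.26,"wy":0,"wz":0,"gripper":1},{"tx":0.4,"ty":-6,"tz":-12.4,"wx":-0.34,"wy":0,"wz":0,"gripper":1},{"tx":0.5,"ty":-7.4,"tz":-15.3,"wx":-0.42,"wy":0,"wz":0,"gripper":1},{"tx":0.5,"ty":-8.8,"tz":-18.2,"wx":-0.5,"wy":0,"wz":0,"gripper":1},{"tx":0.5,"ty":-10.2,"tz":-21,"wx":-0.56,"wy":0,"wz":0,"gripper":1}]'; python3 -c "
from h import *
st();go(513.3,-20.5,145,-1.366)"
```

```text
time: 17.45
tool_pos: [510.6, -60.2, 141.8]
tcp_rot: [-2.085, 1.567, 2.778]
contact_force: [-0.2, -0.3, -1.3]
grip_width: 12.2
t=17.45 tcp [510.6 -60.2 141.8] x [-0.004  0.001 -1.   ] jawyaw -1.420 q [-0.27  0.41  1.67  0.    1.06  1.15] F [-0.2 -0.3 -1.3] M [-0.07  0.12  0.02] w 12.2
t [-0.32  0.87 -3.89] w [-0.054 -0.002  0.003] or [3.088e+00 5.000e-03 3.000e-03]
```

```bash
python3 -m creep '[{"tx":-0.2,"ty":0.5,"tz":-2.2,"wx":-0.03,"wy":0,"wz":0,"gripper":1},{"tx":-0.3,"ty":0.8,"tz":-3.4,"wx":-0.05,"wy":0,"wz":0,"gripper":1},{"tx":-0.3,"ty":0.9,"tz":-3.9,"wx":-0.05,"wy":0,"wz":0,"gripper":1},{"tx":-0.3,"ty":0.9,"tz":-3.9,"wx":-0.05,"wy":0,"wz":0,"gripper":1},{"tx":-0.3,"ty":0.9,"tz":-3.9,"wx":-0.05,"wy":0,"wz":0,"gripper":1},{"tx":-0.3,"ty":0.9,"tz":-3.9,"wx":-0.05,"wy":0,"wz":0,"gripper":1}]'; python3 -c "
from h import *
c=capture('wrist');save('w12',c['frame'])
st();go(513.3,-20.5,80,-1.366)"
```

```text
time: 17.95
tool_pos: [515.6, -24.1, 146.3]
tcp_rot: [-1.437, 1.57, -2.815]
contact_force: [-0.1, -0.1, -0.6]
grip_width: 11.8
t=18.00 tcp [515.7 -24.2 146.4] x [-0. -0. -1.] jawyaw -1.378 q [-0.2   0.41  1.67 -0.    1.07  1.18] F [ 0.3  0.3 -1.3] M [-0.08  0.17 -0.04] w 11.7
t [ 6.64 -0.16 -0.41] w [-0.012  0.     0.   ] or [ 3.13e+00  1.00e-03 -0.00e+00]
```

View pics/w12.png

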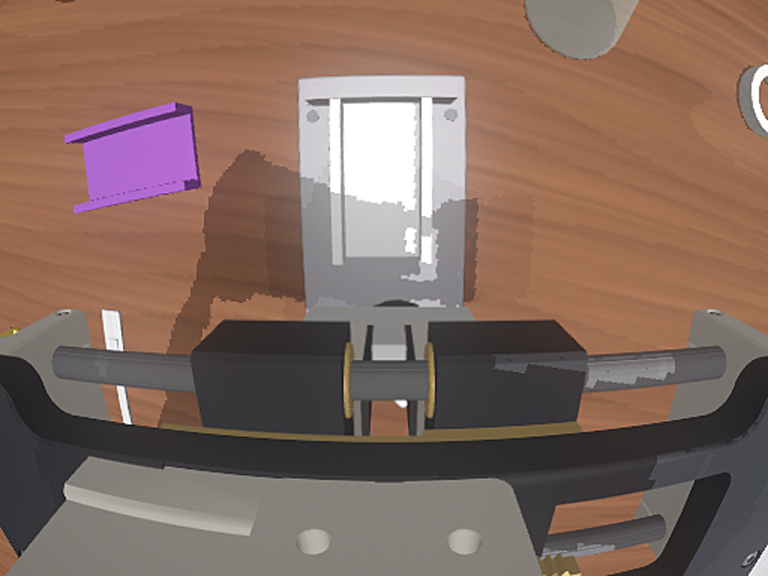

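```bash
python3 -m creep '[{"tx":1.5,"ty":-0.1,"tz":-0.2,"wx":-0.01,"wy":0,"wz":0,"gripper":1},{"tx":3.5,"ty":-0.15,"tz":-0.4,"wx":-0.01,"wy":0,"wz":0,"gripper":1},{"tx":5.5,"ty":-0.15,"tz":-0.4,"wx":-0.01,"wy":0,"wz":0,"gripper":1},{"tx":6.3,"ty":-0.15,"tz":-0.4,"wx":-0.01,"wy":0,"wz":0,"gripper":1},{"tx":6.3,"ty":-0.15,"tz":-0.4,"wx":-0.01,"wy":0,"wz":0,"gripper":1},{"tx":6.3,"ty":-0.15,"tz":-0.4,"wx":-0.01,"wy":0,"wz":0,"gripper":1},{"tx":6.3,"ty":-0.15,"tz":-0.4,"wx":-0.01,"wy":0,"wz":0,"gripper":1}]'; python3 -c "
from h import *
c=capture('wrist');save('w13',c['frame'])
c=capture('scene');save('s13',c['frame'][180:280,170:290],6)
st();go(513.3,-20.5,50,-1.366)"
```

```text
time: 18.58
tool_pos: [514.3, -19.9, 84.7]
tcp_rot: [1.216, 1.569, -0.15]
contact_force: [0.6, -0.6, -0.7]
grip_width: 11.4
t=18.68 tcp [514.3 -19.7  84.9] x [ 0.002 -0.    -1.   ] jawyaw -1.366 q [-0.19  0.48  1.74  0.    0.91  1.18] F [-0.4 -0.6 -0.6] M [-0.08  0.18  0.04] w 11.6
t [ 3.48 -0.12  0.06] w [-0.     0.001 -0.002] or [ 3.141e+00 -3.000e-03 -1.000e-03]
```

View pics/w13.png

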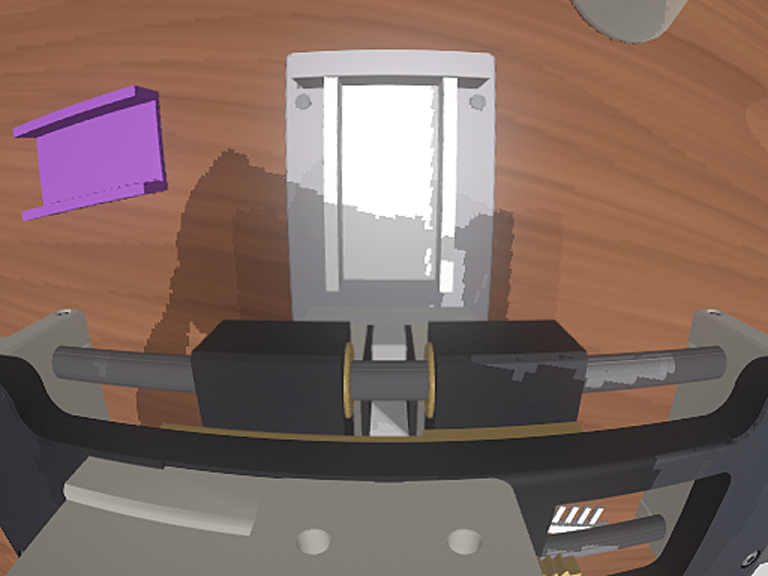

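View pics/s13.png

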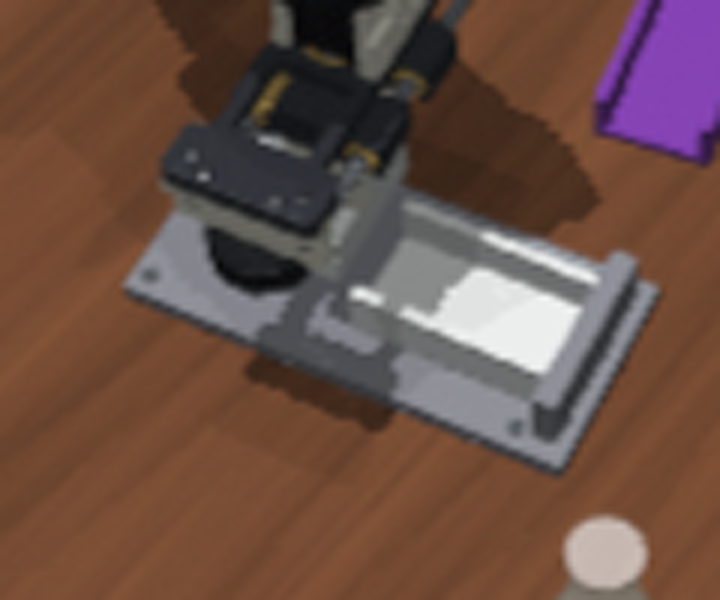

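```bash
python3 -m creep '[{"tx":0.5,"ty":-0.12,"tz":0.05,"wx":0,"wy":0,"wz":0,"gripper":1},{"tx":1.2,"ty":-0.15,"tz":0.05,"wx":0,"wy":0,"wz":0,"gripper":1},{"tx":1.8,"ty":-0.15,"tz":0.05,"wx":0,"wy":0,"wz":0,"gripper":1},{"tx":2.2,"ty":-0.15,"tz":0.05,"wx":0,"wy":0,"wz":0,"gripper":1},{"tx":2.2,"ty":-0.15,"tz":0.05,"wx":0,"wy":0,"wz":0,"gripper":1},{"tx":2.2,"ty":-0.15,"tz":0.05,"wx":0,"wy":0,"wz":0,"gripper":1}]'; python3 -c "
from h import *
st();go(513,-20.5,41,-1.366)"
```

```text
time: 19.18
tool_pos: [511.9, -20.1, 61.3]
tcp_rot: [-2.044, 1.57, 2.873]
contact_force: [0.7, 0.9, -1.2]
grip_width: 11.9
t=19.18 tcp [511.9 -20.1  61.3] x [-0.001  0.    -1.   ] jawyaw -1.366 q [-0.19  0.52  1.77  0.    0.86  1.18] F [ 0.7  0.9 -1.2] M [-0.02  0.2   0.01] w 11.9
t [2.03 0.1  0.06] w [ 0.    -0.     0.001] or [-3.141e+00 -1.000e-03 -1.000e-03]
```

```bash
python3 -m creep '[{"tx":0.4,"ty":0.05,"tz":0.05,"wx":0,"wy":0,"wz":0,"gripper":1},{"tx":0.9,"ty":0.05,"tz":0.05,"wx":0,"wy":0,"wz":0,"gripper":1},{"tx":1.3,"ty":0.05,"tz":0.05,"wx":0,"wy":0,"wz":0,"gripper":1},{"tx":1.6,"ty":0.05,"tz":0.05,"wx":0,"wy":0,"wz":0,"gripper":1},{"tx":1.8,"ty":0.05,"tz":0.05,"wx":0,"wy":0,"wz":0,"gripper":1},{"tx":1.8,"ty":0.05,"tz":0.05,"wx":0,"wy":0,"wz":0,"gripper":1},{"tx":1.8,"ty":0.05,"tz":0.05,"wx":0,"wy":0,"wz":0,"gripper":1}]'; python3 -c "
from h import *
st();go(513,-20.5,41,-1.366)"
```

```text
time: 19.77
tool_pos: [512.7, -20.5, 43.6]
tcp_rot: [-2.306, 1.571, 2.611]
contact_force: [-0.3, 0.3, -0.1]
grip_width: 11.7
t=19.77 tcp [512.7 -20.5  43.6] x [-0.  0. -1.] jawyaw -1.366 q [-0.19  0.55  1.78  0.    0.82  1.18] F [-0.3  0.3 -0.1] M [-0.06  0.17  0.01] w 11.7
t [0.26 0.03 0.  ] w [ 0. -0.  0.] or [-3.142 -0.    -0.   ]
```

```bash
python3 -m creep '[{"tx":0.1,"ty":0,"tz":0,"wx":0,"wy":0,"wz":0,"gripper":1},{"tx":0.2,"ty":0,"tz":0,"wx":0,"wy":0,"wz":0,"gripper":1},{"tx":0.3,"ty":0,"tz":0,"wx":0,"wy":0,"wz":0,"gripper":1},{"tx":0.3,"ty":0,"tz":0,"wx":0,"wy":0,"wz":0,"gripper":1}]'; python3 -c "
from h import *
st();c=capture('wrist');save('w14',c['frame'])
c=capture('scene');save('s14',c['frame'][180:280,170:290],6)"
```

```text
time: 20.1
tool_pos: [512.9, -20.5, 40.9]
tcp_rot: [1.401, 1.57, 0.035]
contact_force: [-0.2, -0.2, -1.0]
grip_width: 11.7
t=20.10 tcp [512.9 -20.5  40.9] x [ 0.  0. -1.] jawyaw -1.366 q [-0.19  0.55  1.78  0.    0.81  1.18] F [-0.2 -0.2 -1. ] M [-0.05  0.16  0.04] w 11.7
```

View pics/s14.png

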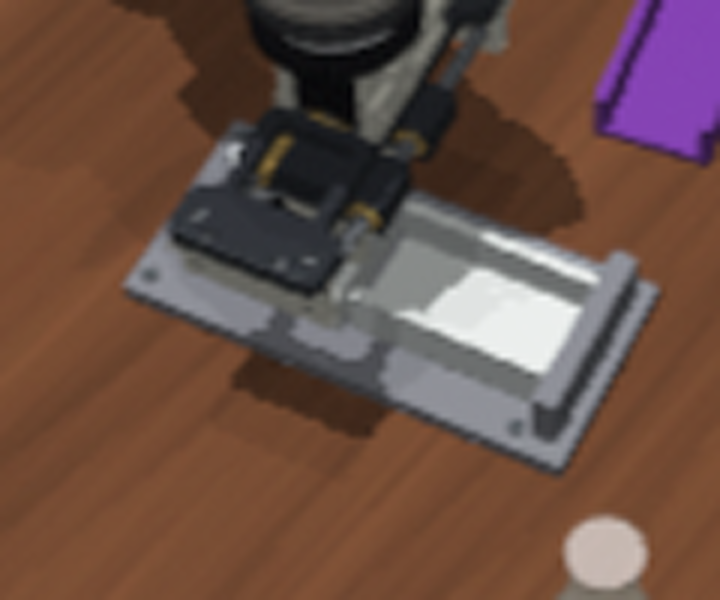

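View pics/w14.png

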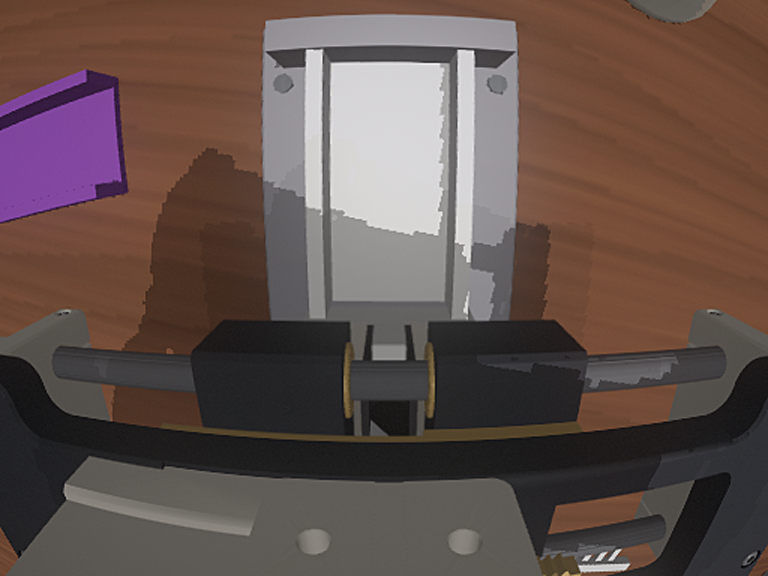

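```bash
python3 -m creep '[{"tx":0.05,"ty":0,"tz":0,"wx":0,"wy":0,"wz":0,"gripper":1},{"tx":0.1,"ty":0,"tz":0,"wx":0,"wy":0,"wz":0,"gripper":1},{"tx":0.1,"ty":0,"tz":0,"wx":0,"wy":0,"wz":0,"gripper":1}]'; python3 -c "
from h import *
st()"
```

```text
time: 20.45
tool_pos: [513.0, -20.5, 40.8]
tcp_rot: [1.245, 1.57, -0.121]
contact_force: [-2.6, 0.9, 10.7]
grip_width: 11.7
t=20.45 tcp [513.  -20.5  40.8] x [ 0.001 -0.    -1.   ] jawyaw -1.366 q [-0.19  0.55  1.78  0.    0.81  1.18] F [-2.6  0.9 10.7] M [ 0.11  0.77 -0.04] w 11.7
```

```bash
python3 -m creep '[{"tx":-0.08,"ty":0.1,"tz":0,"wx":0,"wy":0,"wz":0,"gripper":1},{"tx":-0.08,"ty":0.25,"tz":0,"wx":0,"wy":0,"wz":0,"gripper":1},{"tx":-0.08,"ty":0.35,"tz":0,"wx":0,"wy":0,"wz":0,"gripper":1},{"tx":-0.08,"ty":0.35,"tz":0,"wx":0,"wy":0,"wz":0,"gripper":1}]'; python3 -c "
from h import *
st()"
```

```text
time: 20.78
tool_pos: [515.2, -20.0, 40.9]
tcp_rot: [-1.668, 1.568, -3.034]
contact_force: [-6.0, -1.4, 10.2]
grip_width: 11.9
t=20.78 tcp [515.2 -20.   40.9] x [-0.002 -0.    -1.   ] jawyaw -1.366 q [-0.19  0.55  1.77 -0.    0.82  1.18] F [-6.  -1.4 10.2] M [-0.35  1.24 -0.04] w 11.9
```

```bash
python3 -m creep '[{"tx":-0.05,"ty":0.1,"tz":0,"wx":0,"wy":0,"wz":0,"gripper":1},{"tx":-0.05,"ty":0.15,"tz":0,"wx":0,"wy":0,"wz":0,"gripper":1},{"tx":-0.05,"ty":0.15,"tz":0,"wx":0,"wy":0,"wz":0,"gripper":1}]'; python3 -c "
from h import *
st();c=capture('wrist');save('w15',c['frame'][120:300,120:400],2.8)"
```

```text
time: 21.03
tool_pos: [517.2, -19.6, 40.9]
tcp_rot: [-1.755, 1.57, -3.121]
contact_force: [-4.1, -1.0, 3.5]
grip_width: 11.8
t=21.03 tcp [517.2 -19.6  40.9] x [-0.001 -0.    -1.   ] jawyaw -1.366 q [-0.19  0.56  1.77 -0.    0.82  1.18] F [-4.1 -1.   3.5] M [-0.36  0.75 -0.12] w 11.8
```

View pics/w15.png

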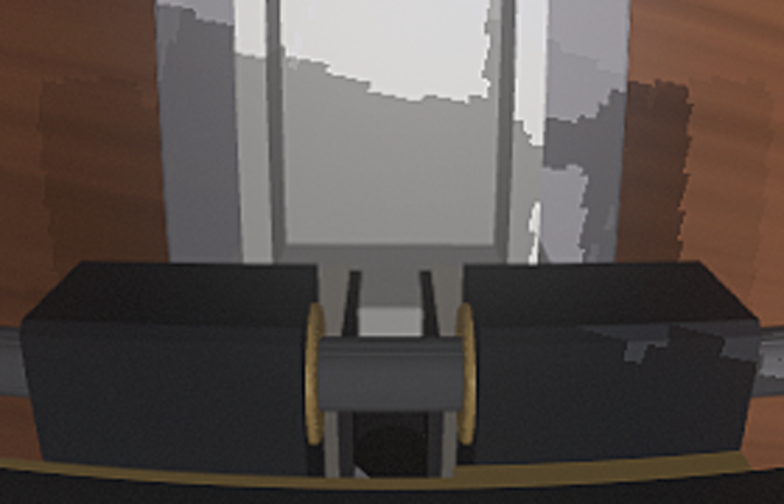

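```bash
python3 -m creep '[{"tx":0,"ty":0.1,"tz":0,"wx":0,"wy":0,"wz":0,"gripper":1},{"tx":0,"ty":0.15,"tz":0,"wx":0,"wy":0,"wz":0,"gripper":1},{"tx":0,"ty":0.15,"tz":0,"wx":0,"wy":0,"wz":0,"gripper":1}]'; python3 -c "
from h import *
st()"
```

```text
time: 21.33
tool_pos: [517.3, -19.6, 40.9]
tcp_rot: [-1.685, 1.567, -3.051]
contact_force: [-8.7, -4.4, 7.4]
grip_width: 12.0
t=21.33 tcp [517.3 -19.6  40.9] x [-0.004 -0.    -1.   ] jawyaw -1.366 q [-0.19  0.56  1.77 -0.    0.82  1.18] F [-8.7 -4.4  7.4] M [-0.8   1.64 -0.17] w 12.0
```

```bash
python3 -m creep '[{"tx":-0.05,"ty":-0.2,"tz":0,"wx":0,"wy":0,"wz":0,"gripper":1},{"tx":-0.05,"ty":-0.2,"tz":0,"wx":0,"wy":0,"wz":0,"gripper":0.3},{"tx":-0.05,"ty":-0.2,"tz":0,"wx":0,"wy":0,"wz":0,"gripper":0.3},{"tx":-0.05,"ty":-0.2,"tz":0,"wx":0,"wy":0,"wz":0,"gripper":0.3},{"tx":-0.05,"ty":-0.2,"tz":0,"wx":0,"wy":0,"wz":0,"gripper":0.3}]'; python3 -c "
from h import *
st()"
```

```text
time: 21.75
tool_pos: [517.6, -19.5, 41.5]
tcp_rot: [1.534, 1.57, 0.168]
contact_force: [0.0, -0.5, 0.1]
grip_width: 31.4
t=21.75 tcp [517.6 -19.5  41.5] x [ 0.001  0.    -1.   ] jawyaw -1.366 q [-0.19  0.56  1.77  0.    0.82  1.18] F [ 0.  -0.5  0.1] M [-0.07  0.13  0.01] w 31.4
```

```bash
python3 -m creep '[{"tx":-1,"ty":0,"tz":0,"wx":0,"wy":0,"wz":0,"gripper":0.3},{"tx":-3,"ty":0,"tz":0,"wx":0,"wy":0,"wz":0,"gripper":0.3},{"tx":-6,"ty":0,"tz":0,"wx":0,"wy":0,"wz":0,"gripper":0.3},{"tx":-9.5,"ty":0,"tz":0,"wx":0,"wy":0,"wz":0,"gripper":0.3},{"tx":-12.5,"ty":0,"tz":0,"wx":0,"wy":0,"wz":0,"gripper":0.1},{"tx":-14,"ty":0,"tz":0,"wx":0,"wy":0,"wz":0,"gripper":0},{"tx":-14,"ty":0,"tz":0,"wx":0,"wy":0,"wz":0,"gripper":0}]'; python3 -c "
from h import *
c=capture('wrist');save('w16',c['frame']);c=capture('top');save('t16',c['frame'][155:250,240:340],6)
c=capture('scene');save('s16',c['frame'][180:280,170:290],6)
st();go(476.1,-29,150,-0.621)"
```

```text
time: 22.33
tool_pos: [519.3, -19.9, 186.3]
tcp_rot: [1.202, 1.562, -0.164]
contact_force: [0.5, -0.0, -0.3]
grip_width: 44.2
t=22.48 tcp [516.7 -19.5 181.2] x [-0.001  0.    -1.   ] jawyaw -1.366 q [-0.19  0.37  1.62  0.    1.16  1.18] F [ 0.4 -0.2 -0.6] M [-0.06  0.21 -0.04] w 45.8
t [ 3.12 -4.16  0.11] w [-0.745 -0.001  0.   ] or [2.397e+00 1.000e-03 1.000e-03]
```

View pics/w16.png

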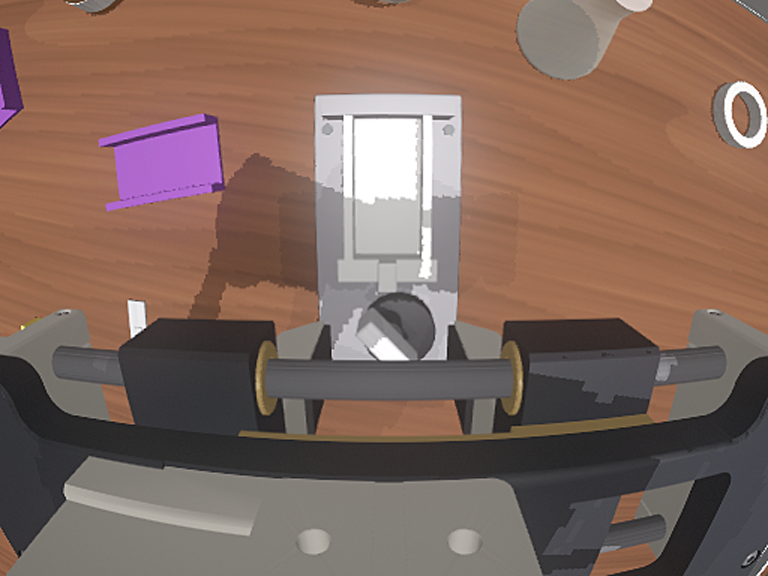

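View pics/s16.png

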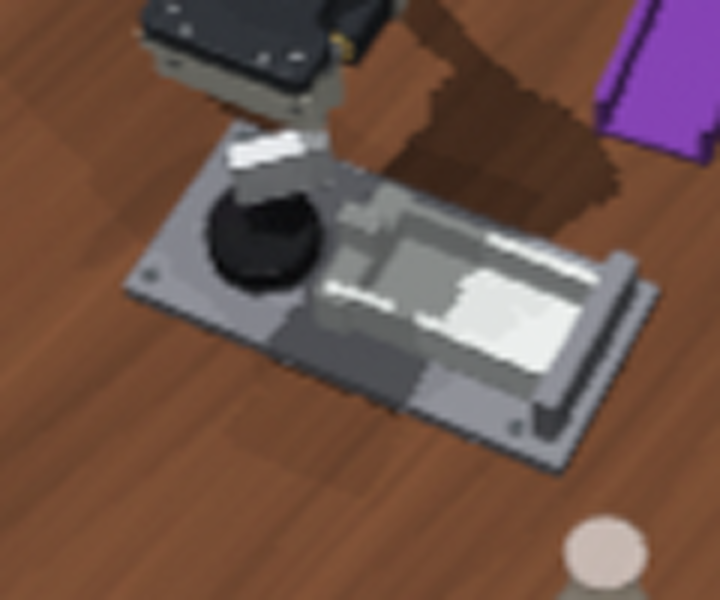

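```bash
python3 -m creep '[{"tx":0,"ty":-0.8,"tz":0,"wx":-0.11,"wy":0,"wz":0,"gripper":0},{"tx":0,"ty":-1.8,"tz":0,"wx":-0.22,"wy":0,"wz":0,"gripper":0},{"tx":0.5,"ty":-2.8,"tz":0.1,"wx":-0.34,"wy":0,"wz":0,"gripper":0},{"tx":1,"ty":-3.6,"tz":0.1,"wx":-0.46,"wy":0,"wz":0,"gripper":0},{"tx":2,"ty":-4,"tz":0.1,"wx":-0.58,"wy":0,"wz":0,"gripper":0},{"tx":3,"ty":-4.2,"tz":0.1,"wx":-0.68,"wy":0,"wz":0,"gripper":0},{"tx":4,"ty":-4.2,"tz":0.1,"wx":-0.745,"wy":0,"wz":0,"gripper":0},{"tx":4,"ty":-4.2,"tz":0.1,"wx":-0.745,"wy":0,"wz":0,"gripper":0}]'; python3 -c "
from h import *
c=capture('wrist');save('w17',c['frame'])
st();go(476.1,-29,66,-0.621)"
```

```text
time: 23.15
tool_pos: [474.1, -28.8, 138.6]
tcp_rot: [-2.755, 1.564, 2.909]
contact_force: [-0.8, -0.5, -0.2]
grip_width: 45.7
t=23.20 tcp [474.8 -28.9 139.7] x [-0.005  0.001 -1.   ] jawyaw -0.623 q [-0.22  0.35  1.78  0.    1.02  0.4 ] F [ 0.8  0.1 -0.4] M [-0.08  0.11  0.01] w 45.7
t [7.37 0.08 0.14] w [-0.002 -0.004  0.002] or [3.14e+00 3.00e-03 7.00e-03]
```

View pics/w17.png

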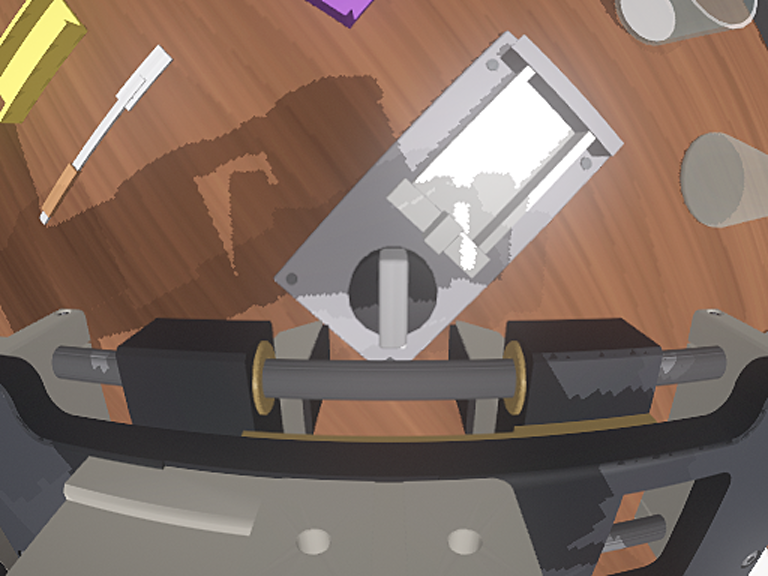

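```bash
python3 -m creep '[{"tx":1.5,"ty":0.05,"tz":0.05,"wx":0,"wy":0,"wz":0,"gripper":0},{"tx":3.5,"ty":0.05,"tz":0.1,"wx":0,"wy":0,"wz":0,"gripper":0},{"tx":5.5,"ty":0.05,"tz":0.1,"wx":0,"wy":0,"wz":0,"gripper":0},{"tx":6.8,"ty":0.05,"tz":0.1,"wx":0,"wy":0,"wz":0,"gripper":0},{"tx":7.3,"ty":0.05,"tz":0.1,"wx":0,"wy":0,"wz":0,"gripper":0},{"tx":7.3,"ty":0.05,"tz":0.1,"wx":0,"wy":0,"wz":0,"gripper":0},{"tx":7.3,"ty":0.05,"tz":0.1,"wx":0,"wy":0,"wz":0,"gripper":0.2},{"tx":7.3,"ty":0.05,"tz":0.1,"wx":0,"wy":0,"wz":0,"gripper":0.4}]'; python3 -c "
from h import *
st();go(476.1,-29,66,-0.621)"
```

```text
time: 23.87
tool_pos: [478.0, -29.4, 69.4]
tcp_rot: [0.467, 1.569, -0.155]
contact_force: [-1.0, -0.6, -0.2]
grip_width: 37.1
t=23.87 tcp [478.  -29.4  69.4] x [ 0.002 -0.    -1.   ] jawyaw -0.622 q [-0.22  0.46  1.85  0.    0.83  0.4 ] F [-1.  -0.6 -0.2] M [-0.1   0.09  0.  ] w 37.1
t [ 0.34 -0.08 -0.18] w [-0.001  0.002 -0.001] or [ 3.141e+00 -1.000e-03 -2.000e-03]
```

```bash
python3 -m creep '[{"tx":0.2,"ty":-0.05,"tz":-0.1,"wx":0,"wy":0,"wz":0,"gripper":0.5},{"tx":0.3,"ty":-0.05,"tz":-0.1,"wx":0,"wy":0,"wz":0,"gripper":0.6},{"tx":0.3,"ty":-0.05,"tz":-0.1,"wx":0,"wy":0,"wz":0,"gripper":1},{"tx":0.3,"ty":-0.05,"tz":-0.1,"wx":0,"wy":0,"wz":0,"gripper":1},{"tx":0.3,"ty":-0.05,"tz":-0.1,"wx":0,"wy":0,"wz":0,"gripper":1},{"tx":0.3,"ty":-0.05,"tz":-0.1,"wx":0,"wy":0,"wz":0,"gripper":1},{"tx":0.3,"ty":-0.05,"tz":-0.1,"wx":0,"wy":0,"wz":0,"gripper":1}]'; python3 -c "
from h import *
st()"
```

```text
time: 24.45
tool_pos: [476.1, -29.0, 65.7]
tcp_rot: [2.36, 1.571, 1.739]
contact_force: [-2.1, 1.2, 4.0]
grip_width: 14.1
t=24.45 tcp [476.1 -29.   65.7] x [-0.  0. -1.] jawyaw -0.621 q [-0.22  0.46  1.86  0.    0.82  0.4 ] F [-2.1  1.2  4. ] M [ 0.12  0.44 -0.08] w 14.1
```

```bash
python3 -m creep '[{"tx":0,"ty":0,"tz":0,"wx":-0.1,"wy":0,"wz":0,"gripper":1},{"tx":0,"ty":0,"tz":0,"wx":-0.22,"wy":0,"wz":0,"gripper":1},{"tx":0,"ty":0,"tz":0,"wx":-0.34,"wy":0,"wz":0,"gripper":1},{"tx":0,"ty":0,"tz":0,"wx":-0.46,"wy":0,"wz":0,"gripper":1},{"tx":0,"ty":0,"tz":0,"wx":-0.58,"wy":0,"wz":0,"gripper":1},{"tx":0,"ty":0,"tz":0,"wx":-0.7,"wy":0,"wz":0,"gripper":1},{"tx":0,"ty":0,"tz":0,"wx":-0.8,"wy":0,"wz":0,"gripper":1},{"tx":0,"ty":0,"tz":0,"wx":-0.9,"wy":0,"wz":0,"gripper":1}]'; python3 -c "
from h import *
st()"
```

```text
time: 25.12
tool_pos: [476.6, -29.2, 65.7]
tcp_rot: [-0.003, 1.57, 0.28]
contact_force: [-1.2, 0.7, 2.7]
grip_width: 13.7
t=25.12 tcp [476.6 -29.2  65.7] x [ 0.001  0.    -1.   ] jawyaw 0.283 q [-0.22  0.46  1.86  0.    0.82 -0.51] F [-1.2  0.7  2.7] M [ 0.15  0.08 -0.3 ] w 13.7
```

```bash
python3 -m creep '[{"tx":0,"ty":0,"tz":0,"wx":-0.05,"wy":0,"wz":0,"gripper":1},{"tx":0,"ty":0,"tz":0,"wx":-0.1,"wy":0,"wz":0,"gripper":1},{"tx":0,"ty":0,"tz":0,"wx":-0.15,"wy":0,"wz":0,"gripper":1},{"tx":0,"ty":0,"tz":0,"wx":-0.2,"wy":0,"wz":0,"gripper":1},{"tx":0,"ty":0,"tz":0,"wx":-0.2,"wy":0,"wz":0,"gripper":1}]'; python3 -c "
from h import *
st()"
```

```text
time: 25.53
tool_pos: [476.7, -29.1, 65.8]
tcp_rot: [-0.31, 1.57, 0.171]
contact_force: [0.6, 2.3, 3.7]
grip_width: 13.9
t=25.53 tcp [476.7 -29.1  65.8] x [ 0.001  0.    -1.   ] jawyaw 0.480 q [-0.22  0.46  1.86  0.    0.82 -0.7 ] F [0.6 2.3 3.7] M [ 0.31 -0.01  0.01] w 13.9
```

```bash
python3 -m creep '[{"tx":0,"ty":0,"tz":0,"wx":-0.05,"wy":0,"wz":0,"gripper":1},{"tx":0,"ty":0,"tz":0,"wx":-0.1,"wy":0,"wz":0,"gripper":1},{"tx":0,"ty":0,"tz":0,"wx":-0.15,"wy":0,"wz":0,"gripper":1}]'; python3 -c "
from h import *
st()"
```

```text
time: 25.78
tool_pos: [476.8, -29.0, 65.7]
tcp_rot: [-0.417, 1.569, 0.212]
contact_force: [-0.3, 2.0, 2.2]
grip_width: 13.8
t=25.78 tcp [476.8 -29.   65.7] x [ 0.001  0.    -1.   ] jawyaw 0.629 q [-0.22  0.46  1.86  0.    0.82 -0.85] F [-0.3  2.   2.2] M [ 0.34 -0.03 -0.27] w 13.8
```

```bash
python3 -m creep '[{"tx":0,"ty":0,"tz":0,"wx":-0.03,"wy":0,"wz":0,"gripper":1},{"tx":0,"ty":0,"tz":0,"wx":-0.06,"wy":0,"wz":0,"gripper":1}]'; python3 -c "
from h import *
st()"
```

```text
time: 25.95
tool_pos: [476.6, -29.1, 65.7]
tcp_rot: [-0.309, 1.57, 0.379]
contact_force: [-0.4, 0.9, 3.8]
grip_width: 14.0
t=25.95 tcp [476.6 -29.1  65.7] x [ 0.001  0.    -1.   ] jawyaw 0.687 q [-0.22  0.46  1.86  0.    0.82 -0.91] F [-0.4  0.9  3.8] M [ 0.19  0.06 -0.75] w 14.0
```

```bash
python3 -m creep '[{"tx":0,"ty":0,"tz":0,"wx":-0.03,"wy":0,"wz":0,"gripper":1},{"tx":0,"ty":0,"tz":0,"wx":-0.06,"wy":0,"wz":0,"gripper":1}]'; python3 -c "
from h import *
st()"
```

```text
time: 26.12
tool_pos: [476.6, -29.2, 65.7]
tcp_rot: [-0.294, 1.57, 0.452]
contact_force: [0.1, 1.0, 4.2]
grip_width: 14.8
t=26.12 tcp [476.6 -29.2  65.7] x [ 0.001  0.    -1.   ] jawyaw 0.747 q [-0.22  0.46  1.86  0.    0.82 -0.97] F [0.1 1.  4.2] M [ 0.11 -0.03 -0.88] w 14.8
```

```bash
python3 -m creep '[{"tx":0,"ty":0,"tz":0,"wx":-0.03,"wy":0,"wz":0,"gripper":1},{"tx":0,"ty":0,"tz":0,"wx":-0.06,"wy":0,"wz":0,"gripper":1},{"tx":0,"ty":0,"tz":0,"wx":-0.06,"wy":0,"wz":0,"gripper":1}]'; python3 -c "
from h import *
st();c=capture('wrist');save('w18',c['frame'][120:300,120:400],2.8)"
```

```text
time: 26.37
tool_pos: [476.7, -29.3, 65.7]
tcp_rot: [-0.522, 1.57, 0.285]
contact_force: [-0.9, 0.4, 2.9]
grip_width: 15.4
t=26.37 tcp [476.7 -29.3  65.7] x [ 0.001  0.    -1.   ] jawyaw 0.807 q [-0.22  0.46  1.86  0.    0.82 -1.03] F [-0.9  0.4  2.9] M [ 0.04 -0.02 -0.82] w 15.4
```

View pics/w18.png

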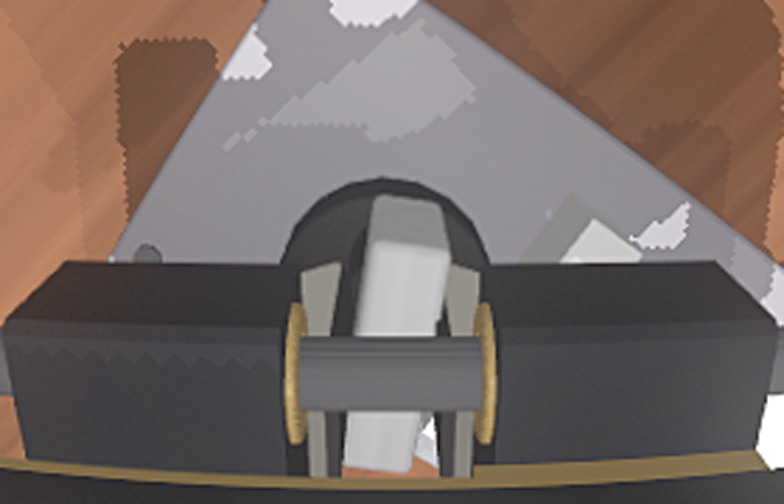

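```bash
python3 -m creep '[{"tx":0,"ty":0,"tz":0,"wx":-0.03,"wy":0,"wz":0,"gripper":1},{"tx":0,"ty":0,"tz":0,"wx":-0.06,"wy":0,"wz":0,"gripper":1},{"tx":0,"ty":0,"tz":0,"wx":-0.06,"wy":0,"wz":0,"gripper":1},{"tx":0,"ty":0,"tz":0,"wx":-0.06,"wy":0,"wz":0,"gripper":1}]'; python3 -c "
from h import *
st();c=capture('wrist');save('w19',c['frame'][120:300,120:400],2.8)"
```

```text
time: 26.75
tool_pos: [476.6, -29.3, 65.7]
tcp_rot: [-0.838, 1.57, 0.028]
contact_force: [1.0, 0.5, 2.6]
grip_width: 16.5
t=26.75 tcp [476.6 -29.3  65.7] x [ 0.001  0.    -1.   ] jawyaw 0.866 q [-0.22  0.46  1.86  0.    0.82 -1.09] F [1.  0.5 2.6] M [-0.03 -0.1  -0.96] w 16.5
```

View pics/w19.png

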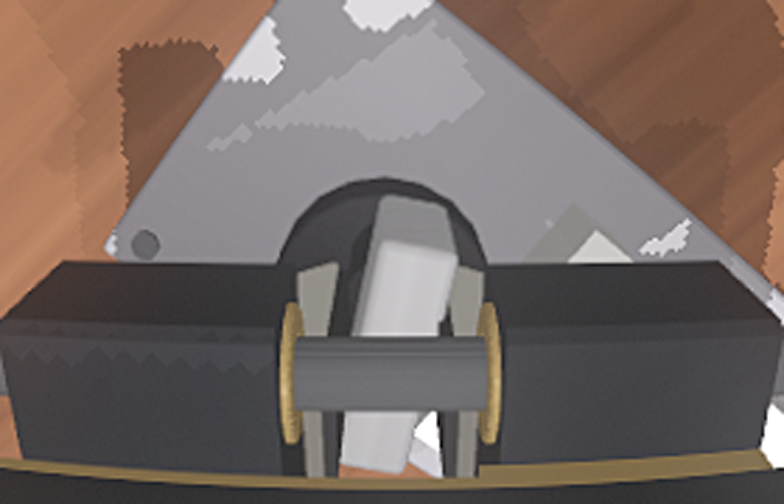

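```bash
cat >> h.py <<'E'
from scipy.optimize import brentq
def cam():
    o=get_obs(); R=Rot.from_euler('xyz',o['tcp_rot']).as_matrix(); j=np.arctan2(R[1,2],R[0,2]); w=o['grip_width']
    d=brentq(lambda d:14/np.cos(d)+19*np.tan(d)-max(w,14),-.1,1.2)
    print('jaw %.3f w %.1f delta %.3f cam~ %.3f Mz %.2f'%(j,w,d,j-np.pi/2+2.935-d,o['moment'][2]))
E
python3 -c "
from h import *
cam()"
python3 -m creep '[{"tx":0,"ty":0,"tz":0,"wx":-0.04,"wy":0,"wz":0,"gripper":1},{"tx":0,"ty":0,"tz":0,"wx":-0.08,"wy":0,"wz":0,"gripper":1},{"tx":0,"ty":0,"tz":0,"wx":-0.12,"wy":0,"wz":0,"gripper":1},{"tx":0,"ty":0,"tz":0,"wx":-0.12,"wy":0,"wz":0,"gripper":1}]'; python3 -c "
from h import *
st();cam()"
```

```text
jaw 0.867 w 16.8 delta 0.138 cam~ 2.092 Mz -0.90
time: 27.13
tool_pos: [476.4, -29.2, 65.6]
tcp_rot: [-0.396, 1.57, 0.592]
contact_force: [0.7, 0.7, 4.8]
grip_width: 18.7
t=27.13 tcp [476.4 -29.2  65.6] x [ 0.  0. -1.] jawyaw 0.988 q [-0.22  0.46  1.86  0.    0.82 -1.21] F [0.7 0.7 4.8] M [-0.02 -0.06 -1.3 ] w 18.7
jaw 0.988 w 18.7 delta 0.224 cam~ 2.128 Mz -1.30
```

```bash
python3 -m creep '[{"tx":0,"ty":0,"tz":0,"wx":-0.03,"wy":0,"wz":0,"gripper":1},{"tx":0,"ty":0,"tz":0,"wx":-0.06,"wy":0,"wz":0,"gripper":1},{"tx":0,"ty":0,"tz":0,"wx":-0.06,"wy":0,"wz":0,"gripper":1}]'; python3 -c "
from h import *
st();cam();c=capture('wrist');cam();save('w20',c['frame'][120:300,120:400],2.8);np.savez('w20.npz',**c)"
```

```text
time: 27.38
tool_pos: [476.4, -29.2, 65.5]
tcp_rot: [-0.558, 1.57, 0.489]
contact_force: [0.4, 0.4, 2.3]
grip_width: 19.8
t=27.38 tcp [476.4 -29.2  65.5] x [ 0.  0. -1.] jawyaw 1.047 q [-0.22  0.46  1.86  0.    0.82 -1.27] F [0.4 0.4 2.3] M [-0.02 -0.09 -1.32] w 19.8
jaw 1.047 w 19.8 delta 0.270 cam~ 2.141 Mz -1.32
jaw 1.046 w 20.1 delta 0.284 cam~ 2.126 Mz -1.35
```

View pics/w20.png

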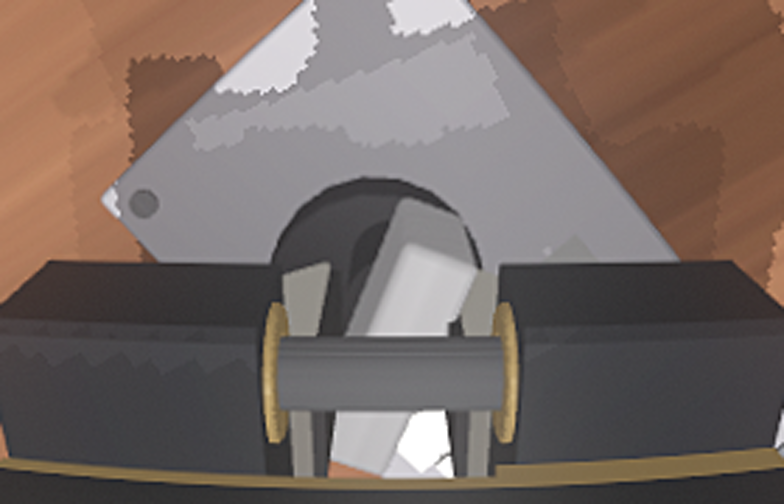

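```bash
python3 - <<'E'
from h import *
c=dict(np.load('w20.npz')); s=2.8
q=lambda p:W(c,120+(p[0]+.5)/s-.5,120+(p[1]+.5)/s-.5,92)
a,b,d,e=[q(p) for p in [(409,243),(478,267),(383,477),(328,462)]]
print(a.round(1),b.round(1),d.round(1),e.round(1),np.linalg.norm(a-b),np.linalg.norm(b-d),np.linalg.norm(a-e))
for u,v in[(b,d),(a,e)]:
    w=v-u; print('cam',(np.arctan2(w[1],w[0])+2.935))
E
```

```text
[457.  -13.6  92. ] [466.5  -5.7  92. ] [494.9 -40.6  92. ] [487.  -47.8  92. ] 12.360961188548778 45.02206687196958 45.44377276830336
cam 2.0473886986216066
cam 2.084200859674626
```

```bash
python3 -m creep '[{"tx":0,"ty":0,"tz":0,"wx":-0.04,"wy":0,"wz":0,"gripper":1},{"tx":0,"ty":0,"tz":0,"wx":-0.08,"wy":0,"wz":0,"gripper":1},{"tx":0,"ty":0,"tz":0,"wx":-0.12,"wy":0,"wz":0,"gripper":1},{"tx":0,"ty":0,"tz":0,"wx":-0.12,"wy":0,"wz":0,"gripper":1}]'; python3 -c "
from h import *
st();cam();c=capture('wrist');cam()"
```

```text
time: 27.77
tool_pos: [476.0, -29.1, 65.5]
tcp_rot: [0.905, 1.57, 2.072]
contact_force: [-0.4, 0.8, 3.5]
grip_width: 22.7
t=27.77 tcp [476.  -29.1  65.5] x [-0.  0. -1.] jawyaw 1.167 q [-0.22  0.46  1.86  0.    0.82 -1.39] F [-0.4  0.8  3.5] M [-0.01 -0.01 -1.58] w 22.7
jaw 1.167 w 22.7 delta 0.382 cam~ 2.150 Mz -1.58
jaw 1.166 w 22.4 delta 0.370 cam~ 2.160 Mz -1.61
```

```bash
python3 -m creep '[{"tx":0,"ty":0,"tz":0,"wx":0,"wy":0,"wz":0,"gripper":0},{"tx":0,"ty":0,"tz":0,"wx":0,"wy":0,"wz":0,"gripper":-0.3},{"tx":0,"ty":0,"tz":0,"wx":0,"wy":0,"wz":0,"gripper":-0.3},{"tx":0,"ty":0,"tz":0,"wx":0,"wy":0,"wz":0,"gripper":-0.3},{"tx":-2,"ty":0,"tz":0,"wx":0,"wy":0,"wz":0,"gripper":-0.3},{"tx":-5,"ty":0,"tz":0,"wx":0,"wy":0,"wz":0,"gripper":-0.3},{"tx":-9,"ty":0,"tz":0,"wx":0,"wy":0,"wz":0,"gripper":-0.3},{"tx":-12,"ty":0,"tz":0,"wx":0,"wy":0,"wz":0,"gripper":-0.3}]'; python3 -c "
from h import *
st();go(476,-29,190,0.75);c=capture('wrist');save('w21',c['frame'])"
```

```text
time: 28.48
tool_pos: [476.1, -29.2, 187.7]
tcp_rot: [-2.356, 1.57, -1.187]
contact_force: [1.2, 0.2, 0.2]
grip_width: 59.2
t=28.48 tcp [476.1 -29.2 187.7] x [ 0.    -0.001 -1.   ] jawyaw 1.170 q [-0.22  0.29  1.71 -0.    1.14 -1.39] F [1.2 0.2 0.2] M [ 0.   -0.05 -0.06] w 59.2
t [-0.23  0.01  0.01] w [ 0.42 -0.    0.  ] or [-2.722e+00 -1.000e-03 -0.000e+00]
```

View pics/w21.png

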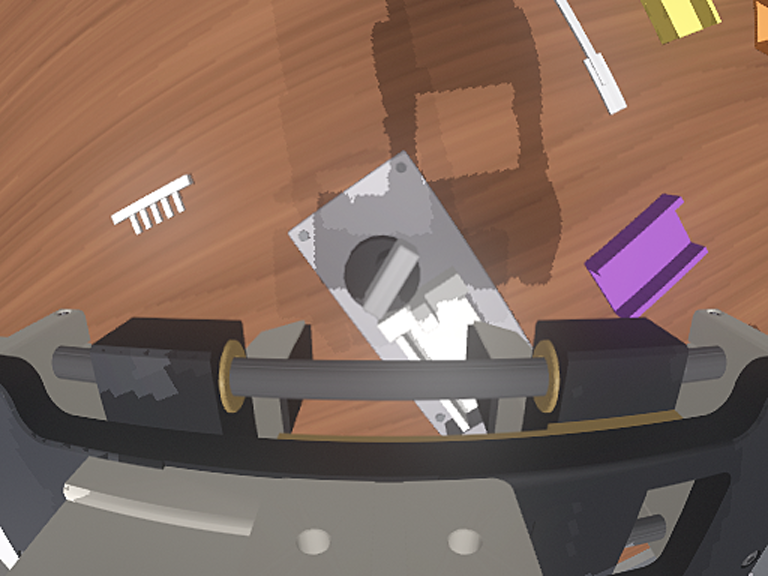

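```bash
python3 -m creep '[{"tx":-0.5,"ty":2.3,"tz":2.5,"wx":0,"wy":0,"wz":0,"gripper":-0.3},{"tx":-1,"ty":4.6,"tz":5,"wx":0,"wy":0,"wz":0,"gripper":-0.3},{"tx":-1.5,"ty":6.9,"tz":7.5,"wx":0,"wy":0,"wz":0,"gripper":-0.3},{"tx":-2,"ty":9.2,"tz":10,"wx":0,"wy":0,"wz":0,"gripper":-0.3},{"tx":-2.5,"ty":11.5,"tz":12.5,"wx":0,"wy":0,"wz":0,"gripper":-0.3},{"tx":-3,"ty":13.8,"tz":15,"wx":0,"wy":0,"wz":0,"gripper":-0.3},{"tx":-3.5,"ty":16,"tz":17.5,"wx":0,"wy":0,"wz":0,"gripper":-0.3},{"tx":-4,"ty":18,"tz":20,"wx":0,"wy":0,"wz":0,"gripper":-0.3}]'; python3 -c "
from h import *
c=capture('top');np.savez('t22.npz',**c);save('t22',c['frame'][160:250,250:320],6.6);save('t22f',c['frame'])
c=capture('scene');save('s22',c['frame'][180:280,170:290],6);st()"
```

```text
time: 29.2
tool_pos: [387.4, 226.6, 225.5]
tcp_rot: [2.871, 1.57, -2.242]
contact_force: [0.6, 0.4, -0.1]
grip_width: 59.3
t=29.30 tcp [387.4 228.6 225.9] x [ 0.001  0.001 -1.   ] jawyaw 1.174 q [ 0.36  0.2   1.72  0.    1.22 -0.81] F [ 0.1 -0.8 -0.2] M [-0.04 -0.06  0.07] w 59.6
```

View pics/t22.png

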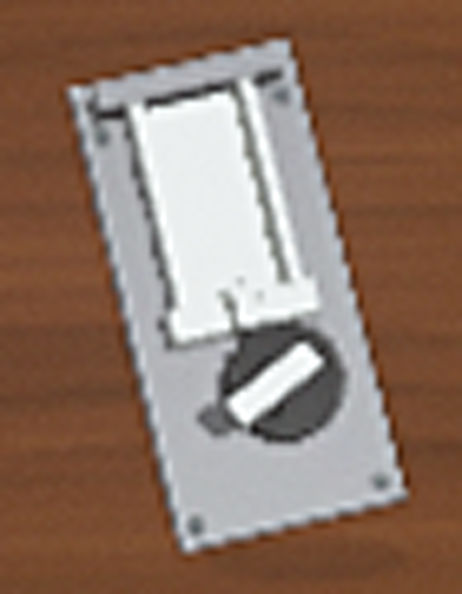

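View pics/s22.png

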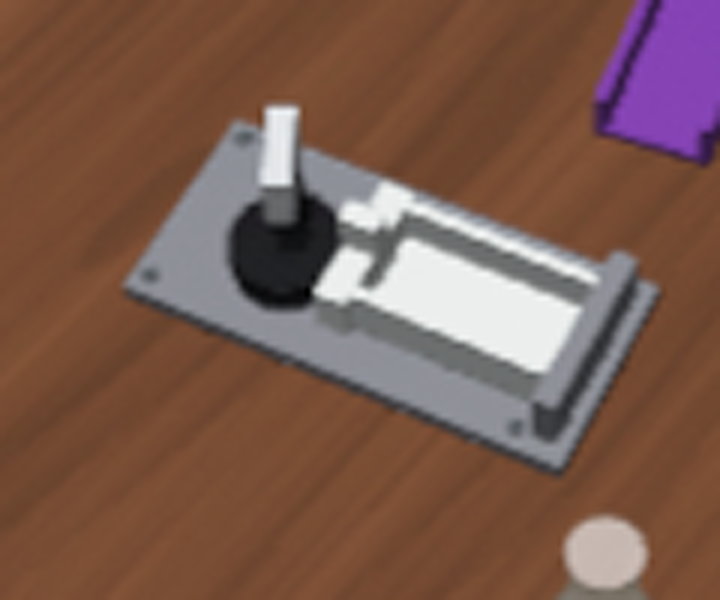

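View pics/t22f.png

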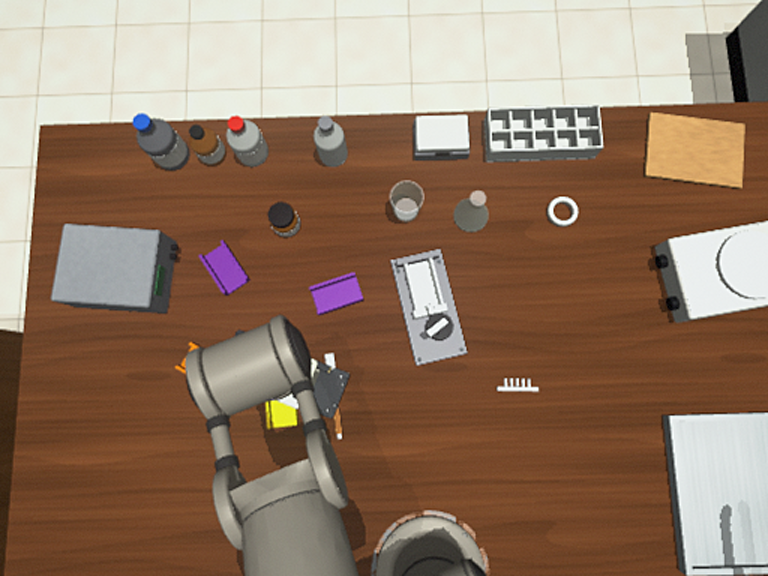

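```bash
python3 - <<'E'
from h import *
for n in ['top0','t10','t22']:
    c=dict(np.load(n+'.npz')); f=c['frame'].astype(np.float32).min(2)
    u0,v0,w,h=280,205,24,24
    s=8; I=cv2.resize(f[v0:v0+h,u0:u0+w],None,fx=s,fy=s,interpolation=cv2.INTER_CUBIC)
    m=(I>195).astype(np.uint8)
    k,lab,stt,cen=cv2.connectedComponentsWithStats(m)
    # component nearest to expected centre
    best=min(range(1,k),key=lambda i:np.hypot(*(cen[i]-np.array([(291.2-u0)*s,(217.5-v0)*s]))) if stt[i,4]>500 else 1e9)
    r=cv2.minAreaRect(np.argwhere(lab==best)[:,::-1].astype(np.float32)); B=cv2.boxPoints(r)
    W3=np.array([P(c,u0+(b[0]+.5)/s-.5,v0+(b[1]+.5)/s-.5,h=92)[:2] for b in B])
    e=W3[1]-W3[0],W3[2]-W3[1]; L=max(e,key=np.linalg.norm); a=np.arctan2(L[1],L[0])
    yx=np.argwhere(lab==best); q=np.array([P(c,u0+(x+.5)/s-.5,v0+(y+.5)/s-.5,h=92)[:2] for y,x in yx[::5]]); ev,V=np.linalg.eigh(np.cov(q.T)); pa=np.arctan2(V[1,1],V[0,1])
    print(n,stt[best],[np.linalg.norm(x).round(1) for x in e],W3.mean(0).round(1),'yaw',a%np.pi,'pca',pa%np.pi,'cam',(a+2.935)%np.pi,(pa+2.935)%np.pi)
E
```

```text
top0 [  37   59  113   89 4009] [np.float64(45.2), np.float64(13.4)] [478.5 -27.7] yaw 2.13890151287025 pca 2.143884278703577 cam 1.932308859280457 1.937291625113784
t10 [  37   55  113   93 4159] [np.float64(14.0), np.float64(45.9)] [478.8 -27.3] yaw 0.9183529034655735 pca 0.9283994846863209 cam 0.7117602498757805 0.721806831096528
t22 [  38   58  111   95 3972] [np.float64(44.9), np.float64(13.1)] [478.5 -27.7] yaw 2.2086287828669535 pca 2.2092025920409597 cam 2.0020361292771605 2.002609938451167
```

```bash
python3 -c "
from h import *
st();go(476,-29,170,0.67)"
```

```text
t=29.30 tcp [387.4 228.6 225.9] x [ 0.001  0.001 -1.   ] jawyaw 1.174 q [ 0.36  0.2   1.72  0.    1.22 -0.81] F [ 0.1 -0.8 -0.2] M [-0.04 -0.06  0.07] w 59.6
t [  5.57 -18.12 -20.36] w [ 0.504  0.001 -0.   ] or [-2.637e+00  0.000e+00  2.000e-03]
```

```bash
python3 -m creep '[{"tx":0,"ty":-2.3,"tz":-2.5,"wx":0.06,"wy":0,"wz":0,"gripper":-0.3},{"tx":0,"ty":-4.6,"tz":-5,"wx":0.12,"wy":0,"wz":0,"gripper":-0.3},{"tx":0.5,"ty":-6.9,"tz":-7.7,"wx":0.19,"wy":0,"wz":0,"gripper":-0.3},{"tx":1,"ty":-9.2,"tz":-10.3,"wx":0.26,"wy":0,"wz":0,"gripper":-0.3},{"tx":2,"ty":-11.5,"tz":-12.9,"wx":0.33,"wy":0,"wz":0,"gripper":-0.3},{"tx":3,"ty":-13.8,"tz":-15.5,"wx":0.4,"wy":0,"wz":0,"gripper":-0.3},{"tx":4,"ty":-16,"tz":-18,"wx":0.46,"wy":0,"wz":0,"gripper":-0.3},{"tx":5,"ty":-17.5,"tz":-19.7,"wx":0.5,"wy":0,"wz":0,"gripper":-0.3}]';  python3 -m creep '[{"tx":0.5,"ty":-0.6,"tz":-0.6,"wx":0,"wy":0,"wz":0,"gripper":-0.3},{"tx":0.5,"ty":-0.6,"tz":-0.6,"wx":0,"wy":0,"wz":0,"gripper":-0.3},{"tx":0.5,"ty":-0.6,"tz":-0.6,"wx":0,"wy":0,"wz":0,"gripper":-0.3},{"tx":0.5,"ty":-0.6,"tz":-0.6,"wx":0,"wy":0,"wz":0,"gripper":-0.3}]'; python3 -c "
from h import *
st();c=capture('wrist');np.savez('w23.npz',**c);save('w23',c['frame'][90:250,180:390],3.5)"
```

```text
time: 29.97
tool_pos: [473.0, -28.0, 174.6]
tcp_rot: [-2.561, 1.57, -1.897]
contact_force: [0.3, 0.3, 0.7]
grip_width: 59.7
time: 30.3
tool_pos: [471.5, -32.0, 170.8]
tcp_rot: [0.707, 1.57, 1.378]
contact_force: [-0.6, -0.6, 0.0]
grip_width: 59.8
t=30.30 tcp [471.5 -32.  170.8] x [ 0.  0. -1.] jawyaw 0.670 q [-0.23  0.3   1.75  0.    1.09 -0.9 ] F [-0.6 -0.6  0. ] M [-0.05 -0.01 -0.03] w 59.8
```

View pics/w23.png

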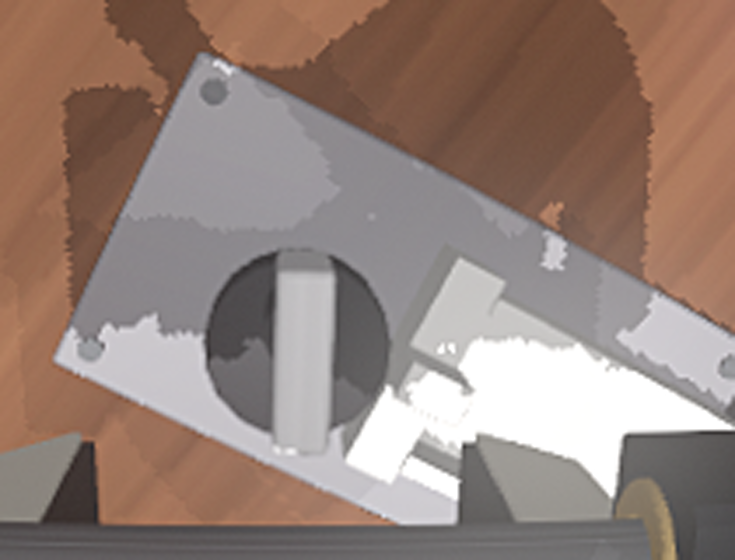

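```bash
python3 - <<'E'
from h import *
c=dict(np.load('w23.npz')); s=3.5
q=lambda p,h:W(c,180+(p[0]+.5)/s-.5,90+(p[1]+.5)/s-.5,h)
def ang(a,b,h):
    v=q(b,h)-q(a,h); return np.arctan2(v[1],v[0])
l=ang((276,270),(273,450),92);r=ang((335,272),(330,455),92);print('bar',l,r)
e1=ang((735,331),(205,52),12);e2=ang((205,52),(55,360),12)-(-np.pi/2)
print('caster yaw',e1,e2)
g=ang((459,258),(347,466),38);g2=ang((505,287),(390,485),38);print('gate',g,g2)
print([q(p,38).round(1) for p in [(459,258),(505,287),(390,485),(347,466)]])
m=(l+r)/2
for y in (e1,-2.935,e2+0): print('cam',(m-y)%(2*np.pi))
E
```

```text
bar -0.9166639520927542 -0.9120562286892997
caster yaw -2.92855986643813 0.19490792604996576
gate -1.3565728836468676 -1.3794696489819396
[array([501.9,  13.8,  38. ]), array([518. ,  15.9,  38. ]), array([531.1, -51.6,  38. ]), array([516.9, -54.9,  38. ])]
cam 2.014199776047103
cam 2.020639909608973
cam 5.1739172907385935
```

```bash
python3 -c "
from h import *
go(476.2,-29,100,0.67)"; 
```

```text
t [ 7.1  -0.06  0.53] w [0.001 0.001 0.   ] or [-3.141e+00 -0.000e+00  1.000e-03]
```

```bash
python3 -m creep '[{"tx":2,"ty":0,"tz":0.3,"wx":0,"wy":0,"wz":0,"gripper":-0.1},{"tx":4,"ty":0,"tz":0.4,"wx":0,"wy":0,"wz":0,"gripper":0},{"tx":6,"ty":0,"tz":0.4,"wx":0,"wy":0,"wz":0,"gripper":0},{"tx":6.5,"ty":0,"tz":0.4,"wx":0,"wy":0,"wz":0,"gripper":0},{"tx":6.5,"ty":0,"tz":0.4,"wx":0,"wy":0,"wz":0,"gripper":0},{"tx":6.5,"ty":0,"tz":0.4,"wx":0,"wy":0,"wz":0,"gripper":0}]'; python3 -c "
from h import *
st();go(476.2,-29,66,0.67)"
```

```text
time: 30.85
tool_pos: [475.3, -29.9, 106.4]
tcp_rot: [-0.751, 1.57, -0.081]
contact_force: [0.9, 0.4, -0.2]
grip_width: 45.6
t=30.85 tcp [475.3 -29.9 106.4] x [ 0.001 -0.    -1.   ] jawyaw 0.670 q [-0.22  0.39  1.82  0.    0.92 -0.89] F [ 0.9  0.4 -0.2] M [ 0.01 -0.   -0.03] w 45.6
t [4.04 0.02 0.12] w [0.    0.001 0.001] or [-3.141e+00 -1.000e-03  1.000e-03]
```

```bash
python3 -m creep '[{"tx":1.5,"ty":0,"tz":0.1,"wx":0,"wy":0,"wz":0,"gripper":0},{"tx":3,"ty":0,"tz":0.1,"wx":0,"wy":0,"wz":0,"gripper":0},{"tx":4,"ty":0,"tz":0.1,"wx":0,"wy":0,"wz":0,"gripper":0.2},{"tx":4,"ty":0,"tz":0.1,"wx":0,"wy":0,"wz":0,"gripper":0.5},{"tx":4,"ty":0,"tz":0.1,"wx":0,"wy":0,"wz":0,"gripper":0.6},{"tx":4,"ty":0,"tz":0.1,"wx":0,"wy":0,"wz":0,"gripper":1},{"tx":4,"ty":0,"tz":0.1,"wx":0,"wy":0,"wz":0,"gripper":1},{"tx":4,"ty":0,"tz":0.1,"wx":0,"wy":0,"wz":0,"gripper":1}]'; python3 -m creep '[{"tx":0,"ty":0,"tz":0,"wx":0,"wy":0,"wz":0,"gripper":1},{"tx":0,"ty":0,"tz":0,"wx":0,"wy":0,"wz":0,"gripper":1}]'; python3 -c "
from h import *
st();cam();c=capture('wrist');np.savez('w24.npz',**c);save('w24',c['frame'][120:300,120:400],2.8)"
```

```text
time: 31.52
tool_pos: [477.0, -29.5, 66.6]
tcp_rot: [-0.556, 1.567, 0.112]
contact_force: [1.4, 1.6, 4.8]
grip_width: 14.0
time: 31.68
tool_pos: [477.0, -29.6, 66.6]
tcp_rot: [-0.615, 1.568, 0.054]
contact_force: [1.9, 2.8, 6.3]
grip_width: 14.0
t=31.68 tcp [477.  -29.6  66.6] x [ 0.003  0.    -1.   ] jawyaw 0.668 q [-0.22  0.46  1.86  0.    0.82 -0.89] F [1.9 2.8 6.3] M [ 0.55 -0.32 -0.31] w 14.0
jaw 0.668 w 14.0 delta 0.000 cam~ 2.032 Mz -0.31
```

View pics/w24.png

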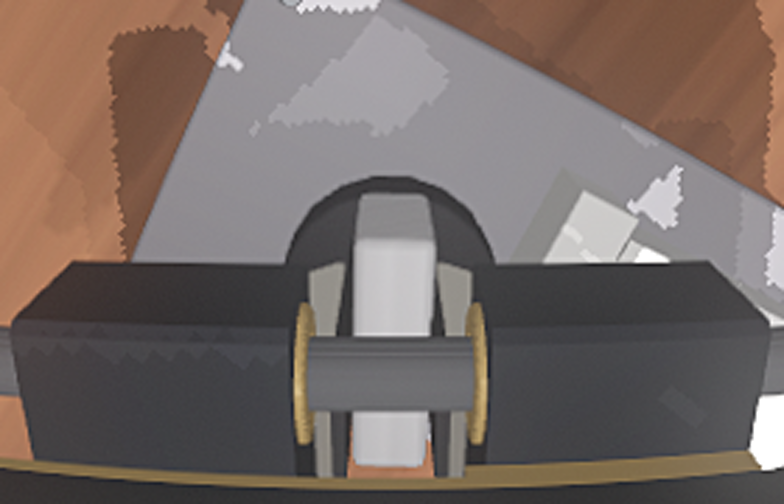

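```bash
python3 -m creep '[{"tx":0,"ty":0,"tz":0,"wx":-0.06,"wy":0,"wz":0,"gripper":1},{"tx":0,"ty":0,"tz":0,"wx":-0.12,"wy":0,"wz":0,"gripper":1},{"tx":0,"ty":0,"tz":0,"wx":-0.18,"wy":0,"wz":0,"gripper":1},{"tx":0,"ty":0,"tz":0,"wx":-0.24,"wy":0,"wz":0,"gripper":1},{"tx":0,"ty":0,"tz":0,"wx":-0.3,"wy":0,"wz":0,"gripper":1},{"tx":0,"ty":0,"tz":0,"wx":-0.36,"wy":0,"wz":0,"gripper":1},{"tx":0,"ty":0,"tz":0,"wx":-0.36,"wy":0,"wz":0,"gripper":1}]';  python3 -c "
from h import *
st();cam();c=capture('wrist');np.savez('w25.npz',**c);save('w25',c['frame'][120:300,120:400],2.8)"
```

```text
time: 32.32
tool_pos: [477.2, -30.3, 66.5]
tcp_rot: [-1.099, 1.567, -0.07]
contact_force: [4.0, 0.3, 5.5]
grip_width: 19.7
t=32.32 tcp [477.2 -30.3  66.5] x [ 0.004 -0.    -1.   ] jawyaw 1.028 q [-0.22  0.46  1.86  0.    0.82 -1.25] F [4.  0.3 5.5] M [-0.07 -0.5  -1.22] w 19.7
jaw 1.028 w 19.7 delta 0.265 cam~ 2.128 Mz -1.22
```

View pics/w25.png

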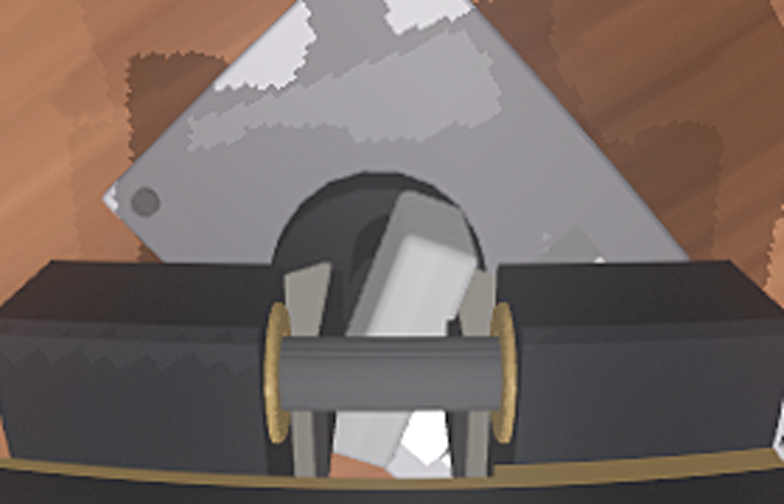

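```bash
python3 - <<'E'
from h import *
s=2.8
def A(n,a,b,h=92):
    c=dict(np.load(n)); q=lambda p:W(c,120+(p[0]+.5)/s-.5,120+(p[1]+.5)/s-.5,h)
    v=q(b)-q(a); return np.arctan2(v[1],v[0])
print('w24 bar',A('w24.npz',(357,240),(349,465)),A('w24.npz',(436,240),(427,466)))
print('w25 bar',A('w25.npz',(406,238),(335,455)),A('w25.npz',(476,262),(390,475)))
print('plate w24',A('w24.npz',(784,208),(395,0),12),'w25',A('w25.npz',(686,260),(472,0),12))
print('plate left', A('w24.npz',(245,5),(133,260),12),A('w25.npz',(303,0),(105,197),12))
c=dict(np.load('w25.npz')); f=cv2.resize(c['frame'][165:300,215:320],None,fx=6,fy=6,interpolation=cv2.INTER_CUBIC);save('w25c',f,1)
c=dict(np.load('w24.npz')); f=cv2.resize(c['frame'][165:300,215:320],None,fx=6,fy=6,interpolation=cv2.INTER_CUBIC);save('w24c',f,1)
E
```

```text
w24 bar -0.9506823939779753 -0.9187058121655611
w25 bar -0.8347792907249669 -0.8674032276873326
plate w24 -2.93031749441592 w25 -2.953820468143085
plate left -1.368013146527583 -1.3684757061630723
```

View pics/w25c.png

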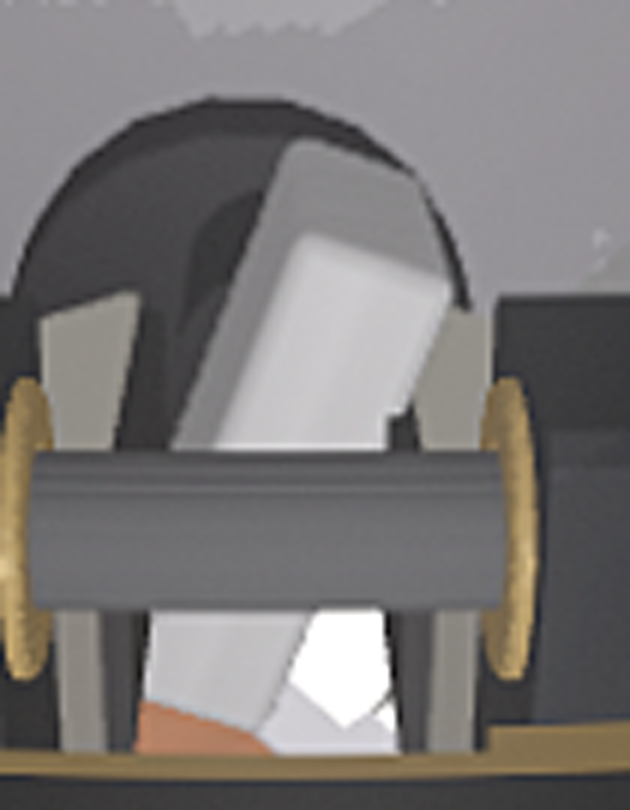

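View pics/w24c.png

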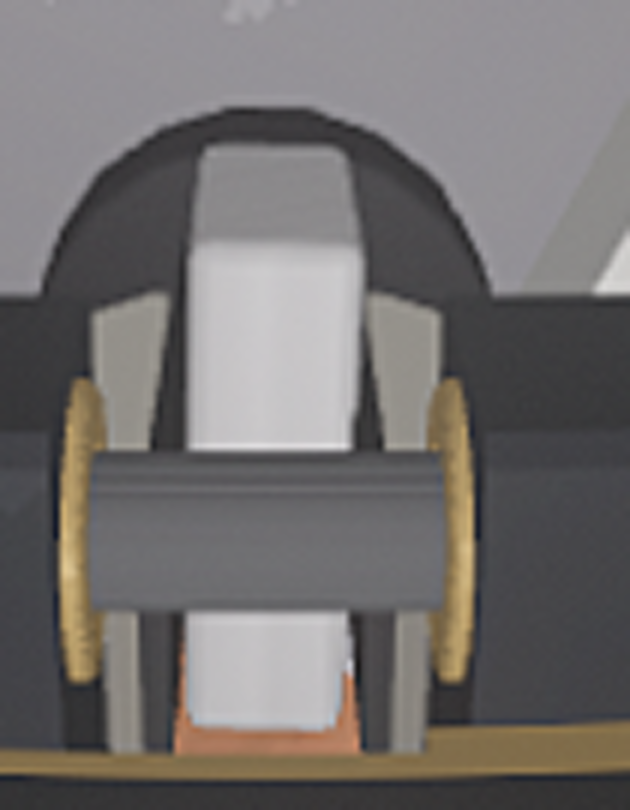

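```bash
python3 -m creep '[{"tx":0,"ty":0,"tz":0,"wx":0.04,"wy":0,"wz":0,"gripper":1},{"tx":0,"ty":0,"tz":0,"wx":0.08,"wy":0,"wz":0,"gripper":1},{"tx":0,"ty":0,"tz":0,"wx":0.12,"wy":0,"wz":0,"gripper":1},{"tx":0,"ty":0,"tz":0,"wx":0.12,"wy":0,"wz":0,"gripper":1}]';  python3 -c "
from h import *
cam()";python3 -m creep '[{"tx":0,"ty":0,"tz":0,"wx":0.03,"wy":0,"wz":0,"gripper":1},{"tx":0,"ty":0,"tz":0,"wx":0.06,"wy":0,"wz":0,"gripper":1},{"tx":0,"ty":0,"tz":0,"wx":0.09,"wy":0,"wz":0,"gripper":1},{"tx":0,"ty":0,"tz":0,"wx":0.09,"wy":0,"wz":0,"gripper":1}]';  python3 -c "
from h import *
cam()"
```

```text
time: 32.7
tool_pos: [477.2, -30.1, 66.4]
tcp_rot: [-1.102, 1.567, -0.196]
contact_force: [3.7, 1.2, 4.6]
grip_width: 18.0
jaw 0.905 w 18.0 delta 0.193 cam~ 2.076 Mz -0.31
time: 33.03
tool_pos: [476.7, -29.4, 66.4]
tcp_rot: [-0.71, 1.568, 0.106]
contact_force: [2.2, 3.1, 7.7]
grip_width: 15.8
jaw 0.816 w 15.8 delta 0.092 cam~ 2.088 Mz -0.35
```

```bash
python3 -m creep '[{"tx":0,"ty":0,"tz":0,"wx":0.02,"wy":0,"wz":0,"gripper":1},{"tx":0,"ty":0,"tz":0,"wx":0.04,"wy":0,"wz":0,"gripper":1},{"tx":0,"ty":0,"tz":0,"wx":0.04,"wy":0,"wz":0,"gripper":1}]';  python3 -c "
from h import *
cam()";python3 -m creep '[{"tx":0,"ty":0,"tz":0,"wx":0.02,"wy":0,"wz":0,"gripper":1},{"tx":0,"ty":0,"tz":0,"wx":0.03,"wy":0,"wz":0,"gripper":1},{"tx":0,"ty":0,"tz":0,"wx":0.03,"wy":0,"wz":0,"gripper":1}]';  python3 -c "
from h import *
cam()"
```

```text
time: 33.28
tool_pos: [476.6, -29.3, 66.4]
tcp_rot: [-0.588, 1.568, 0.188]
contact_force: [1.9, 5.1, 7.5]
grip_width: 15.6
jaw 0.776 w 15.6 delta 0.079 cam~ 2.061 Mz -0.21
time: 33.53
tool_pos: [476.5, -29.1, 66.4]
tcp_rot: [-0.412, 1.569, 0.335]
contact_force: [1.6, 5.5, 7.8]
grip_width: 15.0
jaw 0.747 w 15.0 delta 0.050 cam~ 2.061 Mz -0.19
```

```bash
python3 -m creep '[{"tx":0,"ty":0,"tz":0,"wx":0.01,"wy":0,"wz":0,"gripper":1},{"tx":0,"ty":0,"tz":0,"wx":0.02,"wy":0,"wz":0,"gripper":1},{"tx":0,"ty":0,"tz":0,"wx":0.02,"wy":0,"wz":0,"gripper":1}]';  python3 -c "
from h import *
st();cam()"; python3 -m creep '[{"tx":0.0,"ty":0,"tz":0,"wx":0.01,"wy":0,"wz":0,"gripper":1},{"tx":0,"ty":0,"tz":0,"wx":0.02,"wy":0,"wz":0,"gripper":1},{"tx":0,"ty":0,"tz":0,"wx":0.02,"wy":0,"wz":0,"gripper":1}]';  python3 -c "
from h import *
st();cam()"
```

```text
time: 33.78
tool_pos: [476.5, -29.1, 66.4]
tcp_rot: [-0.415, 1.569, 0.312]
contact_force: [1.6, 5.0, 8.3]
grip_width: 14.9
t=33.78 tcp [476.5 -29.1  66.4] x [ 0.002  0.001 -1.   ] jawyaw 0.727 q [-0.22  0.46  1.86  0.    0.82 -0.95] F [1.6 5.  8.3] M [ 0.93 -0.26 -0.18] w 14.9
jaw 0.727 w 14.9 delta 0.046 cam~ 2.046 Mz -0.18
time: 34.03
tool_pos: [476.4, -29.0, 66.4]
tcp_rot: [-0.278, 1.569, 0.429]
contact_force: [2.0, 6.7, 8.5]
grip_width: 14.7
t=34.03 tcp [476.4 -29.   66.4] x [ 0.002  0.001 -1.   ] jawyaw 0.707 q [-0.22  0.46  1.86  0.    0.82 -0.93] F [2.  6.7 8.5] M [ 1.04 -0.28 -0.15] w 14.7
jaw 0.707 w 14.7 delta 0.038 cam~ 2.034 Mz -0.15
```

```bash
python3 -m creep '[{"tx":0,"ty":0,"tz":0,"wx":-0.06,"wy":0,"wz":0,"gripper":1},{"tx":0,"ty":0,"tz":0,"wx":-0.12,"wy":0,"wz":0,"gripper":1},{"tx":0,"ty":0,"tz":0,"wx":-0.18,"wy":0,"wz":0,"gripper":1},{"tx":0,"ty":0,"tz":0,"wx":-0.24,"wy":0,"wz":0,"gripper":1},{"tx":0,"ty":0,"tz":0,"wx":-0.3,"wy":0,"wz":0,"gripper":1},{"tx":0,"ty":0,"tz":0,"wx":-0.36,"wy":0,"wz":0,"gripper":1},{"tx":0,"ty":0,"tz":0,"wx":-0.42,"wy":0,"wz":0,"gripper":1},{"tx":0,"ty":0,"tz":0,"wx":-0.46,"wy":0,"wz":0,"gripper":1}]';  python3 -c "
from h import *
st();cam()"; python3 -m creep '[{"tx":0,"ty":0,"tz":0,"wx":0,"wy":0,"wz":0,"gripper":0.95},{"tx":0,"ty":0,"tz":0,"wx":0,"wy":0,"wz":0,"gripper":0.6}]';  python3 -c "
from h import *
st();cam();c=capture('wrist');np.savez('w26.npz',**c);st();save('w26',c['frame'][120:300,120:400],2.8)"
```

```text
time: 34.7
tool_pos: [477.0, -30.2, 66.2]
tcp_rot: [-1.187, 1.568, -0.021]
contact_force: [2.1, -0.9, 5.7]
grip_width: 22.0
t=34.70 tcp [477.  -30.2  66.2] x [ 0.003 -0.    -1.   ] jawyaw 1.167 q [-0.22  0.46  1.86  0.    0.82 -1.39] F [ 2.1 -0.9  5.7] M [-0.16 -0.42 -1.95] w 22.0
jaw 1.167 w 22.0 delta 0.355 cam~ 2.176 Mz -1.95
time: 34.87
tool_pos: [476.9, -30.2, 66.2]
tcp_rot: [-1.171, 1.568, -0.008]
contact_force: [3.7, -0.1, 4.8]
grip_width: 22.2
t=34.87 tcp [476.9 -30.2  66.2] x [ 0.003 -0.    -1.   ] jawyaw 1.164 q [-0.22  0.46  1.86  0.    0.82 -1.39] F [ 3.7 -0.1  4.8] M [-0.12 -0.56 -1.87] w 22.2
jaw 1.164 w 22.2 delta 0.364 cam~ 2.164 Mz -1.87
t=34.92 tcp [477.  -30.2  66.2] x [ 0.003 -0.    -1.   ] jawyaw 1.163 q [-0.22  0.46  1.86  0.    0.82 -1.39] F [ 2.8 -0.9  6.2] M [-0.17 -0.56 -1.8 ] w 22.2
```

View pics/w26.png

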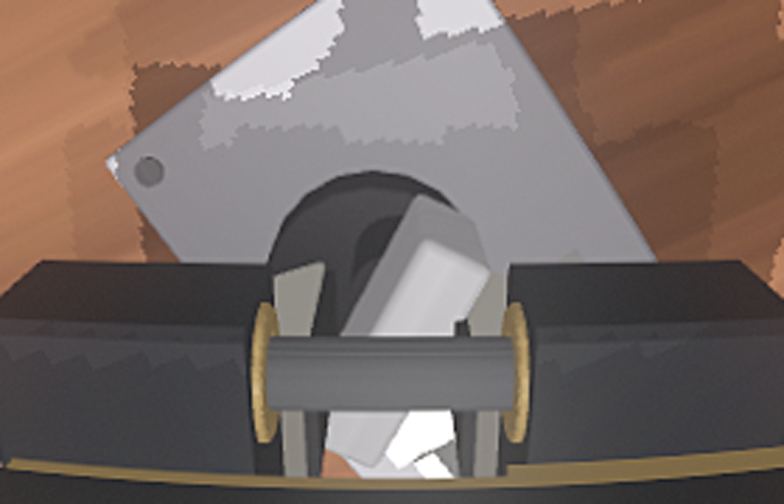

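```bash
python3 -m creep '[{"tx":0,"ty":0,"tz":0,"wx":0,"wy":0,"wz":0,"gripper":0.3},{"tx":0,"ty":0,"tz":0,"wx":0,"wy":0,"wz":0,"gripper":0},{"tx":0,"ty":0,"tz":0,"wx":0,"wy":0,"wz":0,"gripper":-0.3},{"tx":0,"ty":0,"tz":0,"wx":0,"wy":0,"wz":0,"gripper":-0.3},{"tx":-2,"ty":0,"tz":0,"wx":0,"wy":0,"wz":0,"gripper":-0.3},{"tx":-5,"ty":0,"tz":0,"wx":0,"wy":0,"wz":0,"gripper":-0.3},{"tx":-8,"ty":0,"tz":0,"wx":0.1,"wy":0,"wz":0,"gripper":-0.3},{"tx":-9,"ty":0,"tz":0,"wx":0.2,"wy":0,"wz":0,"gripper":-0.3}]'; python3 -m creep '[{"tx":0,"ty":0,"tz":0,"wx":0.12,"wy":0,"wz":0,"gripper":-0.3},{"tx":0,"ty":0,"tz":0,"wx":0.24,"wy":0,"wz":0,"gripper":-0.3},{"tx":0,"ty":0,"tz":0,"wx":0.28,"wy":0,"wz":0,"gripper":-0.3},{"tx":0,"ty":0,"tz":0,"wx":0.28,"wy":0,"wz":0,"gripper":-0.3}]'; python3 -c "
from h import *
st();c=capture('wrist');np.savez('w27.npz',**c);save('w27',c['frame'][90:250,180:390],3.5)"
```

```text
time: 35.58
tool_pos: [476.6, -30.0, 158.7]
tcp_rot: [-1.314, 1.567, -0.349]
contact_force: [0.7, -0.1, 0.6]
grip_width: 59.8
time: 35.92
tool_pos: [474.9, -29.6, 155.1]
tcp_rot: [2.41, 1.569, 3.098]
contact_force: [0.5, -0.3, -0.7]
grip_width: 59.7
t=35.92 tcp [474.9 -29.6 155.1] x [-0.002  0.    -1.   ] jawyaw 0.688 q [-0.22  0.33  1.76 -0.    1.05 -0.91] F [ 0.5 -0.3 -0.7] M [-0.   -0.03  0.02] w 59.7
```

View pics/w27.png

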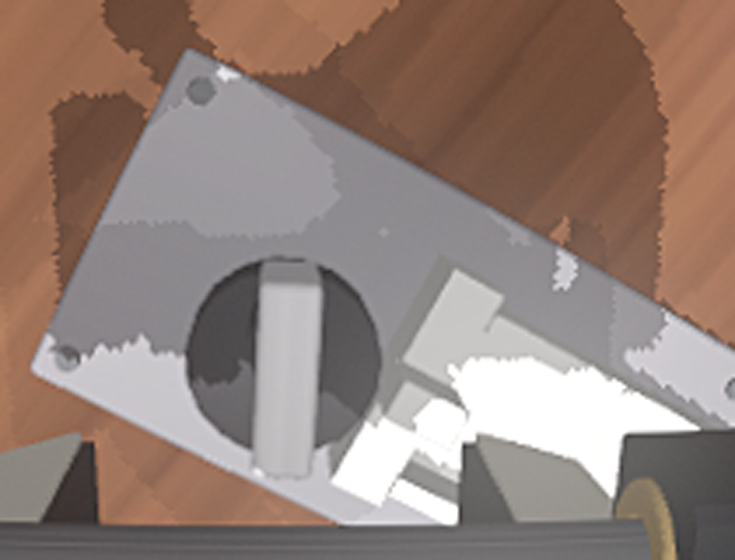

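```bash
python3 - <<'E'
from h import *
s=3.5
def lines(n):
    c=dict(np.load(n)); f=c['frame']
    # undistort fisheye patch to metric plane z=92 via remap around the knob; 0.15 mm/px
    R=Rot.from_euler('xyz',c['rotation']).as_matrix();t=np.array(c['xyz']);fo=192/np.tan(np.radians(c['vertical_fov'])/2)
    def rect(h,cx,cy,half,res):
        g=np.arange(-half,half,res); X,Y=np.meshgrid(cx+g,cy+g)
        d=np.stack([X-t[0],Y-t[1],np.full_like(X,h-t[2])],-1)@R
        r=np.hypot(d[...,0],d[...,1]);th=np.arctan2(r,d[...,2])
        u=c['cx']+fo*th*d[...,0]/r; v=c['cy']+fo*th*d[...,1]/r
        return cv2.remap(f,u.astype(np.float32),v.astype(np.float32),cv2.INTER_CUBIC)
    return rect(92,476,-29,35,.15), rect(12,476,-29,90,.4)
for n in ['w1','w23','w27']:
    a,b=lines(n+'.npz'); save(n+'r',a,1); save(n+'p',b,1)
E
```

```text
(no output)
```

View pics/w27r.png

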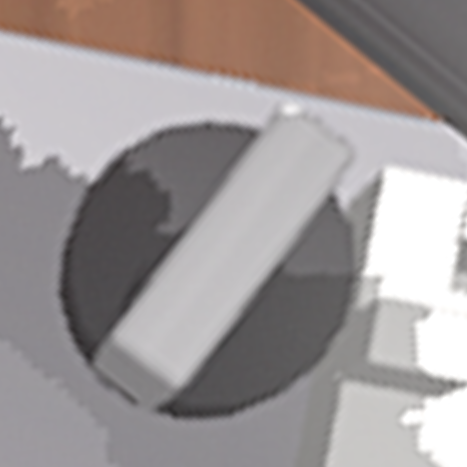

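View pics/w23r.png

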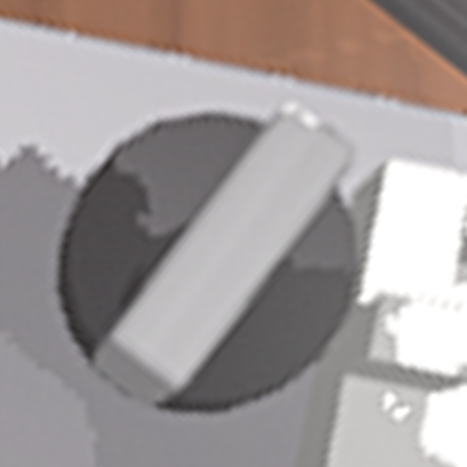

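View pics/w27p.png

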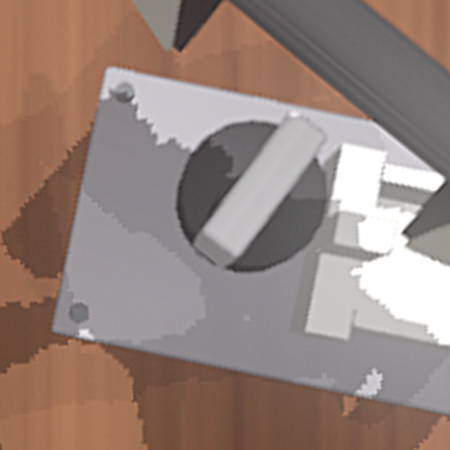

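View pics/w1r.png

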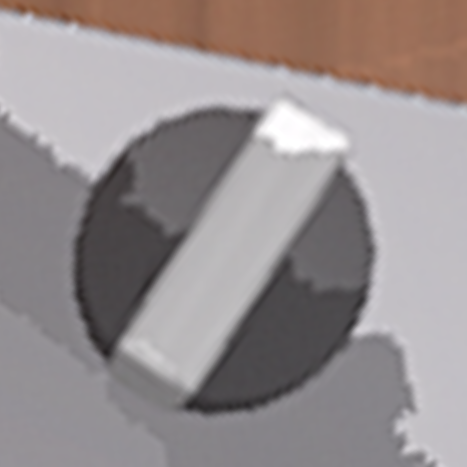

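```bash
python3 - <<'E'
from h import *
# bar orientation from rectified patches: structure of straight edges (LSD), length-weighted near expected angle
for n in ['w1r','w23r','w27r']:
    g=cv2.cvtColor(cv2.imread('pics/'+n+'.png'),cv2.COLOR_BGR2GRAY); g=cv2.GaussianBlur(g,(0,0),2)
    L=cv2.createLineSegmentDetector(0).detect(g)[0][:,0]
    out=[]
    for x1,y1,x2,y2 in L:
        l=np.hypot(x2-x1,y2-y1); a=np.arctan2(y2-y1,x2-x1); a=(a+np.pi/2)%np.pi-np.pi/2
        if l>80 and -1.2<a<-.7: out.append((round(l),round(a,3),round(x1),round(y1)))
    print(n,out)
for n in ['w1p','w23p','w27p']:
    g=cv2.cvtColor(cv2.imread('pics/'+n+'.png'),cv2.COLOR_BGR2GRAY); g=cv2.GaussianBlur(g,(0,0),1.5)
    L=cv2.createLineSegmentDetector(0).detect(g)[0][:,0]
    out=[]
    for x1,y1,x2,y2 in L:
        l=np.hypot(x2-x1,y2-y1); a=np.arctan2(y2-y1,x2-x1); a=(a+np.pi/2)%np.pi-np.pi/2
        if l>80 and .1<a<.3 or (l>80 and abs(a)>1.2 ): out.append((round(l),round(a,3),round(x1),round(y1)))
    print(n,out)
E
```

```text
w1r [(100, np.float32(-0.779), 88, 187), (293, np.float32(-0.998), 273, 102), (274, np.float32(-1.008), 194, 393)]
w23r [(259, np.float32(-0.928), 180, 391), (296, np.float32(-0.921), 269, 124)]
w27r [(287, np.float32(-0.926), 261, 133), (268, np.float32(-0.927), 170, 404)]
w1p [(149, np.float32(-1.364), 87, 157), (348, np.float32(0.206), 449, 137), (403, np.float32(0.205), 54, 331)]
w23p [(88, np.float32(-1.332), 342, 146), (99, np.float32(0.163), 351, 327), (105, np.float32(0.201), 346, 392), (309, np.float32(0.206), 409, 129), (229, np.float32(-1.369), 98, 103), (262, np.float32(0.207), 86, 338)]
w27p [(279, np.float32(0.206), 77, 336), (85, np.float32(-1.321), 343, 144), (96, np.float32(0.203), 355, 394), (261, np.float32(0.207), 365, 120), (211, np.float32(-1.368), 94, 122)]
```

```bash
python3 -m creep '[{"tx":2,"ty":0,"tz":0.05,"wx":0,"wy":0,"wz":0,"gripper":-0.1},{"tx":4,"ty":0,"tz":0.1,"wx":0,"wy":0,"wz":0,"gripper":0},{"tx":6,"ty":0,"tz":0.1,"wx":0,"wy":0,"wz":0,"gripper":0.1},{"tx":8,"ty":0,"tz":0.1,"wx":0,"wy":0,"wz":0,"gripper":0.2},{"tx":8.8,"ty":0,"tz":0.1,"wx":0,"wy":0,"wz":0,"gripper":0.2},{"tx":8.8,"ty":0,"tz":0.1,"wx":0,"wy":0,"wz":0,"gripper":0.3},{"tx":8.8,"ty":0,"tz":0.1,"wx":0,"wy":0,"wz":0,"gripper":0.4},{"tx":8.8,"ty":0,"tz":0.1,"wx":0,"wy":0,"wz":0,"gripper":0.5}]'; python3 -c "
from h import *
st();go(476.2,-29,66,0.69)"
```

```text
time: 36.63
tool_pos: [477.1, -29.3, 68.4]
tcp_rot: [-0.892, 1.569, -0.203]
contact_force: [0.2, 0.8, 0.3]
grip_width: 25.4
t=36.63 tcp [477.1 -29.3  68.4] x [ 0.001 -0.    -1.   ] jawyaw 0.690 q [-0.22  0.46  1.86  0.    0.83 -0.91] F [0.2 0.8 0.3] M [-0.07  0.04 -0.01] w 25.4
t [ 0.24  0.08 -0.06] w [-0.     0.001  0.001] or [ 3.141e+00  2.000e-03 -1.000e-03]
```

```bash
python3 -m creep '[{"tx":0.1,"ty":0,"tz":-0.05,"wx":0,"wy":0,"wz":0,"gripper":1},{"tx":0.1,"ty":0,"tz":-0.05,"wx":0,"wy":0,"wz":0,"gripper":1},{"tx":0.1,"ty":0,"tz":-0.05,"wx":0,"wy":0,"wz":0,"gripper":1},{"tx":0.1,"ty":0,"tz":-0.05,"wx":0,"wy":0,"wz":0,"gripper":1}]'; python3 -c "
from h import *
st();cam()"; python3 -m creep '[{"tx":0.1,"ty":0,"tz":0,"wx":-0.05,"wy":0,"wz":0,"gripper":1},{"tx":0.1,"ty":0,"tz":0,"wx":-0.1,"wy":0,"wz":0,"gripper":1},{"tx":0.1,"ty":0,"tz":0,"wx":-0.16,"wy":0,"wz":0,"gripper":1},{"tx":0.1,"ty":0,"tz":0,"wx":-0.22,"wy":0,"wz":0,"gripper":1},{"tx":0.1,"ty":0,"tz":0,"wx":-0.22,"wy":0,"wz":0,"gripper":1}]'; python3 -c "
from h import *
st();cam()"
```

```text
time: 36.97
tool_pos: [476.9, -29.4, 67.3]
tcp_rot: [-0.613, 1.569, 0.075]
contact_force: [2.3, 2.0, 4.8]
grip_width: 14.5
t=36.97 tcp [476.9 -29.4  67.3] x [ 0.002  0.    -1.   ] jawyaw 0.688 q [-0.22  0.46  1.86  0.    0.82 -0.91] F [2.3 2.  4.8] M [ 0.19 -0.16 -0.44] w 14.5
jaw 0.688 w 14.5 delta 0.027 cam~ 2.025 Mz -0.44
time: 37.38
tool_pos: [477.0, -29.7, 67.1]
tcp_rot: [-0.933, 1.568, -0.023]
contact_force: [-2.6, 0.4, 11.1]
grip_width: 17.2
t=37.38 tcp [477.  -29.7  67.1] x [ 0.003 -0.    -1.   ] jawyaw 0.910 q [-0.22  0.46  1.86  0.    0.82 -1.13] F [-2.6  0.4 11.1] M [ 0.01  0.31 -1.13] w 17.2
jaw 0.910 w 17.2 delta 0.157 cam~ 2.117 Mz -1.13
```

```bash
python3 -m creep '[{"tx":-0.1,"ty":0,"tz":0,"wx":0.03,"wy":0,"wz":0,"gripper":1},{"tx":-0.1,"ty":0,"tz":0,"wx":0.06,"wy":0,"wz":0,"gripper":1},{"tx":-0.1,"ty":0,"tz":0,"wx":0.09,"wy":0,"wz":0,"gripper":1},{"tx":-0.1,"ty":0,"tz":0,"wx":0.12,"wy":0,"wz":0,"gripper":1},{"tx":-0.1,"ty":0,"tz":0,"wx":0.15,"wy":0,"wz":0,"gripper":1},{"tx":-0.1,"ty":0,"tz":0,"wx":0.18,"wy":0,"wz":0,"gripper":1},{"tx":-0.1,"ty":0,"tz":0,"wx":0.2,"wy":0,"wz":0,"gripper":1}]'; python3 -c "
from h import *
st();cam()"; python3 -m creep '[{"tx":0,"ty":0,"tz":0,"wx":0.01,"wy":0,"wz":0,"gripper":1},{"tx":0,"ty":0,"tz":0,"wx":0.01,"wy":0,"wz":0,"gripper":1},{"tx":0,"ty":0,"tz":0,"wx":0.02,"wy":0,"wz":0,"gripper":1},{"tx":0,"ty":0,"tz":0,"wx":0.02,"wy":0,"wz":0,"gripper":1}]'; python3 -c "
from h import *
st();cam()"
```

```text
time: 37.97
tool_pos: [476.6, -29.2, 67.1]
tcp_rot: [-0.411, 1.569, 0.297]
contact_force: [0.4, 3.6, 4.7]
grip_width: 14.3
t=37.97 tcp [476.6 -29.2  67.1] x [ 0.001  0.    -1.   ] jawyaw 0.707 q [-0.22  0.46  1.86  0.    0.82 -0.93] F [0.4 3.6 4.7] M [ 0.58 -0.2  -0.09] w 14.3
jaw 0.707 w 14.3 delta 0.016 cam~ 2.055 Mz -0.09
time: 38.3
tool_pos: [476.6, -29.1, 67.1]
tcp_rot: [-0.486, 1.569, 0.202]
contact_force: [0.5, 3.6, 5.8]
grip_width: 14.2
t=38.30 tcp [476.6 -29.1  67.1] x [ 0.001  0.    -1.   ] jawyaw 0.689 q [-0.22  0.46  1.86  0.    0.82 -0.91] F [0.5 3.6 5.8] M [ 0.57 -0.19 -0.12] w 14.2
jaw 0.689 w 14.2 delta 0.010 cam~ 2.043 Mz -0.12
```

```bash
python3 -m creep '[{"tx":0,"ty":0,"tz":0,"wx":0,"wy":0,"wz":0,"gripper":0.65},{"tx":0,"ty":0,"tz":0,"wx":0,"wy":0,"wz":0,"gripper":0.5},{"tx":0,"ty":0,"tz":0,"wx":0,"wy":0,"wz":0,"gripper":0},{"tx":0,"ty":0,"tz":0,"wx":0,"wy":0,"wz":0,"gripper":-0.3},{"tx":0,"ty":0,"tz":0,"wx":0,"wy":0,"wz":0,"gripper":-0.3},{"tx":-3,"ty":0,"tz":0,"wx":0,"wy":0,"wz":0,"gripper":-0.3},{"tx":-6,"ty":0,"tz":0,"wx":0,"wy":0,"wz":0,"gripper":-0.3},{"tx":-9,"ty":0,"tz":0,"wx":0,"wy":0,"wz":0,"gripper":-0.3}]'; python3 -m creep '[{"tx":0,"ty":0,"tz":0,"wx":0,"wy":0,"wz":0,"gripper":-0.3},{"tx":0,"ty":0,"tz":0,"wx":0,"wy":0,"wz":0,"gripper":-0.3}]'; python3 - <<'E'
from h import *
st();c=capture('wrist');f=c['frame'];save('w28',f)
R=Rot.from_euler('xyz',c['rotation']).as_matrix();t=np.array(c['xyz']);fo=192/np.tan(np.radians(c['vertical_fov'])/2)
def rect(h,cx,cy,half,res):
    g=np.arange(-half,half,res); X,Y=np.meshgrid(cx+g,cy+g)
    d=np.stack([X-t[0],Y-t[1],np.full_like(X,h-t[2])],-1)@R
    r=np.hypot(d[...,0],d[...,1]);th=np.arctan2(r,d[...,2])
    return cv2.remap(f,(c['cx']+fo*th*d[...,0]/r).astype(np.float32),(c['cy']+fo*th*d[...,1]/r).astype(np.float32),cv2.INTER_CUBIC)
for h,half,res,s,lo,hi in [(92,35,.15,2,-1.2,-.7),(12,90,.4,1.5,.1,.3)]:
    g=cv2.GaussianBlur(cv2.cvtColor(rect(h,476,-29,half,res),cv2.COLOR_RGB2GRAY),(0,0),s)
    for x1,y1,x2,y2 in cv2.createLineSegmentDetector(0).detect(g)[0][:,0]:
        l=np.hypot(x2-x1,y2-y1); a=(np.arctan2(y2-y1,x2-x1)+np.pi/2)%np.pi-np.pi/2
        if l>150 and lo<a<hi: print(h,round(l),round(a,3))
E
```

```text
time: 38.97
tool_pos: [475.4, -29.5, 157.1]
tcp_rot: [2.301, 1.569, 2.99]
contact_force: [0.5, -0.2, 0.3]
grip_width: 57.2
time: 39.13
tool_pos: [476.9, -29.7, 157.9]
tcp_rot: [-0.939, 1.567, -0.25]
contact_force: [-0.7, 0.0, -0.2]
grip_width: 59.5
t=39.13 tcp [476.9 -29.7 157.9] x [ 0.003 -0.001 -1.   ] jawyaw 0.689 q [-0.22  0.33  1.76 -0.    1.06 -0.91] F [-0.7  0.  -0.2] M [-0.06  0.01  0.04] w 59.5
92 287 -0.926
92 267 -0.928
12 305 0.205
12 282 0.206
```

View pics/w28.png

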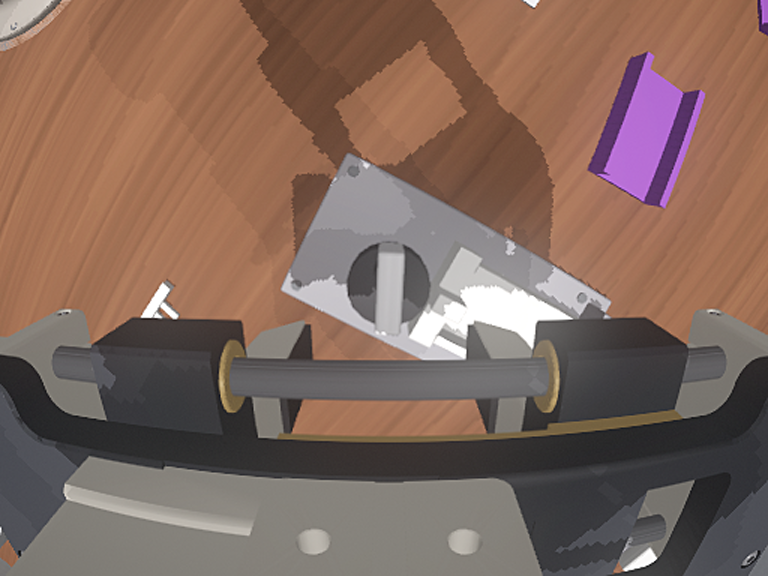

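```bash
python3 - <<'E'
from h import *
f=cv2.cvtColor(cv2.imread('pics/w17.png'),cv2.COLOR_BGR2RGB); f=cv2.resize(f,(512,384),interpolation=cv2.INTER_AREA)
c=dict(np.load('w27.npz')); # same camera, for offsets
yaw27=c['rotation'][2]; print('w27 cam yaw',c['rotation'],'jaw .688')
fo=192/np.tan(np.radians(c['vertical_fov'])/2)
dy=-0.622-0.688
Rz=Rot.from_euler('z',dy).as_matrix(); R=Rz@Rot.from_euler('xyz',c['rotation']).as_matrix()
t=Rz@(np.array(c['xyz'])-np.array([474.9,-29.6,155.1]))+np.array([474.5,-28.85,139.2])
def rect(h,cx,cy,half,res):
    g=np.arange(-half,half,res); X,Y=np.meshgrid(cx+g,cy+g)
    d=np.stack([X-t[0],Y-t[1],np.full_like(X,h-t[2])],-1)@R
    r=np.hypot(d[...,0],d[...,1]);th=np.arctan2(r,d[...,2])
    return cv2.remap(f,(c['cx']+fo*th*d[...,0]/r).astype(np.float32),(c['cy']+fo*th*d[...,1]/r).astype(np.float32),cv2.INTER_CUBIC)
for h,half,res,s,test in [(92,35,.15,2,lambda a:True),(12,90,.4,1.5,lambda a:.1<a<.3 or abs(a)>1.2)]:
    im=rect(h,476,-29,half,res); save('w17_%d'%h,im,1)
    g=cv2.GaussianBlur(cv2.cvtColor(im,cv2.COLOR_RGB2GRAY),(0,0),s)
    for x1,y1,x2,y2 in cv2.createLineSegmentDetector(0).detect(g)[0][:,0]:
        l=np.hypot(x2-x1,y2-y1); a=(np.arctan2(y2-y1,x2-x1)+np.pi/2)%np.pi-np.pi/2
        if l>150 and test(a): print(h,round(l),round(a,3))
print('jaw-aligned bar would be', -0.621+np.pi/2)
E
```

```text
w27 cam yaw [2.88731641e+00 1.35424208e-03 6.88418847e-01] jaw .688
92 280 0.952
92 281 0.947
92 282 0.201
12 179 0.2
12 397 0.199
jaw-aligned bar would be 0.9497963267948966
```

```bash
python3 - <<'E'
from h import *
for n in ['w20','w24','w25','w26']:
    c=dict(np.load(n+'.npz')); f=c['frame']; fo=192/np.tan(np.radians(c['vertical_fov'])/2)
    R=Rot.from_euler('xyz',c['rotation']).as_matrix();t=np.array(c['xyz'])
    def rect(h,cx,cy,half,res):
        g=np.arange(-half,half,res); X,Y=np.meshgrid(cx+g,cy+g)
        d=np.stack([X-t[0],Y-t[1],np.full_like(X,h-t[2])],-1)@R
        r=np.hypot(d[...,0],d[...,1]);th=np.arctan2(r,d[...,2])
        return cv2.remap(f,(c['cx']+fo*th*d[...,0]/r).astype(np.float32),(c['cy']+fo*th*d[...,1]/r).astype(np.float32),cv2.INTER_CUBIC)
    for h,half,res,s,lo,hi,ml in [(92,35,.15,2,-1.2,-.6,50),(12,90,.4,1.5,.1,.3,120)]:
        im=rect(h,476,-29,half,res); save(n+'_%d'%h,im,1)
        g=cv2.GaussianBlur(cv2.cvtColor(im,cv2.COLOR_RGB2GRAY),(0,0),s)
        for x1,y1,x2,y2 in cv2.createLineSegmentDetector(0).detect(g)[0][:,0]:
            l=np.hypot(x2-x1,y2-y1); a=(np.arctan2(y2-y1,x2-x1)+np.pi/2)%np.pi-np.pi/2
            if l>ml and lo<a<hi: print(n,h,round(l),round(a,3),round((x1+x2)/2),round((y1+y2)/2))
E
```

```text
w20 92 101 -0.658 286 126
w20 92 82 -1.056 26 222
w20 92 92 -0.732 119 217
w20 92 90 -0.886 327 195
w20 92 174 -0.895 113 283
w20 92 114 -0.897 142 285
w20 12 216 0.205 235 369
w24 92 101 -0.838 342 184
w24 92 187 -0.951 156 158
w24 92 185 -0.853 333 299
w24 92 163 -0.898 198 363
w24 92 102 -0.988 266 123
w24 92 167 -0.947 129 310
w24 92 95 -1.062 139 270
w24 92 85 -0.771 232 338
w24 92 76 -1.002 257 358
w24 92 76 -0.912 240 86
w24 92 98 -0.906 247 107
w24 92 76 -0.914 383 202
w24 92 98 -0.898 361 198
w24 92 159 -0.926 170 157
w24 92 158 -0.876 331 285
w24 12 326 0.204 289 380
w25 92 101 -0.668 292 117
w25 92 74 -0.912 195 358
w25 92 91 -0.747 125 212
w25 92 89 -1.056 30 221
w25 92 72 -0.868 328 195
w25 92 181 -0.896 118 279
w25 92 124 -0.896 145 282
w25 12 228 0.206 241 370
w26 92 68 -0.865 318 206
w26 92 91 -0.637 124 190
w26 92 100 -0.937 26 195
w26 92 189 -0.881 113 267
w26 92 60 -0.882 189 360
w26 92 126 -0.88 144 279
w26 12 190 0.206 224 366
```

View pics/w26_92.png

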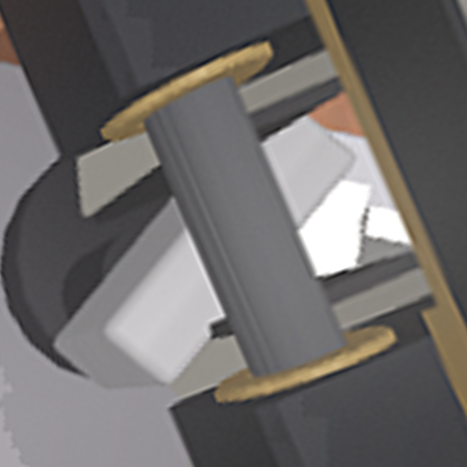

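```bash
python3 -m creep '[{"tx":-2,"ty":1.5,"tz":1.5,"wx":0,"wy":0,"wz":0,"gripper":-0.3},{"tx":-4,"ty":4,"tz":3,"wx":0,"wy":0,"wz":0,"gripper":-0.3},{"tx":-5,"ty":7,"tz":4.5,"wx":0,"wy":0,"wz":0,"gripper":-0.3},{"tx":-6,"ty":10,"tz":6,"wx":0,"wy":0,"wz":0,"gripper":-0.3},{"tx":-6,"ty":13,"tz":7,"wx":0,"wy":0,"wz":0,"gripper":-0.3},{"tx":-6,"ty":16,"tz":8,"wx":0,"wy":0,"wz":0,"gripper":-0.3},{"tx":-6,"ty":18,"tz":8.5,"wx":0,"wy":0,"wz":0,"gripper":-0.3},{"tx":-6,"ty":19,"tz":9,"wx":0,"wy":0,"wz":0,"gripper":-0.3}]'; python3 - <<'E'
from h import *
st()
c=capture('top');np.savez('tf.npz',**c);save('tf',c['frame']);save('tfc',c['frame'][160:250,250:320],6.6)
a=dict(np.load('top0.npz'))['frame'].astype(int); b=c['frame'].astype(int)
d=(abs(a-b).max(2)>60).astype(np.uint8)
k,l,s,cen=cv2.connectedComponentsWithStats(d)
print([(s[i,:5].tolist()) for i in range(1,k) if s[i,4]>15])
E
```

```text
time: 39.85
tool_pos: [422.6, 176.1, 215.0]
tcp_rot: [2.56, 1.567, -3.032]
contact_force: [-0.5, 0.2, -0.3]
grip_width: 59.8
t=39.85 tcp [422.6 176.1 215. ] x [-0.004 -0.    -1.   ] jawyaw 0.691 q [ 0.23  0.23  1.71  0.    1.2  -0.46] F [-0.5  0.2 -0.3] M [-0.06  0.    0.  ] w 59.8
[[269, 172, 29, 40, 552], [156, 193, 93, 191, 8884], [362, 197, 24, 13, 151], [225, 206, 8, 8, 40], [179, 250, 19, 35, 245], [165, 252, 18, 34, 290], [166, 290, 16, 49, 435], [0, 299, 121, 85, 4418], [266, 347, 30, 12, 172], [248, 360, 6, 24, 53], [62, 370, 19, 14, 134], [309, 371, 8, 6, 23], [291, 376, 10, 8, 22]]
```

View pics/tf.png

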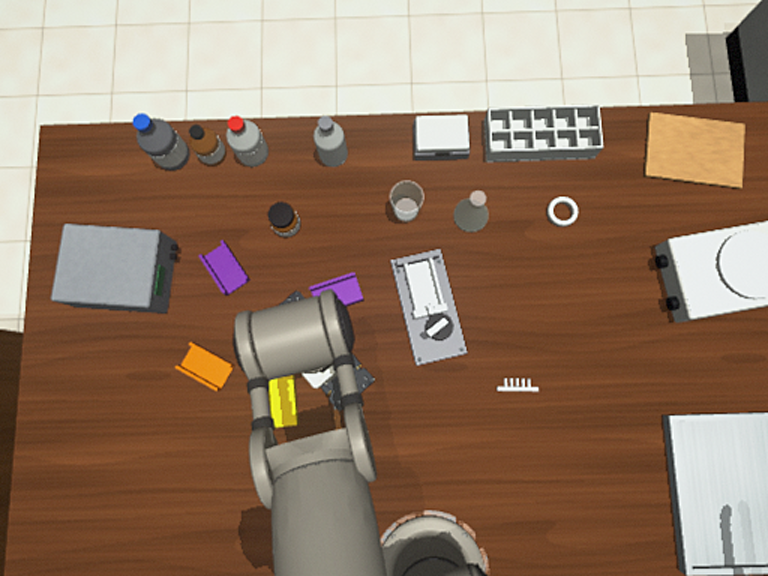

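View pics/tfc.png

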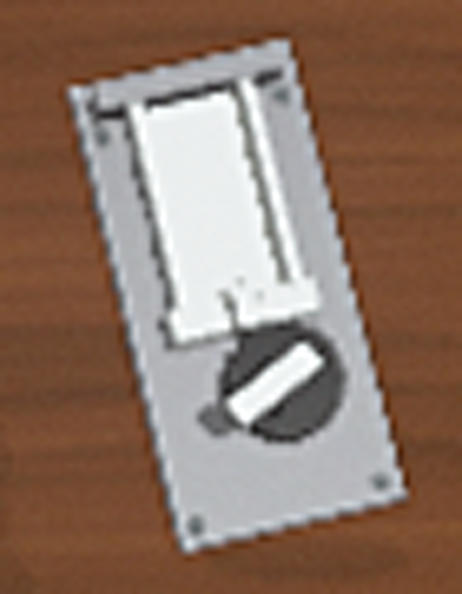

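```bash
python3 -c "
from h import *
print(close_job())"
```

```text
the job is handed in; nothing more can be done
None
```

I've handed the job in with tray, gate and cam in place, but the cam came to rest just past the gate touch, not in the 2.1–2.2 range you called firmly tight. The robot's clock read 39.9 s, and the arm was touching nothing.

**Order of work:**
1. I turned the cam back from about 1.93 to 0.74.
2. I set the white tray gently on the bed and slid it against the end wall until it stopped, at about 10 N.
3. I stood the gate on the bed and slid it flush against the tray's open end until it stopped, at about 9 N.
4. I turned the cam onto the gate and let go. I did this three times: two drives at about 1.6–1.9 N m with a straight release, and a last one at about 1.1 N m backed off slowly before opening.

**Last checks that passed:**
- The wrist and top pictures show the tray square, centred and against the wall, and the gate flush, centred and touched by the cam.
- Compared with the first top picture, no bystander had visibly moved. The arm hid part of the view, including the spatula.

**The check that disagreed:**
- **Under load:** the cam reached only about 2.04–2.06, and the knob bar slipped in the jaws beyond that.
- **At rest:** it settled at about 2.01 after each of the three releases. That is only slightly past the 2.0 touch.
- **Clamping force:** I take the rest angle to be the most the 0.25 N m friction can hold, roughly 20 N on the gate by calculation. I did not measure that force.

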